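Check the new brush boxes for square and hang them up

TASK

The freshly glued brush boxes (three or four of them) want checking and hanging up. Take the checking square by its wooden grip and press it gently, with both legs flat and without gaps, against the two outer faces at each box's painted corner, in the order red, yellow, blue, green as far as they are there, holding it pressed for a moment; then hang every box upright by its handle on a hook of its own on the rack, lay the square back flat on the blue mat, and leave the paint jars and the brush mug alone.

Things in the scene. Friction and masses are not known exactly. Their poses are not given: they have to be found in the camera images.
- square: aluminium L lying flat, 0.21 kg, legs 14 mm wide, 24 mm high, with a dark wooden grip. Origin: inner corner of the L, underside; z up. Long leg 95 mm along +x (inner face is the plane y = 0), short leg 60 mm along +y (inner face x = 0). Grip: a bar from y = 21 to 39 mm and x = -13 to -90 mm, its top 38 mm above the underside; pinch it across y
- long_leg: long leg of the square (rigid part of it; same frame as square)
- short_leg: short leg of the square (rigid part of it; same frame as square)
- mat: blue felt mat, fixed, 200 mm (x) by 180 mm (y), 3 mm thick; origin at the centre of its underside. The square starts on it
- rack: fixed wooden rack, origin on the table, four steel hooks at y = -210, -70, 70, 210 mm. A hook is two prongs 8 mm thick, 28 mm either side of its middle, tops 210 mm up, level from a crossbar (front x = 61, top 219 mm up) towards the robot to x = -14 mm, then turned up to tips at x = -22 mm, 234 mm up. Below: only a base plate 16 mm high from x = 35 mm on
- hook0 (a point): middle of hook 0 (y = -210 mm in the rack's frame), between its two prongs, level with their tops (210 mm above the table), 14 mm behind where they turn up; axes as rack. A hung handle's centre line lies 5 mm above this level
- hook1 (a point): middle of hook 1 (y = -70 mm in the rack's frame), between its two prongs, level with their tops (210 mm above the table), 14 mm behind where they turn up; axes as rack. A hung handle's centre line lies 5 mm above this level
- hook2 (a point): middle of hook 2 (y = 70 mm in the rack's frame), between its two prongs, level with their tops (210 mm above the table), 14 mm behind where they turn up; axes as rack. A hung handle's centre line lies 5 mm above this level
- hook3 (a point): middle of hook 3 (y = 210 mm in the rack's frame), between its two prongs, level with their tops (210 mm above the table), 14 mm behind where they turn up; axes as rack. A hung handle's centre line lies 5 mm above this level
- box_red: open wooden brush box with red corner and red handle sleeve (perhaps absent): 120 (x) by 70 (y) by 50 mm high, walls 8 mm, 0.3 to 0.5 kg, z up, origin under its centre; stands loose, slides when pushed with a few N. Rigid bail handle: a level round bar 10 mm thick along x from -50 to 50 mm, centre line 115 mm above the underside, y = 0, on uprights at its ends
- box_red_corner (a point): the painted upright outer corner edge at (-60, -35, 25) mm in the box's frame, between the face looking to -x and the face looking to -y; axes as the box
- box_red_handle (a point): middle of the bar of the red box's handle, 115 mm above its underside; axes as the box
- box_yellow: open wooden brush box with yellow corner and yellow handle sleeve (perhaps absent): 120 (x) by 70 (y) by 50 mm high, walls 8 mm, 0.3 to 0.5 kg, z up, origin under its centre; stands loose, slides when pushed with a few N. Rigid bail handle: a level round bar 10 mm thick along x from -50 to 50 mm, centre line 115 mm above the underside, y = 0, on uprights at its ends
- box_yellow_corner (a point): the painted upright outer corner edge at (-60, -35, 25) mm in the box's frame, between the face looking to -x and the face looking to -y; axes as the box
- box_yellow_handle (a point): middle of the bar of the yellow box's handle, 115 mm above its underside; axes as the box
- box_blue: open wooden brush box with blue corner and blue handle sleeve (perhaps absent): 120 (x) by 70 (y) by 50 mm high, walls 8 mm, 0.3 to 0.5 kg, z up, origin under its centre; stands loose, slides when pushed with a few N. Rigid bail handle: a level round bar 10 mm thick along x from -50 to 50 mm, centre line 115 mm above the underside, y = 0, on uprights at its ends
- box_blue_corner (a point): the painted upright outer corner edge at (-60, -35, 25) mm in the box's frame, between the face looking to -x and the face looking to -y; axes as the box
- box_blue_handle (a point): middle of the bar of the blue box's handle, 115 mm above its underside; axes as the box
- box_green: open wooden brush box with green corner and green handle sleeve (perhaps absent): 120 (x) by 70 (y) by 50 mm high, walls 8 mm, 0.3 to 0.5 kg, z up, origin under its centre; stands loose, slides when pushed with a few N. Rigid bail handle: a level round bar 10 mm thick along x from -50 to 50 mm, centre line 115 mm above the underside, y = 0, on uprights at its ends
- box_green_corner (a point): the painted upright outer corner edge at (-60, -35, 25) mm in the box's frame, between the face looking to -x and the face looking to -y; axes as the box
- box_green_handle (a point): middle of the bar of the green box's handle, 115 mm above its underside; axes as the box
- ochre_jar: jar of ochre paint, 60 mm wide, 100 mm high, origin under its centre; bystander
- black_jar: jar of black paint, 56 mm wide, 120 mm high, origin under its centre; bystander
- brush_mug: white mug, 76 mm wide, 100 mm high, with brushes reaching 220 mm; origin under its centre; bystander
There are look-alikes about, which are no part of the job. What is shaped like the box_green but purple is not meant.

How it is judged:
On the way, in this order (a step that is already met when the one before it is completed fails the run):
1. the square, inner corner on the red corner of the red box, presses with both legs flat on its two faces (x of square in the frame of box_red_corner between -0.003 and 0.003 m and y of square in the frame of box_red_corner between -0.003 and 0.003 m and angle between the x axis of square and the x axis of box_red, either way round below 0.04 rad and contact force between each of long_leg, short_leg and box_red above 0.3 N), for 0.2 s.
2. the square, inner corner on the yellow corner of the yellow box, presses with both legs flat on its two faces (x of square in the frame of box_yellow_corner between -0.003 and 0.003 m and y of square in the frame of box_yellow_corner between -0.003 and 0.003 m and angle between the x axis of square and the x axis of box_yellow, either way round below 0.04 rad and contact force between each of long_leg, short_leg and box_yellow above 0.3 N), for 0.2 s.
3. the square, inner corner on the blue corner of the blue box, presses with both legs flat on its two faces (x of square in the frame of box_blue_corner between -0.003 and 0.003 m and y of square in the frame of box_blue_corner between -0.003 and 0.003 m and angle between the x axis of square and the x axis of box_blue, either way round below 0.04 rad and contact force between each of long_leg, short_leg and box_blue above 0.3 N), for 0.2 s.
4. the square, inner corner on the green corner of the green box, presses with both legs flat on its two faces (x of square in the frame of box_green_corner between -0.003 and 0.003 m and y of square in the frame of box_green_corner between -0.003 and 0.003 m and angle between the x axis of square and the x axis of box_green, either way round below 0.04 rad and contact force between each of long_leg, short_leg and box_green above 0.3 N), for 0.2 s.
At the end, for the whole second after the job is handed in: Every box there hangs by its handle on a hook, swaying below 0.15 m/s: bar within 30 mm of the hook's middle sideways, 0 to 14 mm above the prongs, upright within 0.25 rad, weight on the rack; the square rests flat on the mat, inner corner over it (z of box_red_handle in the frame of rack between 0.21 and 0.224 m and x of box_red_handle in the frame of rack between -0.022 and 0.062 m and (y of box_red_handle in the frame of hook0 between -0.03 and 0.03 m or y of box_red_handle in the frame of hook1 between -0.03 and 0.03 m or y of box_red_handle in the frame of hook2 between -0.03 and 0.03 m or y of box_red_handle in the frame of hook3 between -0.03 and 0.03 m) and angle between each of box_red, box_yellow, box_blue, box_green's own z axis and vertical below 0.25 rad and contact force between each of box_red, box_yellow, box_blue, box_green and rack above 1 N and linear speed of each of box_red, box_yellow, box_blue, box_green below 0.15 m/s and z of box_yellow_handle in the frame of rack between 0.21 and 0.224 m and x of box_yellow_handle in the frame of rack between -0.022 and 0.062 m and (y of box_yellow_handle in the frame of hook0 between -0.03 and 0.03 m or y of box_yellow_handle in the frame of hook1 between -0.03 and 0.03 m or y of box_yellow_handle in the frame of hook2 between -0.03 and 0.03 m or y of box_yellow_handle in the frame of hook3 between -0.03 and 0.03 m) and z of box_blue_handle in the frame of rack between 0.21 and 0.224 m and x of box_blue_handle in the frame of rack between -0.022 and 0.062 m and (y of box_blue_handle in the frame of hook0 between -0.03 and 0.03 m or y of box_blue_handle in the frame of hook1 between -0.03 and 0.03 m or y of box_blue_handle in the frame of hook2 between -0.03 and 0.03 m or y of box_blue_handle in the frame of hook3 between -0.03 and 0.03 m) and z of box_green_handle in the frame of rack between 0.21 and 0.224 m and x of box_green_handle in the frame of rack between -0.022 and 0.062 m and (y of box_green_handle in the frame of hook0 between -0.03 and 0.03 m or y of box_green_handle in the frame of hook1 between -0.03 and 0.03 m or y of box_green_handle in the frame of hook2 between -0.03 and 0.03 m or y of box_green_handle in the frame of hook3 between -0.03 and 0.03 m) and x of square in the frame of mat between -0.1 and 0.1 m and y of square in the frame of mat between -0.09 and 0.09 m and z of square in the frame of mat between 0 and 0.008 m and angle between square's own z axis and vertical below 0.1 rad and linear speed of square below 0.02 m/s); the robot touches nothing.
It fails at once if a jar or the mug is moved more than 20 mm (distance of any of ochre_jar, black_jar, brush_mug from where it was at the start of the episode above 0.02 m).
It fails at once if a box is tipped over (angle between any of box_red, box_yellow, box_blue, box_green's own z axis and vertical above 0.8 rad).
It fails at once if the square is pressed on a box with more than 25 N (contact force between square and box_red above 25 N or contact force between square and box_yellow above 25 N or contact force between square and box_blue above 25 N or contact force between square and box_green above 25 N).
Of box_red, box_yellow, box_blue, box_green only 3 to 4 are there at a start; the rules pass over those that are not, and their reading is None.
At some moment in a run one of square, box_red, box_yellow, box_blue, box_green may be knocked a few centimetres aside while the robot is not near it.
It also fails if it takes over 210 s, if anything falls off the work surface, if the arm or the gripper's body presses on something with over 40 N, if the wrist force passes 120 N, or if a joint passes its speed limit or range.

ROBOT

A 6-joint arm with a two-finger parallel gripper is mounted at the origin on the work surface. World frame = base frame: x ahead of the robot, y to its left, z up, the work surface at z = 0. Lengths are in m, angles in rad, forces in N, time in s.
With the tool pointing down it reaches from about 0.325 to 0.85 m from the base axis. Payload 4.4 kg.
Tool frame: the origin (TCP) lies on the centre line of the jaws, within the pads' length; the fingertips stand 22 mm ahead of it and the grasp point (between the pads) lies 3 mm ahead of it; y points along the fingers, z is the direction in which the jaws open and shut, and the axes are right-handed (so a half turn about y gives the same grasp; the last joint's range is limited). The gripper opens to 94 mm and grips with 3 to 60 N. Pads are 16 mm wide; open, the fingers measure 119 mm over their backs; the gripper's body (75 mm by 177 mm) begins 78 mm behind the grasp point.
Start: joints at [1.052, 0.207, 1.542, -0, 1.393, -0.15], TCP at [0.207, 0.536, 0.227] pointing down, gripper open.
Joint ranges: [-2.73, 2.73], [-0.86, 2.22], [0.23, 2.46], [-1.11, 4.25], [0.08, 2.63], [-2.82, 2.82]. Speed limits (rad/s): [2.79, 2.79, 3.14, 3.14, 3.14, 3.14].

INTERFACE

Orientations are given as a unit quaternion [x, y, z, w].
In Python, from rig import get_state, grab_frame, get_calibration, job_done gives the robot as it stands.
- The arm moves only by the tool drive_tool, never from a script. Its argument "deltas" is text: rows parted by semicolons, each of 7 numbers parted by spaces: the opening, from 0 (shut) to 1 (fully open), then the shift along the tool's x, y, z in mm, then the turn, a rotation vector about the tool's x, y, z in degrees. In form: jaw dx dy dz ax ay az; .... A call has 1 to 8 rows; each row is the pose to reach, as a shift and turn from the pose commanded when the call began, along the tool's axes at that moment; what a row does not reach only later rows make up. A row lasts 1/12 s, in which the tool goes at most 41.7 mm and 7.16 degrees, less where a joint would pass 70% of its speed; a pose out of reach is approached as far as the arm can. A call with a gripper value outside its range is refused whole. The fingers move at their own pace and stop on an object; the grip force is fixed at half the most. Time passes only in rows, so rows that repeat a pose let the fingers close. It gives the time, the measured TCP pose, the force and the opening at its end, in the units of the state.
- get_state(): the state, without advancing time (a new reading comes with each control period).
- grab_frame(name): name is "scene" or "side" or "wrist"; returns the picture (480x640x3 uint8, blue, green, red); there is no depth.
- get_calibration(name): a dict with "fx", "fy", "cx", "cy" (pixels), "xyz" and "attitude" of the camera in the world. Camera axes: x right, y down, z forward; pixel columns grow to the right and rows downward; lengths in m; the calibration is good to about 2 mm. A picture is of the moment at which its call begins: read the wrist's pose just before it. get_calibration takes no time and is no camera call; for the wrist camera it gives the pose at the moment of the call.
- job_done(): hands the job in, once; it reports no verdict.
The state is a dict: "time_s": time; "joint_positions": joint angles; "joint_velocities": joint speeds; "joint_torque": joint torques, N m; "eef_pos": TCP position; "orientation": TCP orientation; "contact_force": force on the tool from outside, world axes, zero at the start; "moment": the same for the moment, N m; "width": finger opening in m.
Only numpy, scipy, OpenCV 4.12 (cv2) and the standard library are available. Lean on these libraries where they do the work, as an engineer would, in place of code of your own. Each camera call takes 0.05 s, during which the arm holds its last target.

## Working session

There is one attempt and no reset: what is moved stays moved. The work goes in short steps, Python scripts to look and compute and a tool call to move; the robot and the scene stay as the last step left them, time stands still between calls to the robot, and variables do not carry over. Pictures are saved under pics/ and viewed, and the job is handed in when it is done.

Besides the shell and the picture viewer there is one more tool, called after ">>>" as a command line: name --argument value ..., lists and objects as JSON in quotes. drive_tool: Moves the arm, as the interface text tells. Its arguments: {"type":"object","properties":{"deltas":{"type":"string"}},"required":["deltas"]}

```bash
ls; mkdir -p pics
python3 - <<'E'
from rig import *
import cv2
s=get_state();print(s)
for n in("scene","side","wrist"):
    print(n,get_calibration(n)); cv2.imwrite(f"pics/{n}0.png",grab_frame(n))
E
```

```text
pics
{'time_s': 0.0, 'joint_positions': array([ 1.05148163e+00,  2.07426119e-01,  1.54292325e+00,  1.08186429e-05,
        1.39349437e+00, -1.50540700e-01]), 'joint_velocities': array([-1.37057192e-03,  2.19438781e-04,  7.22140990e-04, -1.09991215e-03,
       -1.00550776e-03, -1.00485053e-05]), 'joint_torque': array([ 2.36808541e-03, -3.70868111e+01, -2.81425327e+01,  6.99958415e-02,
        3.58725863e-02, -1.52975258e-04]), 'eef_pos': array([0.20692595, 0.53567601, 0.22630185]), 'orientation': array([ 0.69587034, -0.1299095 ,  0.12937918, -0.69436951]), 'contact_force': array([0.80752604, 1.00749131, 0.45230699]), 'moment': array([-0.00731561, -0.02883743, -0.01112504]), 'width': 0.094000350019014}
scene {'fx': 539.8622201413544, 'fy': 539.8622201413544, 'cx': 317.16087276580555, 'cy': 241.41334851101786, 'xyz': array([1.14038244, 0.63236744, 1.38792291]), 'attitude': array([ 0.32538987,  0.88913834, -0.30086678, -0.11416493])}
side {'fx': 471.5955055610989, 'fy': 471.5955055610989, 'cx': 319.9595252999357, 'cy': 237.10927149966187, 'xyz': array([ 0.42175711, -0.9697244 ,  0.70917746]), 'attitude': array([ 0.87147665, -0.05748956,  0.02661197, -0.48632828])}
wrist {'fx': 428.85219729004643, 'fy': 428.85219729004643, 'cx': 319.220254041962, 'cy': 235.759342807638, 'xyz': array([0.13331574, 0.56461804, 0.38276016]), 'attitude': array([0.81656967, 0.56022618, 0.07746349, 0.11558549])}
```

View pics/scene0.png

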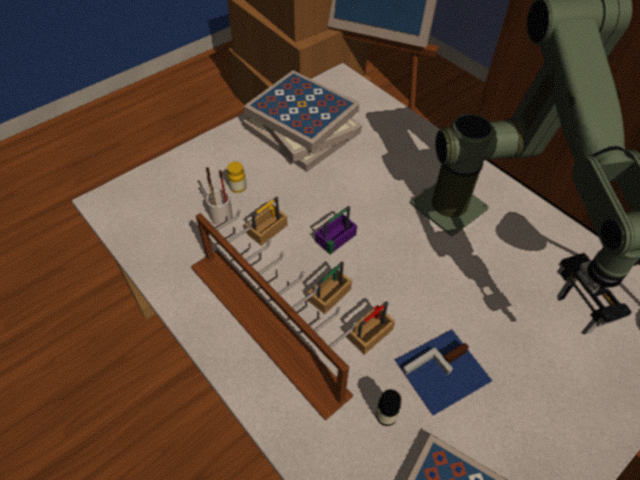

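View pics/side0.png

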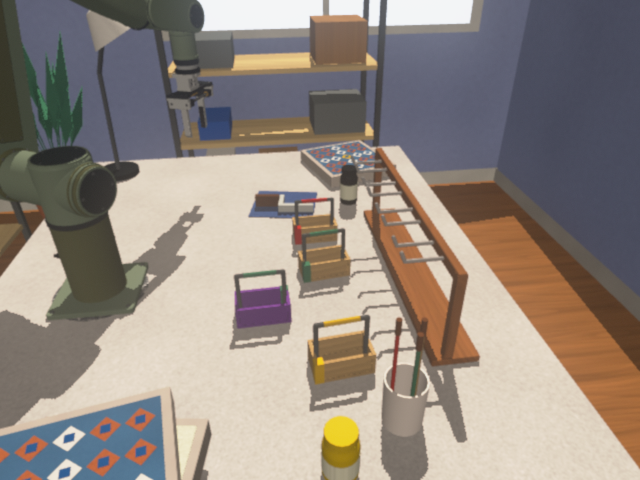

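View pics/wrist0.png

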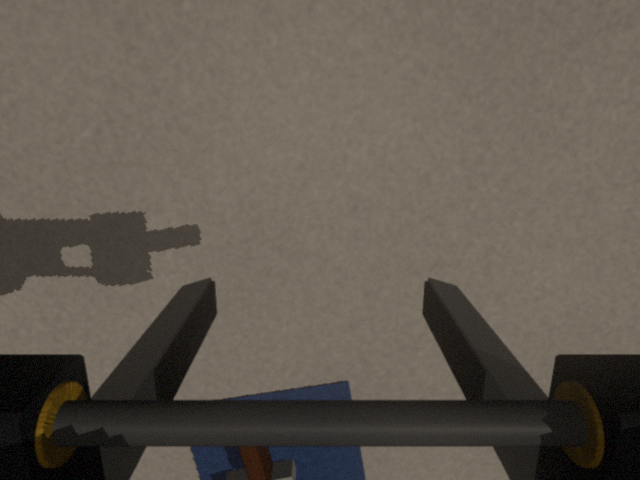

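```bash
cat > h.py <<'E'
from rig import *
import numpy as np, cv2
from scipy.spatial.transform import Rotation as Ro
def cal(n): 
    c=get_calibration(n); return c
def ray(c,u,v):
    d=Ro.from_quat(c['attitude']).apply([(u-c['cx'])/c['fx'],(v-c['cy'])/c['fy'],1.]); return c['xyz'],d/np.linalg.norm(d)
def plane(c,u,v,z):
    o,d=ray(c,u,v); return o+d*(z-o[2])/d[2]
def tri(*obs):
    A=np.zeros((3,3));b=np.zeros(3);R=[]
    for c,u,v in obs:
        o,d=ray(c,u,v);P=np.eye(3)-np.outer(d,d);A+=P;b+=P@o;R.append((P,o))
    x=np.linalg.solve(A,b); return x,[1e3*np.linalg.norm(P@(x-o)) for P,o in R]
def proj(c,X):
    p=Ro.from_quat(c['attitude']).inv().apply(np.asarray(X)-c['xyz']); return np.array([c['cx']+c['fx']*p[...,0]/p[...,2],c['cy']+c['fy']*p[...,1]/p[...,2]]).T
def tool(s=None):
    s=s or get_state(); return s['eef_pos'],Ro.from_quat(s['orientation'])
def Rdown(a):
    "tool y down, tool z (jaw) along world heading a(rad)"
    z=np.array([np.cos(a),np.sin(a),0]);y=np.array([0,0,-1.]);x=np.cross(y,z)
    return Ro.from_matrix(np.c_[x,y,z])
def delta(P,a,s=None):
    "row numbers from the present pose to TCP P with jaw heading a"
    p,R=tool(s); best=None
    for k in(0,np.pi):
        rv=np.degrees((R.inv()*Rdown(a+k)).as_rotvec())
        if best is None or np.linalg.norm(rv)<np.linalg.norm(best): best=rv
    return np.round(1e3*R.inv().apply(np.asarray(P)-p),1),np.round(best,2)
def snap(name,fn,crop=None,sc=1):
    c=cal(name);im=grab_frame(name)
    cv2.imwrite("pics/raw_"+fn,im)
    return c,im
def up(im,x0,y0,x1,y1,sc): return cv2.resize(im[y0:y1,x0:x1],None,fx=sc,fy=sc,interpolation=cv2.INTER_CUBIC)
E
python3 - <<'E'
from h import *
s=get_state();p,R=tool(s);print(np.round(R.as_matrix(),3))
im=cv2.imread('pics/scene0.png');cv2.imwrite('pics/s0a.png',up(im,190,150,510,420,2.4)[:, :768])
im=cv2.imread('pics/side0.png');cv2.imwrite('pics/s0b.png',up(im,220,140,480,400,2.2))
c=cal('wrist');W=Ro.from_quat(c['attitude']);print('cam in tool',np.round(R.inv().apply(c['xyz']-p),4));print(np.round((R.inv()*W).as_matrix(),3))
E
```

```text
[[ 0.933 -0.001  0.36 ]
 [-0.36  -0.001  0.933]
 [-0.    -1.    -0.002]]
cam in tool [-7.920e-02 -1.563e-01  1.000e-04]
[[-0.     0.961  0.276]
 [ 0.001 -0.276  0.961]
 [ 1.     0.    -0.001]]
```

View pics/s0a.png

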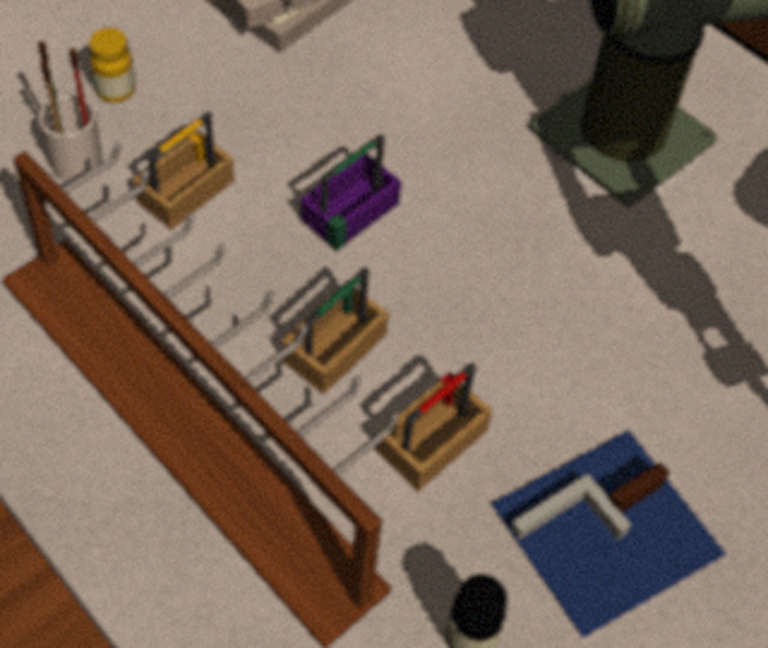

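View pics/s0b.png

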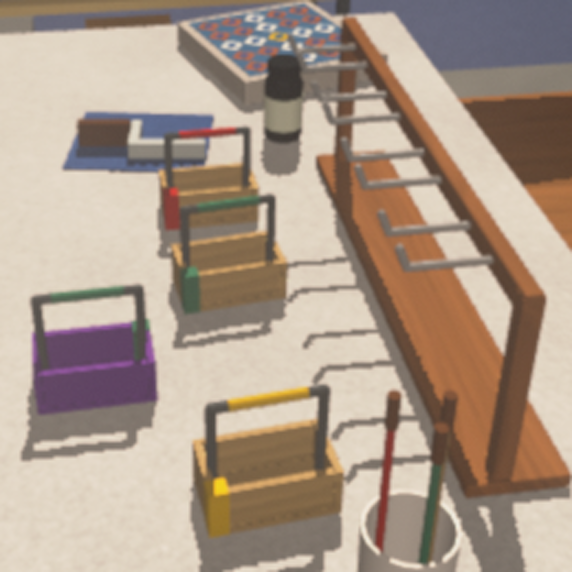

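Run:
```python
from h import *
S=cal('scene');D=cal('side')
# pixel picks (scene crop: x=190+u/2.4,y=150+v/2.4 ; side crop 220+u/2.2,140+v/2.2)
f=lambda u,v:(S,190+u/2.4,150+v/2.4); g=lambda u,v:(D,220+u/2.2,140+v/2.2)
for n,a,b in[('redbar near',(470,372),(248,132)),('redbar far',(408,414),(167,136)),('green hi x small',(363,275),(184,204)),('green farx',(312,318),(271,200)),('yel smallx',(208,120),(212,407)),('yel farx',(152,160),(325,392)),('purp smallx',(380,142),(38,297)),('purp farx',(322,190),(138,290)),
 ]:
    print(n,*map(lambda q:np.round(q,3),tri(f(*a),g(*b))))
for n,a in[('sq corner',(588,483)),('grip end',(665,470)),('mat',(630,432)),('mat',(722,552)),('mat',(585,635)),('mat',(495,503))]:
    print(n,np.round(plane(*f(*a),0.003 if n=='mat' else .027),3))
for n,a in[('green corner bottom side',(192,312)),('red corner bot',(175,228)),('yel',(217,532)),('mat',(66,166)),('mat',(80,114)),('mat',(213,117)),('mat',(207,168))]: print(n,np.round(plane(*g(*a),0.0),3))
for n,a in[('rack post top',(375,520)),('rack post top2',(25,158))]:print(n,np.round(plane(*f(*a),.3),3))
for n,a,b in[('tip',(103,398),None)]:pass
```

```text
redbar near [0.555 0.178 0.134] [44.848 44.848]
redbar far [0.536 0.173 0.098] [43.397 43.397]
green hi x small [0.502 0.003 0.119] [1.655 1.655]
green farx [0.593 0.008 0.116] [4.641 4.641]
yel smallx [ 0.491 -0.317  0.113] [1.008 1.008]
yel farx [ 0.589 -0.31   0.112] [1.819 1.819]
purp smallx [ 0.344 -0.142  0.115] [0.223 0.223]
purp farx [ 0.444 -0.134  0.106] [4.023 4.023]
sq corner [0.454 0.341 0.027]
grip end [0.374 0.387 0.027]
mat [0.354 0.323 0.003]
mat [0.39  0.491 0.003]
mat [0.579 0.455 0.003]
mat [0.543 0.284 0.003]
green corner bottom side [ 0.502 -0.035  0.   ]
red corner bot [0.499 0.144 0.   ]
yel [ 0.491 -0.352  0.   ]
mat [0.361 0.327 0.   ]
mat [0.383 0.491 0.   ]
mat [0.585 0.451 0.   ]
mat [0.557 0.293 0.   ]
rack post top [0.766 0.3   0.3  ]
rack post top2 [ 0.774 -0.262  0.3  ]
```

Run:
```python
from h import *
print(delta([.43,.36,.25],np.radians(75)))
```

```text
(array([271.4, -23.4, -83.7]), array([ 0.1 , -6.13, -0.02]))
```

>>> drive_tool --deltas "1 36 -3 -11 0 -1 0; 1 73 -6 -22 0 -2 0; 1 110 -9 -33 0 -3 0; 1 147 -12 -45 0 -4 0; 1 184 -15 -57 0 -5 0; 1 221 -18 -68 0 -6 0; 1 258 -21 -80 0 -6 0; 1 271 -23 -84 0 -6 0"

```text
time_s: 0.82
eef_pos: [0.4332, 0.357, 0.2505]
orientation: [0.701, -0.094, 0.095, -0.7]
contact_force: [0.9, -0.1, 0.6]
width: 0.0938
```

Run:
```python
from h import *
c,im=snap('wrist','w1.png');print(get_state()['eef_pos'],delta([.43,.36,.25],np.radians(75)))
```

```text
[0.43375301 0.35704616 0.25077249] (array([-4.4,  0.8,  1.8]), array([ 0.03, -0.45,  0.14]))
```

View pics/raw_w1.png

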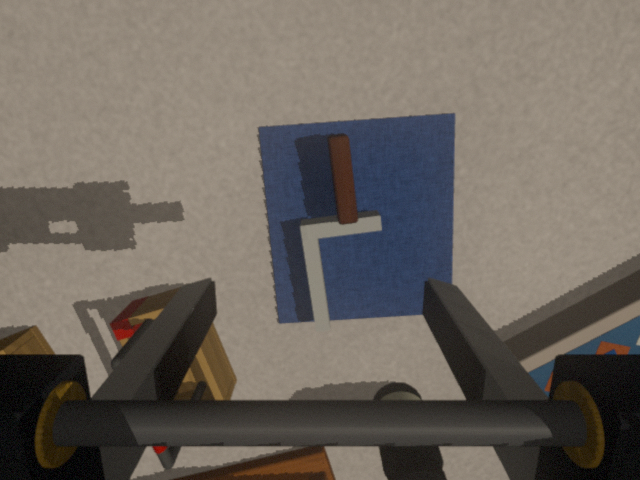

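Run:
```python
from h import *
im=cv2.imread('pics/raw_w1.png')
cv2.imwrite('pics/w1c.png',up(im,250,110,470,330,3.5)[:600])
cv2.imwrite('pics/w1c.png',up(im,280,120,420,340,3)[:600])
```

```text
(no output)
```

View pics/w1c.png

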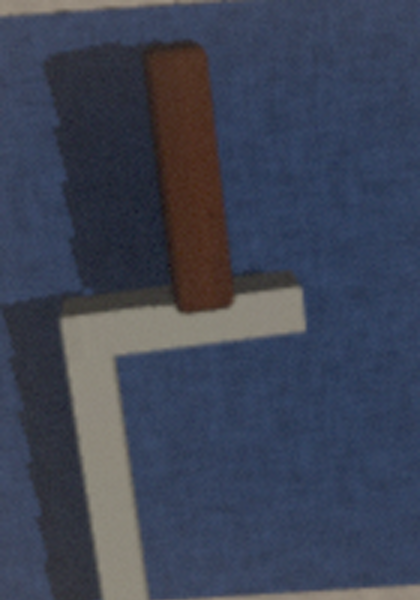

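Run:
```python
from h import *
c=cal('wrist')
def P(u,v,z):return plane(c,280+u/3,120+v/3,z)
ic=P(116,355,.027);L=P(147,597,.027);sh=P(305,331,.027);oc=P(62,318,.027)
print(ic,L,sh,oc)
d=L-ic;print('yaw long',np.degrees(np.arctan2(d[1],d[0])),np.linalg.norm(d));e=sh-ic;print('yaw short-90',np.degrees(np.arctan2(e[1],e[0]))-90,np.linalg.norm(e))
print('corner diag',np.linalg.norm(oc-ic))
for z in(.041,):
  g=[P(*q,z) for q in((148,55),(207,50),(232,305),(178,310))];print(np.round(g,4))
  m1=(g[0]+g[1])/2;m2=(g[2]+g[3])/2;d=m2-m1;print('grip yaw',np.degrees(np.arctan2(d[1],d[0])),np.linalg.norm(d),np.linalg.norm(g[0]-g[1]))
  yaw=np.arctan2(d[1],d[0]);R=np.array([[np.cos(yaw),np.sin(yaw)],[-np.sin(yaw),np.cos(yaw)]])
  print('grip ends in square', R@(m1-ic)[:2],R@(m2-ic)[:2])
```

```text
[0.4652534  0.34724826 0.027     ] [0.5471658  0.33507825 0.027     ] [0.47324166 0.40508725 0.027     ] [0.44951239 0.33448815 0.027     ]
yaw long -8.450814248961327 0.08281152883042618
yaw short-90 -7.8634828810009765 0.058388021468669934
corner diag 0.02026326584026739
[[0.3799 0.3801 0.041 ]
 [0.3829 0.3963 0.041 ]
 [0.4556 0.3853 0.041 ]
 [0.4528 0.3696 0.041 ]]
grip yaw -8.399658854080974 0.07360507260761256 0.01641886366670123
grip ends in square [-0.08895343  0.02824948] [-0.01534835  0.02824948]
```

Run:
```python
from h import *
y=np.radians(-8.3);R=np.array([[np.cos(y),-np.sin(y)],[np.sin(y),np.cos(y)]])
g=np.array([.4653,.3472])+R@[-.058,.0295];print(g)
print(delta([*g,.13],y+np.pi/2));print(delta([*g,.032],y+np.pi/2))
```

```text
[0.41216601 0.38476367]
(array([-28.5, 120.7,  21. ]), array([ 0.04, -7.15,  0.13]))
(array([-28.7, 218.7,  21.1]), array([ 0.04, -7.15,  0.13]))
```

>>> drive_tool --deltas "1 -14 40 10 0 -3.5 0; 1 -28 80 21 0 -7 0; 1 -28 121 21 0 -7 0; 1 -28 121 21 0 -7 0; 1 -28 121 21 0 -7 0"

```text
time_s: 1.28
eef_pos: [0.4048, 0.387, 0.1263]
orientation: [0.707, -0.052, 0.047, -0.704]
contact_force: [-0.1, -1.2, 0.5]
width: 0.0939
```

Run:
```python
from h import *
c,im=snap('wrist','w2.png');print(get_state()['eef_pos'],delta([.41217,.38476,.032],np.radians(81.7)))
```

```text
[0.40723721 0.38828025 0.12938355] (array([ 5.5, 97.4, -2.7]), array([ 0.06,  0.22, -0.08]))
```

View pics/raw_w2.png

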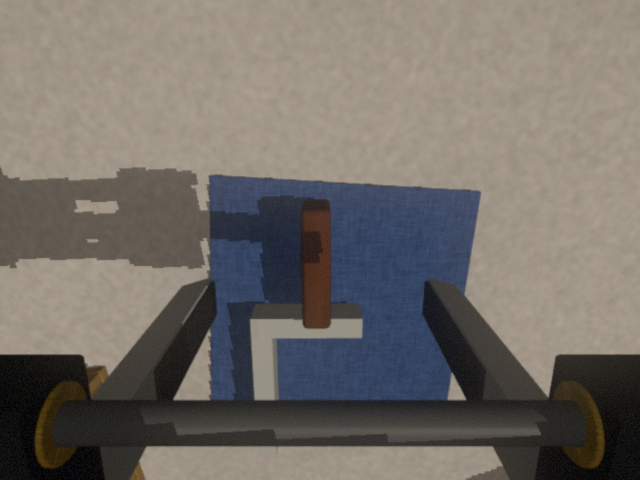

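```bash
cat >> h.py <<'E'
import json
P0=np.array([0.20692595,0.53567601,0.22630185]);Q0=[0.69587034,-0.1299095,0.12937918,-0.69436951]
def cmd():
    p=P0.copy();R=Ro.from_quat(Q0)
    for l in open('log.txt'):
        v=np.array([float(x) for x in l.split()])
        if len(v)!=6: continue
        p=p+R.apply(v[:3]/1e3);R=R*Ro.from_rotvec(np.radians(v[3:]))
    return {'eef_pos':p,'orientation':R.as_quat()}
def add(*rows):
    with open('log.txt','a') as f:
        for r in rows: f.write(r+'\n')
def ang(R): 
    z=R.as_matrix()[:,2]; return np.degrees(np.arctan2(z[1],z[0]))
def show():
    s=get_state();k=cmd();e=(Ro.from_quat(k['orientation']).inv()*Ro.from_quat(s['orientation'])).as_rotvec()
    print('meas',np.round(s['eef_pos'],4),'cmd',np.round(k['eef_pos'],4),'jaw',round(ang(Ro.from_quat(s['orientation'])),2),round(ang(Ro.from_quat(k['orientation'])),2),'w',round(s['width'],4),'F',np.round(s['contact_force'],2),'M',np.round(s['moment'],2),'t',round(s['time_s'],2),'roterr',np.round(np.degrees(e),2),'vel',np.round(np.abs(s['joint_velocities']).max(),3))
E
python3 - <<'E'
from h import *
add('271 -23 -84 0 -6 0','-28 121 21 0 -7 0');show();print(delta([.41217,.38476,.032],np.radians(81.7),cmd()))
E
```

```text
meas [0.4072 0.3883 0.1294] cmd [0.4078 0.387  0.1284] jaw 81.92 81.87 w 0.094 F [1.04 0.08 0.68] M [-0.01  0.03 -0.04] t 1.33 roterr [ 0.06 -0.05  0.04] vel 0.06
(array([ 4.8, 96.4, -1.4]), array([ 0.12,  0.17, -0.05]))
```

>>> drive_tool --deltas "1 0 40 0 0 0 0; 1 0 70 0 0 0 0; 1 0 97 0 0 0 0; 1 0 97 0 0 0 0; 1 0 97 0 0 0 0; 1 0 97 0 0 0 0; 1 0 97 0 0 0 0"

```text
time_s: 1.92
eef_pos: [0.4109, 0.3897, 0.0361]
orientation: [-0.704, 0.048, -0.052, 0.707]
contact_force: [-0.3, 0.7, 0.4]
width: 0.0937
```

Run:
```python
from h import *
add('0 97 0 0 0 0');show()
c,im=snap('wrist','w3.png');snap('side','sd3.png')
show()
```

```text
meas [0.4109 0.3897 0.0361] cmd [0.4077 0.3868 0.0314] jaw 81.86 81.87 w 0.0937 F [-0.33  0.68  0.42] M [ 0.01 -0.03 -0.  ] t 1.92 roterr [ 0.38  0.01 -0.33] vel 0.009
meas [0.4101 0.3892 0.0353] cmd [0.4077 0.3868 0.0314] jaw 81.87 81.87 w 0.0939 F [-0.69  0.87  0.27] M [0.03 0.02 0.07] t 2.02 roterr [ 0.32  0.   -0.26] vel 0.016
```

View pics/raw_w3.png

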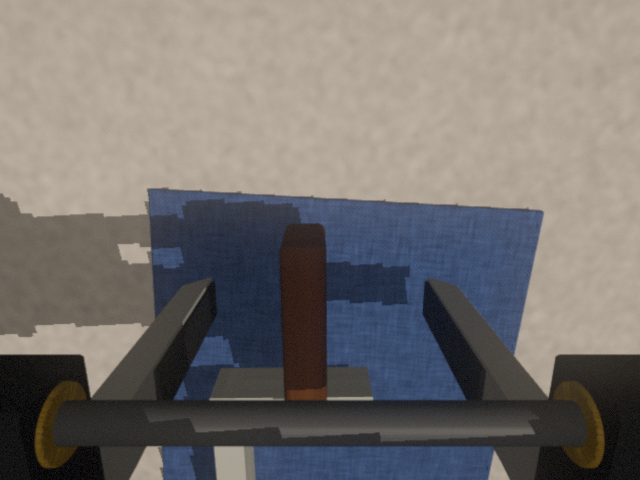

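>>> drive_tool --deltas "1 0 0 -2 0 0 0; 1 0 0 -2 0 0 0; 1 0 0 -2 0 0 0; 1 0 0 -2 0 0 0; 1 0 0 -2 0 0 0; 0 0 0 -2 0 0 0; 0 0 0 -2 0 0 0; 0 0 0 -2 0 0 0"

```text
time_s: 2.68
eef_pos: [0.4079, 0.3858, 0.0323]
orientation: [0.705, -0.05, 0.05, -0.705]
contact_force: [0.5, -0.1, 0.1]
width: 0.0776
```

>>> drive_tool --deltas "0 0 0 0 0 0 0; 0 0 0 0 0 0 0; 0 0 0 0 0 0 0; 0 0 0 0 0 0 0"

```text
time_s: 3.02
eef_pos: [0.4079, 0.3859, 0.0324]
orientation: [0.705, -0.05, 0.05, -0.705]
contact_force: [-0.3, -0.3, 0.2]
width: 0.0509
```

Run:
```python
from h import *
add('0 0 -2 0 0 0');show()
c,im=snap('wrist','w4.png')
```

```text
meas [0.4079 0.3859 0.0324] cmd [0.4074 0.3849 0.0314] jaw 81.87 81.87 w 0.0509 F [-0.28 -0.32  0.25] M [ 0.   -0.   -0.04] t 3.02 roterr [ 0.11 -0.   -0.04] vel 0.001
```

View pics/raw_w4.png

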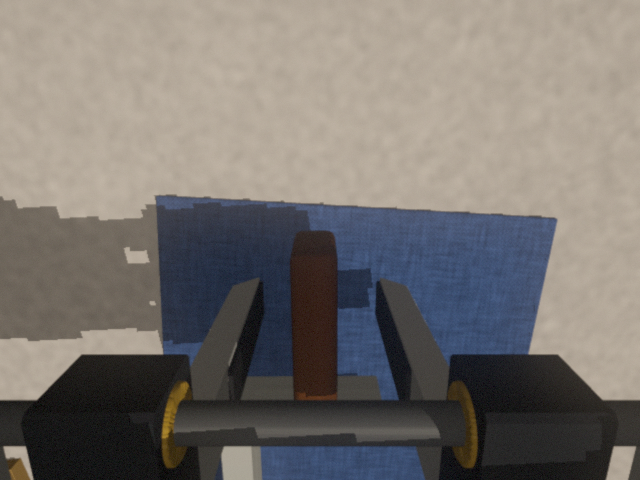

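>>> drive_tool --deltas "0 0 0 0 0 0 0; 0 0 0 0 0 0 0; 0 0 0 0 0 0 0; 0 0 0 0 0 0 0; 0 0 0 0 0 0 0; 0 0 0 0 0 0 0; 0 0 0 0 0 0 0; 0 0 0 0 0 0 0"

```text
time_s: 3.73
eef_pos: [0.408, 0.3858, 0.0324]
orientation: [0.705, -0.05, 0.05, -0.705]
contact_force: [-0.8, -1.1, 0.9]
width: 0.0178
```

>>> drive_tool --deltas "0 0 -20 0 0 0 0; 0 0 -50 0 0 0 0; 0 0 -80 0 0 0 0; 0 0 -110 0 0 0 0; 0 0 -140 0 0 0 0; 0 0 -170 0 0 0 0; 0 0 -170 0 0 0 0; 0 0 -170 0 0 0 0"

```text
time_s: 4.4
eef_pos: [0.4088, 0.3867, 0.204]
orientation: [-0.704, 0.049, -0.051, 0.706]
contact_force: [0.1, 0.7, -2.1]
width: 0.0178
```

Run:
```python
from h import *
add('0 -170 0 0 0 0');show()
c,im=snap('wrist','w5.png');print(c)
```

```text
meas [0.4088 0.3867 0.204 ] cmd [0.4076 0.3852 0.2014] jaw 81.87 81.87 w 0.0178 F [ 0.11  0.69 -2.12] M [0.02 0.09 0.  ] t 4.4 roterr [ 0.29  0.   -0.21] vel 0.067
{'fx': 428.85219729004643, 'fy': 428.85219729004643, 'cx': 319.220254041962, 'cy': 235.759342807638, 'xyz': array([0.32994434, 0.39729578, 0.36015062]), 'attitude': array([0.74796742, 0.64867714, 0.09284198, 0.10556075])}
```

View pics/raw_w5.png

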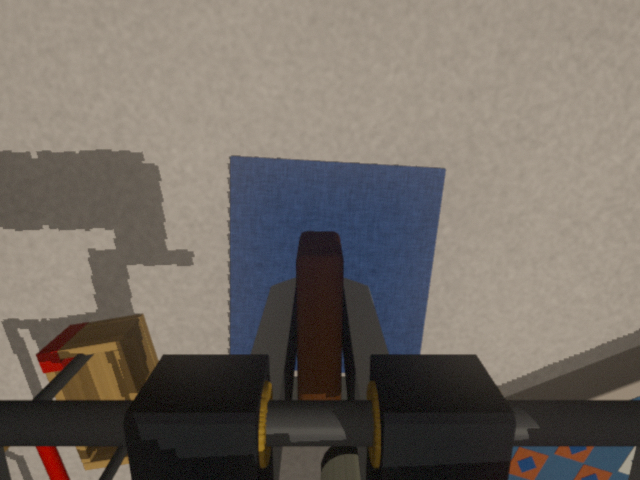

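Run:
```python
from h import *
s=get_state();p,R=tool(s);c=cal('wrist')
for q in((-28,-8.6,0),(-28,-8.6,9),(-28,-8.6,-9)): print(proj(c,p+R.apply(np.array(q)/1e3)))
print(delta([.54,-.05,.36],np.pi/2,cmd()))
```

```text
[320.10746416 259.00501149]
[344.83402348 259.02008364]
[295.38378052 258.98994109]
(array([ 192.5, -157.9, -412.4]), array([ 0.12, -8.13, -0.06]))
```

>>> drive_tool --deltas "0 8 -30 -10 0 0 0; 0 20 -60 -30 0 0 0; 0 36 -80 -62 0 0 0; 0 52 -96 -96 0 0 0; 0 68 -110 -130 0 0 0; 0 84 -122 -164 0 0 0; 0 100 -134 -198 0 0 0; 0 116 -146 -232 0 0 0"

```text
time_s: 5.12
eef_pos: [0.4889, 0.138, 0.3455]
orientation: [0.706, -0.052, 0.048, -0.705]
contact_force: [1.4, -0.1, -1.3]
width: 0.0177
```

>>> drive_tool --deltas "0 15 -3 -34 0 -2 0; 0 30 -6 -68 0 -4 0; 0 45 -9 -102 0 -6 0; 0 60 -12 -136 0 -8 0; 0 76 -12 -168 0 -8 0; 0 76 -12 -180 0 -8 0; 0 76 -12 -180 0 -8 0; 0 76 -12 -180 0 -8 0"

```text
time_s: 5.78
eef_pos: [0.5387, -0.0489, 0.3576]
orientation: [-0.706, 0.003, 0.001, 0.708]
contact_force: [0.3, -0.1, -1.7]
width: 0.0176
```

>>> drive_tool --deltas "0 0 0 0 0 0 0; 0 0 0 0 0 0 0; 0 0 0 0 0 0 0; 0 0 0 0 0 0 0"

```text
time_s: 6.12
eef_pos: [0.5396, -0.0479, 0.3606]
orientation: [-0.707, 0.0, -0.0, 0.707]
contact_force: [-0.8, -0.0, -2.5]
width: 0.0178
```

Run:
```python
from h import *
add('116 -146 -232 0 0 0','76 -12 -180 0 -8 0','0 0 0 0 0 0');show()
c,im=snap('wrist','w6.png');print({k:(v.tolist() if hasattr(v,'tolist') else v) for k,v in c.items()},file=open('c6.txt','w'))
c,im=snap('side','sd6.png');c,im=snap('scene','sc6.png')
```

```text
meas [ 0.5396 -0.0479  0.3606] cmd [ 0.5396 -0.0495  0.3601] jaw 89.98 89.87 w 0.0178 F [-0.76 -0.01 -2.5 ] M [0.04 0.09 0.  ] t 6.12 roterr [ 0.12 -0.11 -0.08] vel 0.006
```

View pics/raw_w6.png

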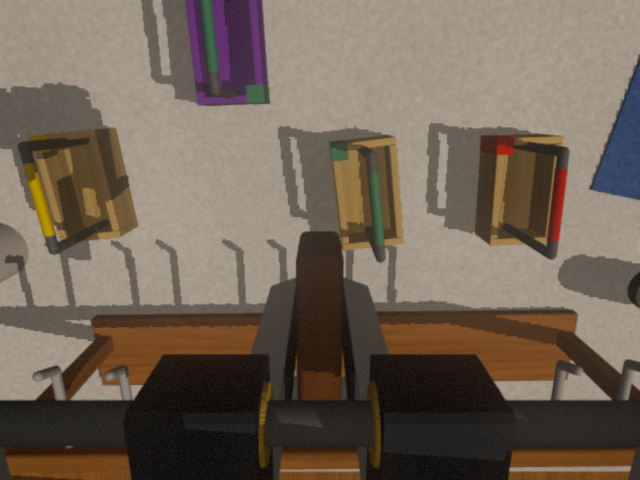

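Run:
```python
from h import *
im=cv2.imread('pics/raw_w6.png')
im=cv2.convertScaleAbs(im,alpha=1.4)
cv2.imwrite('pics/w6r.png',np.vstack([np.hstack([up(im,15,110,145,260,3),up(im,320,120,420,270,3)])]))
cv2.imwrite('pics/w6q.png',up(im,465,120,595,270,4))
```

```text
(no output)
```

View pics/w6r.png

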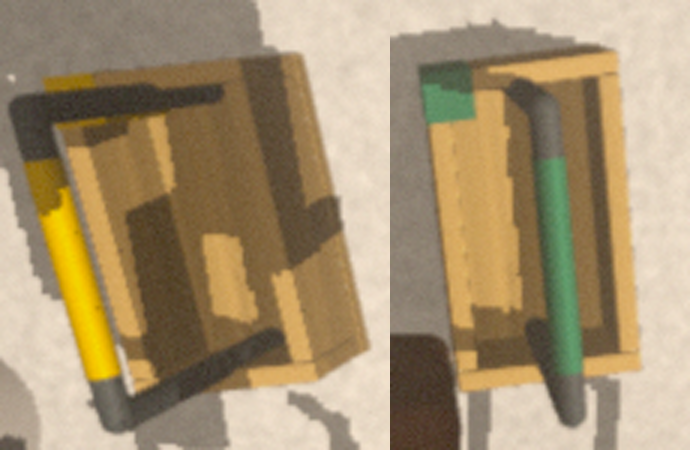

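View pics/w6q.png

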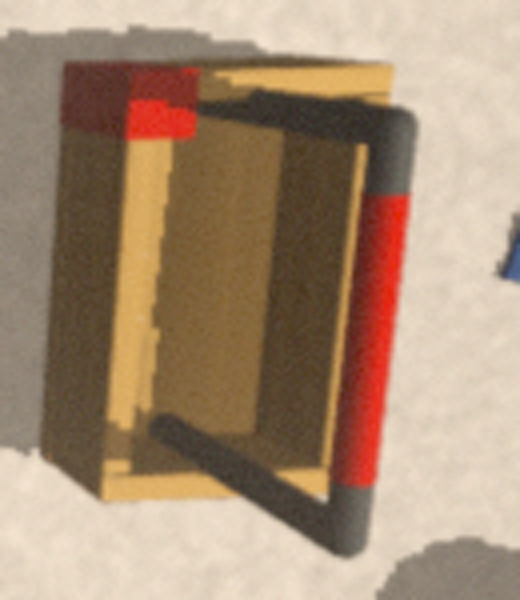

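```bash
cat > geo.py <<'E'
from h import *
def c6(f='c6.txt'):
    d=eval(open(f).read()); return {k:(np.array(v) if isinstance(v,list) else v) for k,v in d.items()}
E
python3 - <<'E'
from geo import *
c=c6()
def rep(n,off,k,pts,bars):
    P=[plane(c,off[0]+u/k,off[1]+v/k,.05)[:2] for u,v in pts]
    names=['pp','-+','+-','++']
    print(n,dict(zip(names,np.round(P,4).tolist())))
    for a,b,rot,L in((0,2,0,.12),(1,3,0,.12),(0,1,-90,.07),(2,3,-90,.07)):
        if b<len(P):
            d=P[b]-P[a];print('  yaw %.1f len %.1f / %.0f'%(np.degrees(np.arctan2(d[1],d[0]))+rot,1e3*np.linalg.norm(d),1e3*L))
    B=[plane(c,off[0]+u/k,off[1]+v/k,.115)[:2] for u,v in bars];d=B[1]-B[0]
    print('  bar',np.round(B,4).tolist(),'yaw %.1f len %.1f'%(np.degrees(np.arctan2(d[1],d[0])),1e3*np.linalg.norm(d)),'mid',np.round((B[0]+B[1])/2,4))
rep('red',(465,120),4,[(132,70),(392,66),(105,500),(328,497)],[(396,122),(350,540)])
rep('green',(320,120),3,[(32,68),(225,52),(70,390),(250,365)],[(155,100),(182,412)])
rep('yel',(15,110),3,[(45,80),(245,62),(125,395),(318,385)],[(28,105),(116,415)])
D=cal('side');S=cal('scene')
E
```

```text
red {'pp': [0.4857, 0.1412], '-+': [0.4847, 0.2101], '+-': [0.6052, 0.1473], '++': [0.6043, 0.2106]}
  yaw 2.9 len 119.7 / 120
  yaw 0.3 len 119.7 / 120
  yaw 0.9 len 68.9 / 70
  yaw 0.8 len 63.3 / 70
  bar [[0.4939, 0.177], [0.5954, 0.1816]] yaw 2.6 len 101.6 mid [0.5446 0.1793]
green {'pp': [0.4911, -0.0365], '-+': [0.4855, 0.0318], '+-': [0.6112, -0.0211], '++': [0.6013, 0.0469]}
  yaw 7.3 len 121.2 / 120
  yaw 7.4 len 116.7 / 120
  yaw 4.6 len 68.5 / 70
  yaw 8.3 len 68.8 / 70
  bar [[0.4964, -0.0002], [0.5979, 0.0121]] yaw 6.9 len 102.2 mid [0.5471 0.006 ]
yel {'pp': [0.4848, -0.3561], '-+': [0.4786, -0.2843], '+-': [0.6014, -0.3474], '++': [0.5974, -0.2737]}
  yaw 4.3 len 116.9 / 120
  yaw 5.1 len 119.3 / 120
  yaw 4.9 len 72.1 / 70
  yaw 3.1 len 73.8 / 70
  bar [[0.4889, -0.3198], [0.5886, -0.3099]] yaw 5.7 len 100.2 mid [ 0.5387 -0.3149]
```

```bash
cat >> geo.py <<'E'
IC=np.array([.062,-.030])
def R2(deg): a=np.radians(deg);return np.array([[np.cos(a),-np.sin(a)],[np.sin(a),np.cos(a)]])
def tcp(C,yaw,off): return np.asarray(C)+R2(yaw)@(np.asarray(off)/1e3-IC)
def icnow(s=None):
    s=s or get_state();return np.round(s['eef_pos']+Ro.from_quat(s['orientation']).apply([.062,.0294,-.030]),4)
E
python3 - <<'E'
from geo import *
C,y=(.486,.1414),2.6
q=tcp(C,y,(-15,-15));print(q,delta([*q,.18],np.radians(90+y),cmd()),delta([*q,.036],np.radians(90+y),cmd()))
E
```

```text
[0.40839882 0.15289161] (array([-131.4,  179.8,  202.5]), array([ 0.11, -2.73, -0.07])) (array([-131.3,  323.8,  202.7]), array([ 0.11, -2.73, -0.07]))
```

>>> drive_tool --deltas "0 -19 20 28 0 0 0; 0 -38 45 56 0 -1 0; 0 -57 70 84 0 -2 0; 0 -76 95 114 0 -2.7 0; 0 -95 120 144 0 -2.7 0; 0 -114 145 174 0 -2.7 0; 0 -131 170 203 0 -2.7 0; 0 -131 180 203 0 -2.7 0"

```text
time_s: 6.93
eef_pos: [0.4044, 0.1575, 0.1776]
orientation: [-0.706, -0.015, 0.019, 0.708]
contact_force: [-1.0, -0.7, -2.6]
width: 0.0178
```

>>> drive_tool --deltas "0 0 0 0 0 0 0; 0 0 0 0 0 0 0; 0 0 30 0 0 0 0; 0 0 60 0 0 0 0; 0 0 90 0 0 0 0; 0 0 110 0 0 0 0; 0 0 110 0 0 0 0; 0 0 110 0 0 0 0"

```text
time_s: 7.6
eef_pos: [0.4107, 0.1535, 0.0713]
orientation: [0.707, 0.015, -0.015, -0.707]
contact_force: [0.1, 0.3, -1.3]
width: 0.0175
```

Run:
```python
from geo import *
add('-131 180 203 0 -2.7 0','0 110 0 0 0 0');show();print(icnow())
c,im=snap('wrist','w7.png');c,im=snap('side','sd7.png')
cv2.imwrite('pics/sd7c.png',up(im,240,150,440,300,4))
C,y=(.486,.1414),2.6
q=tcp(C,y,(-15,-15));print(delta([*q,.036],np.radians(90+y),cmd()))
```

```text
meas [0.4107 0.1535 0.0713] cmd [0.4087 0.1532 0.0698] jaw 92.47 92.57 w 0.0175 F [ 0.11  0.26 -1.26] M [ 0.08  0.08 -0.07] t 7.6 roterr [ 0.1   0.1  -0.11] vel 0.035
[0.4739 0.1261 0.0419]
(array([-0.3, 33.8, -0.2]), array([ 0.11, -0.03, -0.07]))
```

View pics/raw_w7.png

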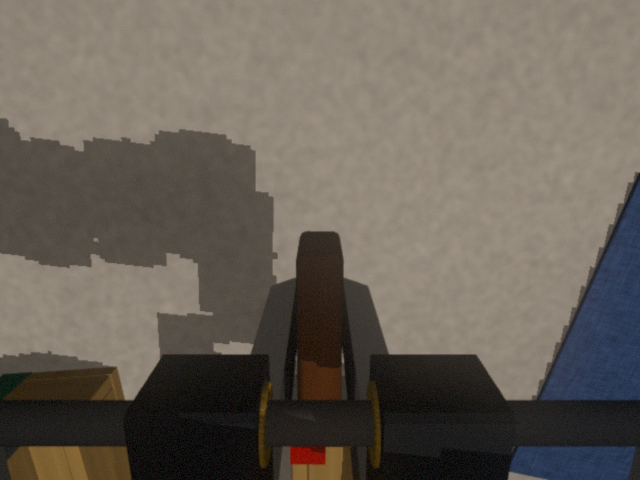

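View pics/sd7c.png

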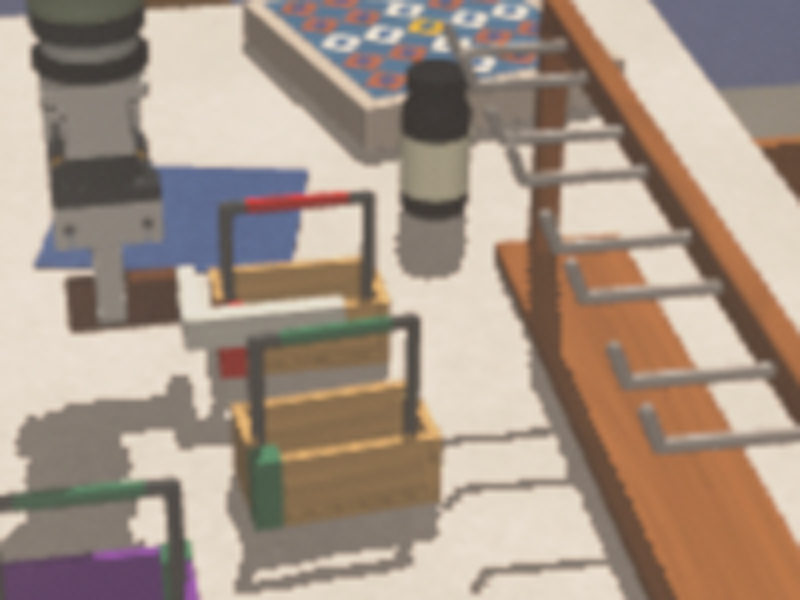

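>>> drive_tool --deltas "0 0 20 0 0 0 0; 0 0 34 0 0 0 0; 0 0 34 0 0 0 0; 0 0 34 0 0 0 0; 0 3 34 3 0 0 0; 0 6 34 6 0 0 0; 0 8 34 8 0 0 0; 0 8 34 8 0 0 0"

```text
time_s: 8.37
eef_pos: [0.4185, 0.1632, 0.0375]
orientation: [-0.707, -0.017, 0.015, 0.707]
contact_force: [0.1, -0.4, -2.2]
width: 0.0183
```

Run:
```python
from geo import *
add('8 34 8 0 0 0');show();print(icnow())
c,im=snap('scene','sc8.png');cv2.imwrite('pics/sc8c.png',up(im,310,280,510,430,4))
c,im=snap('side','sd8.png');cv2.imwrite('pics/sd8c.png',up(im,240,150,440,300,4))
```

```text
meas [0.4185 0.1632 0.0375] cmd [0.4163 0.1615 0.0358] jaw 92.6 92.57 w 0.0183 F [ 0.1  -0.42 -2.21] M [-0.01  0.03  0.  ] t 8.37 roterr [ 0.14 -0.03 -0.24] vel 0.018
[0.4819 0.1361 0.0083]
```

View pics/sc8c.png

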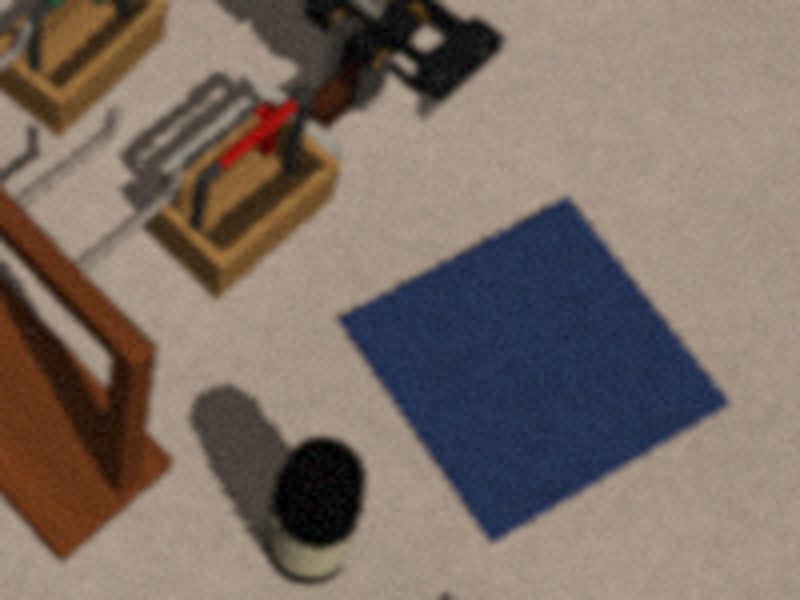

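View pics/sd8c.png

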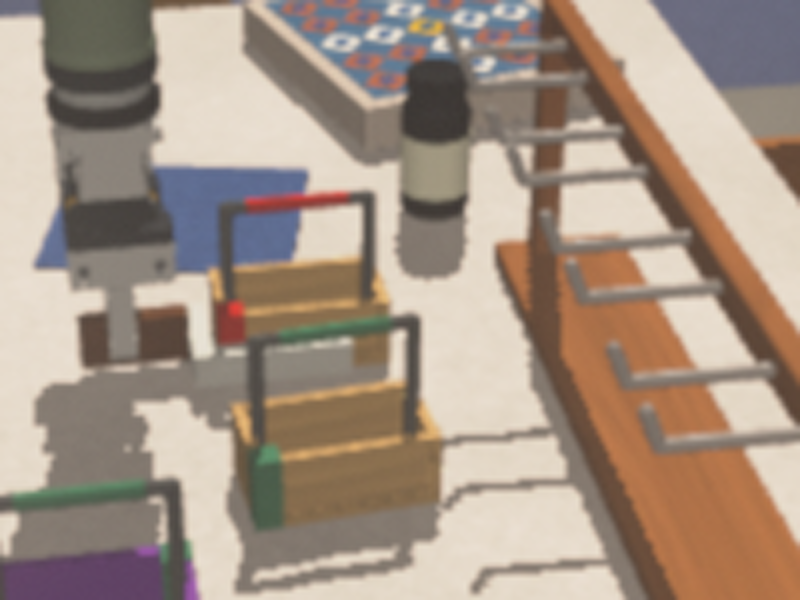

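>>> drive_tool --deltas "0 1 0 1 0 0 0; 0 2 0 2 0 0 0; 0 3 0 3 0 0 0; 0 4 0 4 0 0 0; 0 5 0 5 0 0 0; 0 6 0 6 0 0 0; 0 7 0 7 0 0 0; 0 8 0 8 0 0 0"

```text
time_s: 9.13
eef_pos: [0.4241, 0.1705, 0.0363]
orientation: [0.707, 0.015, -0.016, -0.707]
contact_force: [0.0, -3.5, -2.3]
width: 0.0176
```

Run:
```python
from geo import *
add('8 0 8 0 0 0');show();print(icnow())
c,im=snap('side','sd9.png');cv2.imwrite('pics/sd9c.png',up(im,240,150,440,300,4))
```

```text
meas [0.4241 0.1705 0.0363] cmd [0.4239 0.1698 0.0358] jaw 92.55 92.57 w 0.0176 F [ 0.03 -3.51 -2.35] M [-0.36  0.26 -0.24] t 9.13 roterr [ 0.06  0.02 -0.  ] vel 0.033
[0.4874 0.1433 0.0068]
```

View pics/sd9c.png

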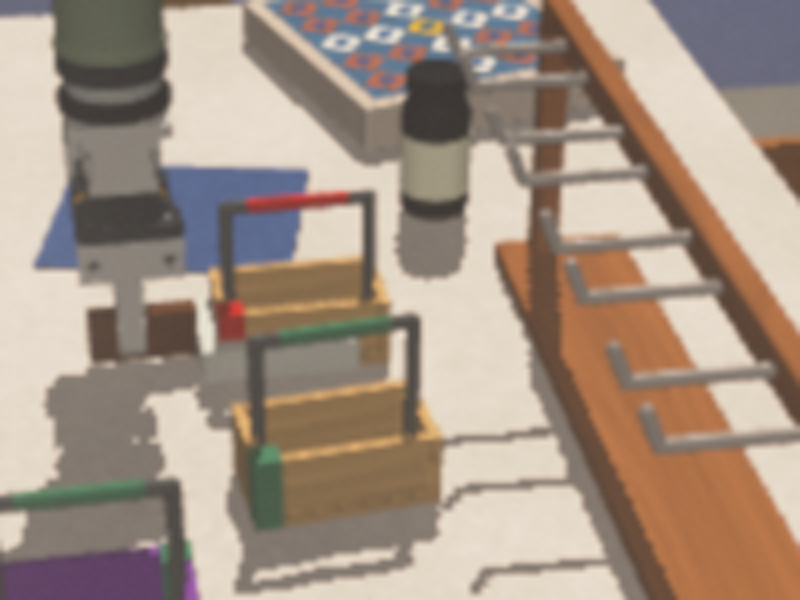

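>>> drive_tool --deltas "0 1 0 0.5 0 0 0; 0 2 0 1 0 0 0; 0 3 0 1.5 0 0 0; 0 4 0 2 0 0 0; 0 5 0 2.5 0 0 0; 0 6 0 3 0 0 0; 0 7 0 3.5 0 0 0; 0 8 0 4 0 0 0"

```text
time_s: 9.85
eef_pos: [0.4322, 0.1753, 0.0362]
orientation: [-0.707, -0.016, 0.016, 0.707]
contact_force: [-0.9, -0.6, -3.5]
width: 0.0175
```

Run:
```python
from geo import *
add('8 0 4 0 0 0');show();print(icnow())
c,im=snap('side','sd10.png');cv2.imwrite('pics/sd10c.png',up(im,240,150,440,300,4))
```

```text
meas [0.4322 0.1753 0.0362] cmd [0.4317 0.1742 0.0358] jaw 92.57 92.57 w 0.0175 F [-0.9  -0.58 -3.51] M [-0.14  0.48 -0.11] t 9.85 roterr [ 0.11 -0.   -0.04] vel 0.031
[0.4954 0.1482 0.0068]
```

View pics/sd10c.png

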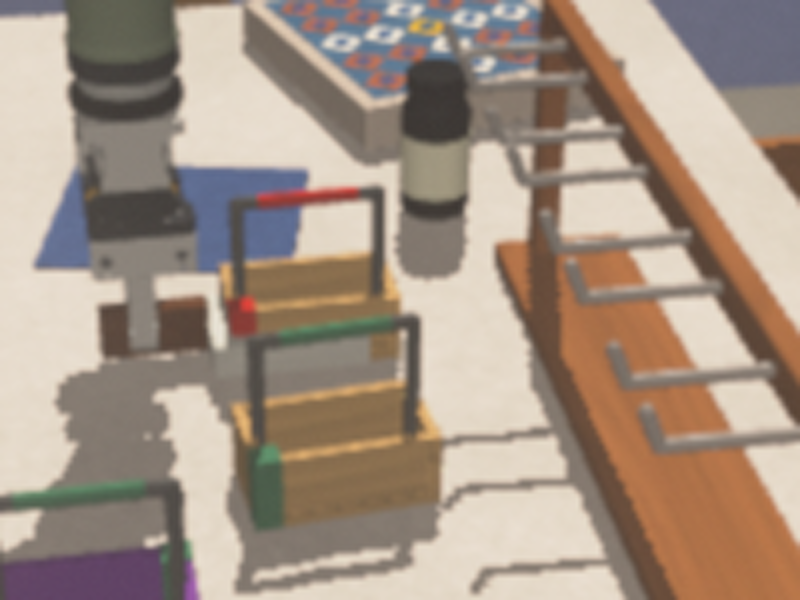

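>>> drive_tool --deltas "0 0.6 0 1 0 0 0; 0 1.2 0 2 0 0 0; 0 1.8 0 3 0 0 0; 0 2.4 0 4 0 0 0; 0 3 0 5 0 0 0; 0 4 0 6 0 0 0; 0 5 0 7 0 0 0; 0 6 0 8 0 0 0"

```text
time_s: 10.57
eef_pos: [0.438, 0.1836, 0.0365]
orientation: [0.707, 0.016, -0.016, -0.707]
contact_force: [-2.4, -2.0, -2.0]
width: 0.0178
```

Run:
```python
from geo import *
add('6 0 8 0 0 0');show();print(icnow())
```

```text
meas [0.438  0.1836 0.0365] cmd [0.4374 0.1825 0.0357] jaw 92.57 92.57 w 0.0178 F [-2.41 -1.97 -2.01] M [-0.29  0.45 -0.21] t 10.57 roterr [ 0.11  0.   -0.06] vel 0.039
[0.5012 0.1564 0.0071]
```

>>> drive_tool --deltas "0 1 0 0.5 0 0 0; 0 2 0 1 0 0 0; 0 3 0 1.5 0 0 0; 0 4 0 2 0 0 0; 0 5 0 2.5 0 0 0; 0 6 0 3 0 0 0; 0 6 0 3 0 0 0; 0 6 0 3 0 0 0"

```text
time_s: 11.23
eef_pos: [0.4442, 0.1869, 0.0365]
orientation: [-0.707, -0.016, 0.016, 0.707]
contact_force: [-1.3, -1.1, -2.3]
width: 0.0173
```

Run:
```python
from geo import *
add('6 0 3 0 0 0');show();print(icnow())
c,im=snap('side','sd11.png');a=up(im,240,150,440,300,4)
cv2.imwrite('pics/sd11c.png',a)
c,im=snap('scene','sc11.png');cv2.imwrite('pics/sc11c.png',up(im,320,270,460,375,5))
```

```text
meas [0.4442 0.1869 0.0365] cmd [0.4432 0.1857 0.0357] jaw 92.57 92.57 w 0.0173 F [-1.26 -1.11 -2.27] M [-0.07  0.34 -0.11] t 11.23 roterr [ 0.13  0.   -0.12] vel 0.002
[0.5075 0.1597 0.0071]
```

View pics/sc11c.png

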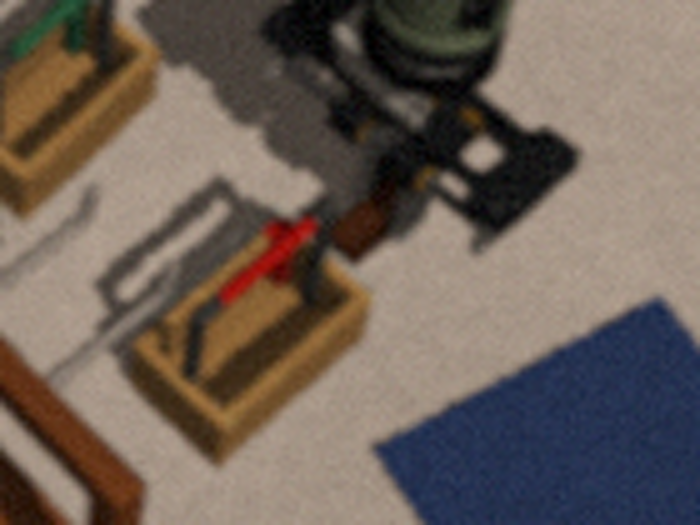

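View pics/sd11c.png

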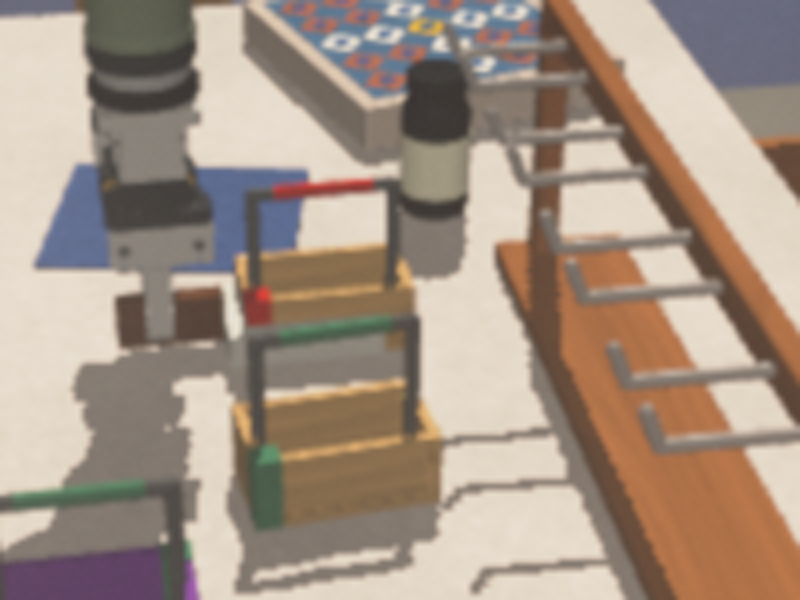

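Run:
```python
from geo import *
add('-15 0 -15 0 0 0','0 -140 0 0 0 0')
C,y=(.483,-.3555),5.3
q=tcp(C,y,(-14,-14));print(q,delta([*q,.17],np.radians(90+y),cmd()))
```

```text
[ 0.40584699 -0.34658857] (array([ -46.4,    6.8, -515.4]), array([ 0.11, -2.73, -0.07]))
```

>>> drive_tool --deltas "0 -3 0 -3 0 0 0; 0 -8 0 -8 0 0 0; 0 -15 0 -15 0 0 0; 0 -15 0 -15 0 0 0; 0 -15 0 -15 0 0 0"

```text
time_s: 11.75
eef_pos: [0.429, 0.1706, 0.0365]
orientation: [-0.707, -0.016, 0.016, 0.707]
contact_force: [0.3, -0.0, -1.9]
width: 0.018
```

>>> drive_tool --deltas "0 0 -30 0 0 0 0; 0 0 -65 0 0 0 0; 0 0 -100 0 0 0 0; 0 0 -140 0 0 0 0; 0 0 -140 0 0 0 0"

```text
time_s: 12.17
eef_pos: [0.4357, 0.1724, 0.1852]
orientation: [-0.706, -0.022, 0.01, 0.708]
contact_force: [1.0, 1.6, -0.9]
width: 0.0177
```

>>> drive_tool --deltas "0 -3 0 -20 0 0 0; 0 -6 0 -55 0 0 0; 0 -9 0 -92 0 -1 0; 0 -12 0 -130 0 -1 0; 0 -15 0 -168 0 -1 0; 0 -18 0 -206 0 -1 0; 0 -21 0 -244 0 -1 0; 0 -24 0 -280 0 -1 0"

```text
time_s: 12.83
eef_pos: [0.4175, -0.1116, 0.1761]
orientation: [0.707, 0.022, -0.022, -0.707]
contact_force: [1.3, -0.0, -1.5]
width: 0.0177
```

>>> drive_tool --deltas "0 -4 2 -36 0 -0.5 0; 0 -8 4 -72 0 -1 0; 0 -12 6 -108 0 -1.7 0; 0 -16 7 -144 0 -1.7 0; 0 -20 7 -180 0 -1.7 0; 0 -24 7 -210 0 -1.7 0; 0 -27 7 -231 0 -1.7 0; 0 -27 7 -231 0 -1.7 0"

```text
time_s: 13.5
eef_pos: [0.4049, -0.3465, 0.1691]
orientation: [0.707, 0.031, -0.031, -0.705]
contact_force: [0.7, 0.1, -1.6]
width: 0.0179
```

Run:
```python
from geo import *
add('-24 0 -280 0 -1 0','-27 7 -231 0 -1.7 0');show();print(icnow())
c,im=snap('side','sd12.png');cv2.imwrite('pics/sd12c.png',up(im,240,250,440,400,4))
c2,im=snap('scene','sc12.png');cv2.imwrite('pics/sc12c.png',up(im,220,170,360,275,5))
show()
C,y=(.483,-.3555),5.3
q=tcp(C,y,(-14,-14));print(delta([*q,.0355],np.radians(90+y),cmd()))
```

```text
meas [ 0.4049 -0.3465  0.1691] cmd [ 0.4051 -0.3427  0.1698] jaw 95.03 95.27 w 0.0179 F [ 0.74  0.12 -1.64] M [ 0.06  0.1  -0.04] t 13.5 roterr [-0.07  0.24 -0.08] vel 0.056
[ 0.4693 -0.371   0.1398]
meas [ 0.405  -0.3421  0.1686] cmd [ 0.4051 -0.3427  0.1698] jaw 95.17 95.27 w 0.0181 F [-0.44  0.18 -2.27] M [ 0.07  0.11 -0.01] t 13.6 roterr [ 0.19  0.1  -0.05] vel 0.032
(array([  0.6, 134.3,  -3.7]), array([ 0.11, -0.03, -0.07]))
```

View pics/sc12c.png

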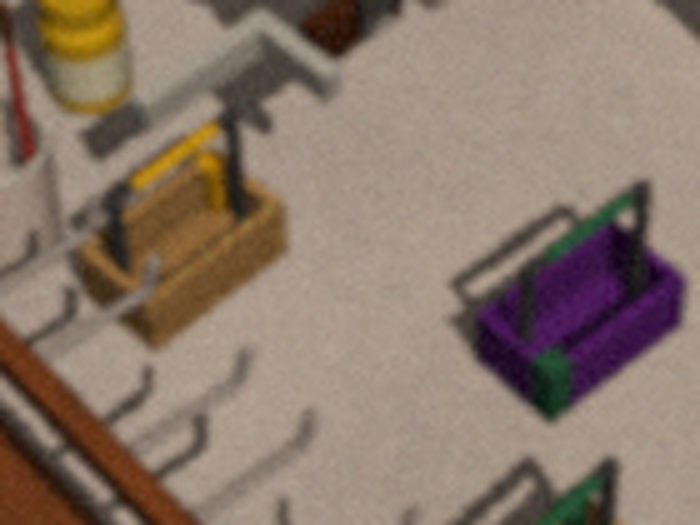

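View pics/sd12c.png

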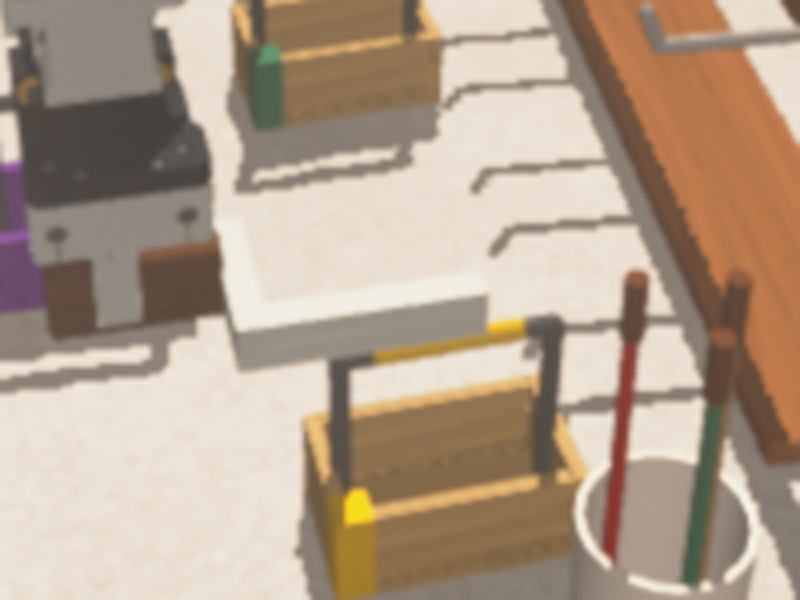

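Run:
```python
from geo import *
S=cal('scene');D=cal('side')
a=tri((S,266,193.6),(D,325,340.5));b=tri((S,243.4,208),(D,376.3,331.3));print(a,b)
for z in[.115]:
  A=plane(D,325,340.5,z);B=plane(D,376.3,331.3,z);d=B-A;print('side',A,B,np.degrees(np.arctan2(d[1],d[0])),np.linalg.norm(d))
  A=plane(S,266,193.6,z);B=plane(S,243.4,208,z);d=B-A;print('scene',A,B,np.degrees(np.arctan2(d[1],d[0])),np.linalg.norm(d))
print('corner bottom',plane(D,328,399.2,0.))
im=cv2.imread('pics/raw_sd12.png');cv2.imwrite('pics/sd12d.png',up(im,300,310,420,410,6))
```

```text
(array([ 0.50137266, -0.35968226,  0.11401954]), [np.float64(1.2563032490018002), np.float64(1.2563032490019526)]) (array([ 0.59462688, -0.35333331,  0.11836695]), [np.float64(2.042561148494394), np.float64(2.0425611484947575)])
side [ 0.50236205 -0.36136526  0.115     ] [ 0.59743954 -0.35081771  0.115     ] 6.330301918772562 0.09566075269164337
scene [ 0.50057534 -0.3587134   0.115     ] [ 0.59119125 -0.35536899  0.115     ] 2.113686725122979 0.090677608515003
corner bottom [ 0.50295508 -0.39449518  0.        ]
```

View pics/sd12d.png

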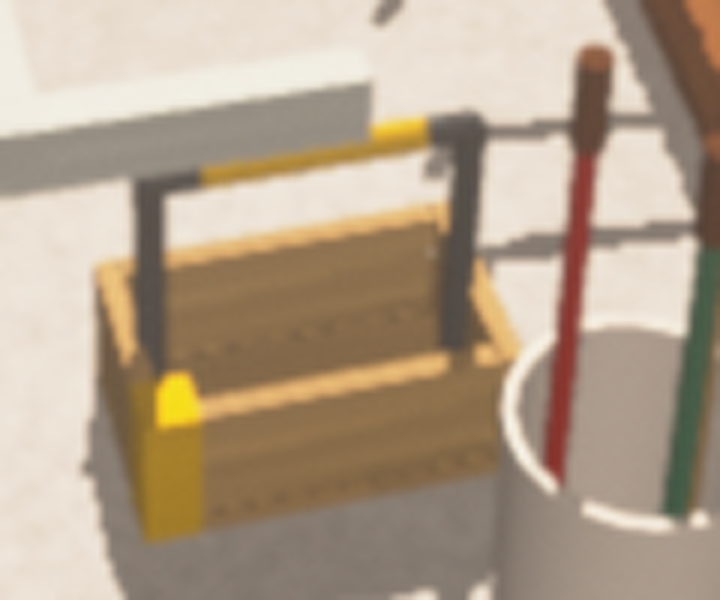

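Run:
```python
from geo import *
print(delta([.56,-.28,.33],np.radians(95.3),cmd()))
S=cal('scene');D=cal('side')
print(tri((S,220,192),(D,405,374)),plane(D,324.7,400.3,0))
```

```text
(array([ 159.8, -160.5,   47.9]), array([ 0.11, -0.03, -0.07]))
(array([ 0.61519227, -0.45655662,  0.11932423]), [np.float64(4.824401148784988), np.float64(4.824401148785296)]) [ 0.49661226 -0.39612695  0.        ]
```

>>> drive_tool --deltas "0 10 -30 5 0 0 0; 0 30 -65 12 0 0 0; 0 55 -95 20 0 0 0; 0 85 -120 30 0 0 0; 0 115 -140 40 0 0 0; 0 145 -155 48 0 0 0; 0 158 -160 48 0 0 0; 0 158 -160 48 0 0 0"

```text
time_s: 14.27
eef_pos: [0.5616, -0.2769, 0.331]
orientation: [0.707, 0.036, -0.033, -0.706]
contact_force: [-0.7, 0.2, -1.5]
width: 0.0177
```

>>> drive_tool --deltas "0 0 0 0 0 0 0; 0 0 0 0 0 0 0; 0 0 0 0 0 0 0; 0 0 0 0 0 0 0"

```text
time_s: 14.6
eef_pos: [0.5571, -0.2796, 0.3284]
orientation: [-0.706, -0.031, 0.033, 0.707]
contact_force: [-0.7, -0.3, -1.0]
width: 0.0179
```

Run:
```python
from geo import *
add('158 -160 48 0 0 0');show()
c,im=snap('wrist','w13.png');print({k:(v.tolist() if hasattr(v,'tolist') else v) for k,v in c.items()},file=open('c13.txt','w'))
```

```text
meas [ 0.5571 -0.2796  0.3284] cmd [ 0.5582 -0.2801  0.3295] jaw 95.21 95.27 w 0.0179 F [-0.7  -0.3  -1.01] M [ 0.07  0.03 -0.  ] t 14.6 roterr [0.18 0.06 0.03] vel 0.013
```

View pics/raw_w13.png

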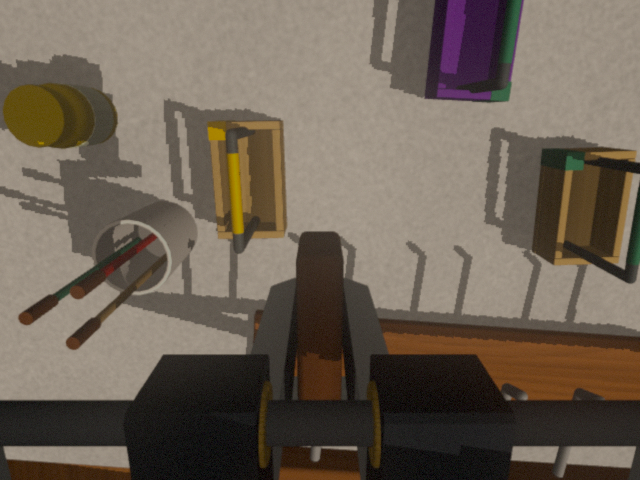

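Run:
```python
from geo import *
im=cv2.imread('pics/raw_w13.png');im=cv2.convertScaleAbs(im,alpha=1.4)
cv2.imwrite('pics/w13c.png',up(im,90,105,300,300,3.8)[:,:800][:600])
cv2.imwrite('pics/w13c.png',up(im,90,105,300,300,3))
```

```text
(no output)
```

View pics/w13c.png

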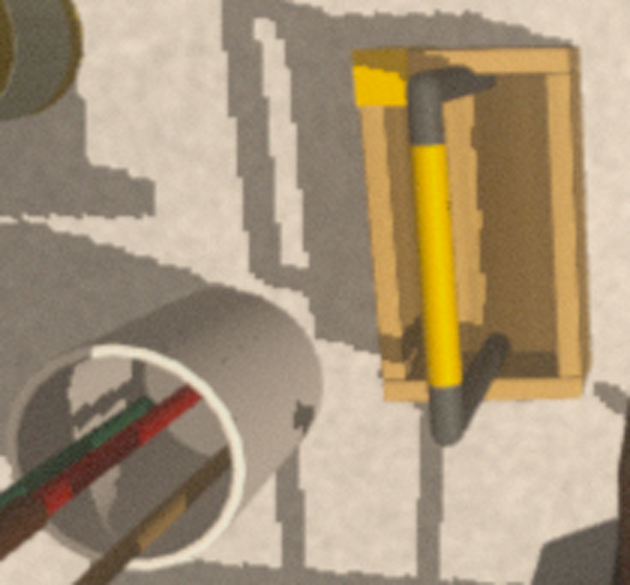

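Run:
```python
from geo import *
c=c6('c13.txt')
f=lambda u,v,z:plane(c,90+u/3,105+v/3,z)[:2]
P=[f(*q,.05) for q in((354,52),(578,46),(385,400),(585,393))];print(np.round(P,4))
for a,b,r in((0,2,0),(1,3,0),(0,1,-90),(2,3,-90)):
    d=P[b]-P[a];print('yaw %.1f len %.1f'%(np.degrees(np.arctan2(d[1],d[0]))+r,1e3*np.linalg.norm(d)))
A,B=f(425,85,.115),f(446,430,.115);d=B-A;print('bar',A,B,np.degrees(np.arctan2(d[1],d[0])),np.linalg.norm(d),'mid',(A+B)/2)
yaw=np.degrees(np.arctan2(d[1],d[0]))
m=f(127,458,.1);print('mug',m,f(242,458,.1),f(12,458,.1))
C=np.mean([P[0],(A+B)/2+R2(yaw)@[-.06,-.035]],axis=0);print('C',C)
print('mug in corner frame',R2(yaw).T@(m-C))
```

```text
[[ 0.4965 -0.3952]
 [ 0.488  -0.3225]
 [ 0.6143 -0.382 ]
 [ 0.6053 -0.312 ]]
yaw 6.4 len 118.5
yaw 5.1 len 117.8
yaw 6.7 len 73.3
yaw 7.3 len 70.5
bar [ 0.50097419 -0.35916151] [ 0.60173401 -0.34928035] 5.600884117339925 0.10124316673218667 mid [ 0.5513541  -0.35422093]
mug [ 0.62515749 -0.45168385] [ 0.62185648 -0.41553919] [ 0.62845846 -0.48782801]
C [ 0.49578784 -0.39507955]
mug in corner frame [ 0.12322755 -0.06896032]
```

Run:
```python
from geo import *
C,y=(.4958,-.3951),6.2
q=tcp(C,y,(-14,-14));print(q,delta([*q,.17],np.radians(90+y),cmd()))
```

```text
[ 0.41851654 -0.38740154] (array([-148.7,  159.9,  -93.8]), array([ 0.1 , -0.93, -0.08]))
```

>>> drive_tool --deltas "0 -20 0 -12 0 0 0; 0 -55 5 -32 0 0 0; 0 -90 25 -56 0 -1 0; 0 -120 55 -76 0 -1 0; 0 -149 85 -94 0 -1 0; 0 -149 120 -94 0 -1 0; 0 -149 155 -94 0 -1 0; 0 -149 160 -94 0 -1 0"

```text
time_s: 15.32
eef_pos: [0.4133, -0.3833, 0.1615]
orientation: [-0.702, -0.034, 0.041, 0.711]
contact_force: [-0.4, 2.1, -2.9]
width: 0.0176
```

>>> drive_tool --deltas "0 0 0 0 0 0 0; 0 0 0 0 0 0 0; 0 0 30 0 0 0 0; 0 0 60 0 0 0 0; 0 0 90 0 0 0 0; 0 0 115 0 0 0 0; 0 0 130 0 0 0 0; 0 0 134 0 0 0 0"

```text
time_s: 15.98
eef_pos: [0.4197, -0.387, 0.0357]
orientation: [0.706, 0.039, -0.039, -0.706]
contact_force: [-0.1, -0.2, -1.6]
width: 0.0181
```

>>> drive_tool --deltas "0 0 0 0 0 0 0; 0 0 0 0 0 0 0; 0 0 0 0 0 0 0; 0 2 0 2 0 0 0; 0 4 0 4 0 0 0; 0 6 0 6 0 0 0; 0 6 0 6 0 0 0; 0 6 0 6 0 0 0"

```text
time_s: 16.65
eef_pos: [0.4242, -0.38, 0.0356]
orientation: [0.706, 0.039, -0.039, -0.706]
contact_force: [-0.0, -0.5, -1.7]
width: 0.0176
```

Run:
```python
from geo import *
add('-149 160 -94 0 -1 0','0 134 0 0 0 0','6 0 6 0 0 0');show();print(icnow())
c,im=snap('side','sd14.png');cv2.imwrite('pics/sd14c.png',up(im,270,300,420,412,5))
c,im=snap('scene','sc14.png');cv2.imwrite('pics/sc14c.png',up(im,200,160,340,265,5))
```

```text
meas [ 0.4242 -0.38    0.0356] cmd [ 0.4234 -0.3813  0.0358] jaw 96.3 96.27 w 0.0176 F [-0.02 -0.51 -1.72] M [0.03 0.08 0.01] t 16.65 roterr [ 0.1  -0.03 -0.08] vel 0.006
[ 0.4891 -0.4031  0.0062]
```

View pics/sd14c.png

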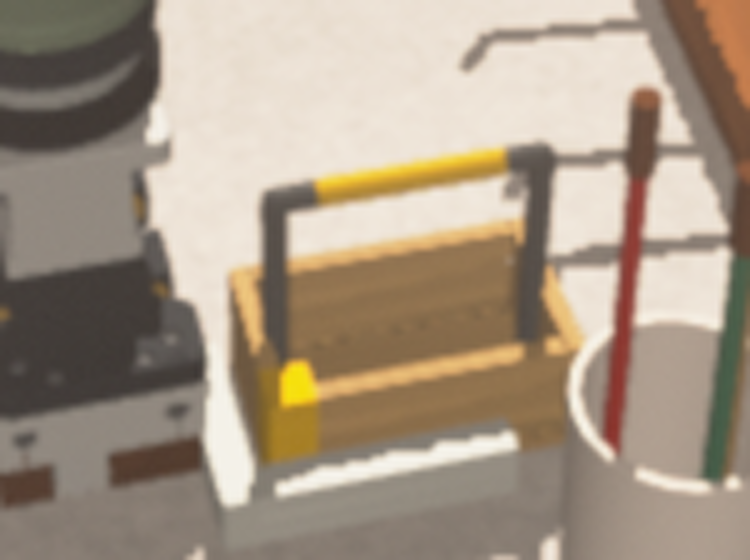

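View pics/sc14c.png

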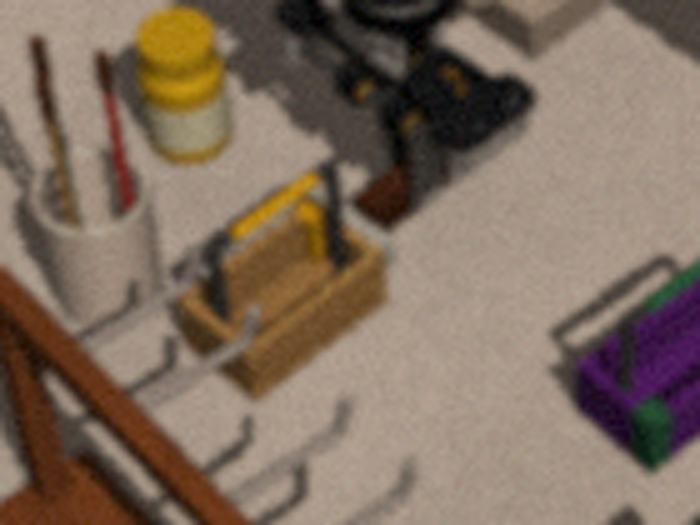

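>>> drive_tool --deltas "0 2 0 2 0 0 0; 0 4 0 3 0 0 0; 0 6 0 4 0 0 0; 0 7 0 5 0 0 0; 0 8 0 6 0 0 0; 0 9 0 7 0 0 0; 0 10 0 8 0 0 0; 0 11 0 9 0 0 0"

```text
time_s: 17.42
eef_pos: [0.4336, -0.3703, 0.0354]
orientation: [0.706, 0.038, -0.039, -0.706]
contact_force: [-1.1, -2.0, -2.3]
width: 0.0178
```

>>> drive_tool --deltas "0 1 0 1 0 0 0; 0 2 0 2 0 0 0; 0 3 0 3 0 0 0; 0 4 0 4 0 0 0; 0 5 0 5 0 0 0; 0 6 0 6 0 0 0; 0 7 0 7 0 0 0; 0 8 0 8 0 0 0"

```text
time_s: 18.08
eef_pos: [0.4411, -0.3611, 0.0354]
orientation: [-0.706, -0.039, 0.039, 0.706]
contact_force: [-0.8, -1.1, -3.0]
width: 0.018
```

>>> drive_tool --deltas "0 0.5 0 0.5 0 0 0; 0 1 0 1 0 0 0; 0 1.5 0 1.5 0 0 0; 0 2 0 2 0 0 0; 0 2 0 2 0 0 0; 0 2 0 2 0 0 0"

```text
time_s: 18.58
eef_pos: [0.4429, -0.359, 0.0355]
orientation: [-0.706, -0.039, 0.039, 0.706]
contact_force: [-0.8, -1.1, -3.0]
width: 0.0174
```

Run:
```python
from geo import *
add('11 0 9 0 0 0','8 0 8 0 0 0','2 0 2 0 0 0');show();print(icnow())
c,im=snap('side','sd15.png');cv2.imwrite('pics/sd15c.png',up(im,270,300,420,412,5))
c,im=snap('scene','sc15.png');cv2.imwrite('pics/sc15c.png',up(im,200,160,340,265,5))
```

```text
meas [ 0.4429 -0.359   0.0355] cmd [ 0.4422 -0.3601  0.0358] jaw 96.27 96.27 w 0.0174 F [-0.77 -1.1  -3.04] M [-0.1   0.27 -0.1 ] t 18.58 roterr [ 0.12 -0.   -0.08] vel 0.001
[ 0.5078 -0.382   0.0061]
```

View pics/sd15c.png

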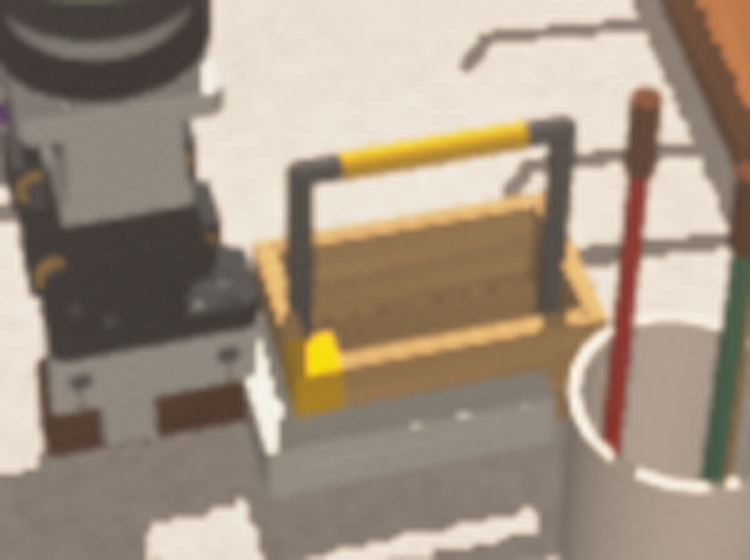

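View pics/sc15c.png

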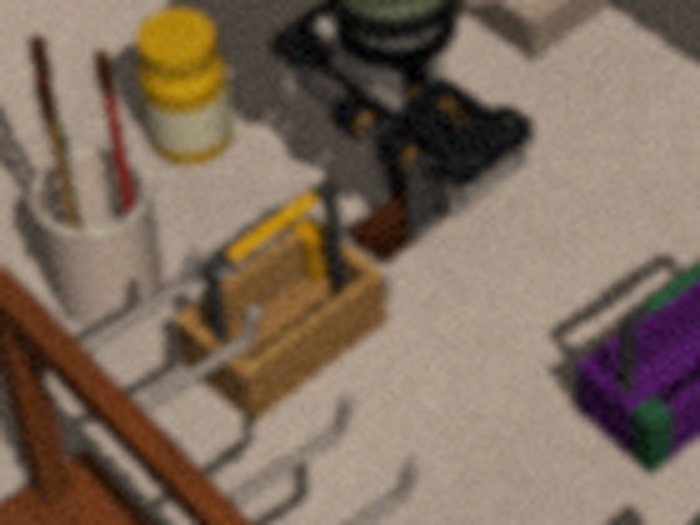

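Run:
```python
from geo import *
add('-15 0 -15 0 0 0','0 -140 0 0 0 0')
D=cal('side');S=cal('scene')
im=cv2.imread('pics/raw_sd15.png');cv2.imwrite('pics/sd15d.png',up(im,280,215,400,315,5))
c=c6('c13.txt');print([np.round(plane(c,u,v,.05),4) for u,v in((569,150),(558,264))])
C,y=(.4915,-.0363),7.1
q=tcp(C,y,(-14,-14));print(q,delta([*q,.17],np.radians(90+y),cmd()))
```

```text
[array([ 0.4905, -0.0361,  0.05  ]), array([ 0.6098, -0.0177,  0.05  ])]
[ 0.41410515 -0.0298164 ] (array([ 22.9,   5.2, 346.2]), array([ 0.1 , -0.83, -0.08]))
```

View pics/sd15d.png

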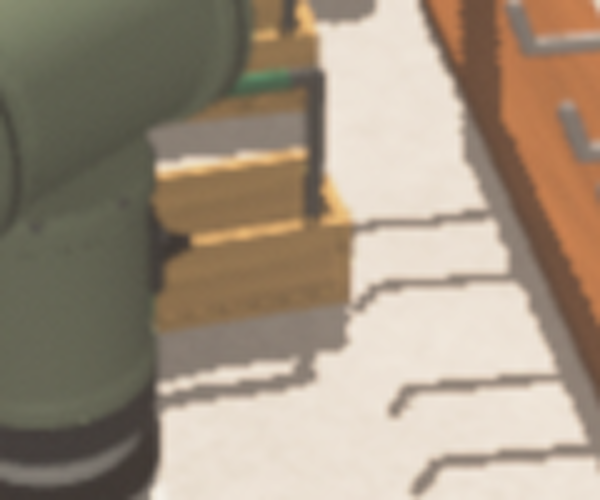

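>>> drive_tool --deltas "0 -3 0 -3 0 0 0; 0 -8 0 -8 0 0 0; 0 -15 0 -15 0 0 0; 0 -15 0 -15 0 0 0; 0 -15 0 -15 0 0 0"

```text
time_s: 19.1
eef_pos: [0.4291, -0.3765, 0.0356]
orientation: [0.706, 0.038, -0.038, -0.706]
contact_force: [0.4, 0.0, -2.2]
width: 0.0179
```

>>> drive_tool --deltas "0 0 -30 0 0 0 0; 0 0 -65 0 0 0 0; 0 0 -100 0 0 0 0; 0 0 -140 0 0 0 0; 0 0 -140 0 0 0 0"

```text
time_s: 19.52
eef_pos: [0.4336, -0.3802, 0.1852]
orientation: [0.711, 0.043, -0.035, -0.701]
contact_force: [2.4, -2.2, -0.6]
width: 0.0177
```

>>> drive_tool --deltas "0 0 0 20 0 0 0; 0 2 0 58 0 0 0; 0 4 0 98 0 0 0; 0 7 0 138 0 0 0; 0 10 0 178 0 0 0; 0 13 0 218 0 0 0; 0 16 0 258 0 0 0; 0 18 0 296 0 0 0"

```text
time_s: 20.18
eef_pos: [0.4144, -0.0773, 0.1752]
orientation: [-0.706, -0.039, 0.038, 0.706]
contact_force: [0.2, 0.3, -1.8]
width: 0.0182
```

>>> drive_tool --deltas "0 3 0 30 0 -0.9 0; 0 5 5 50 0 -0.9 0; 0 5 5 50 0 -0.9 0; 0 5 5 50 0 -0.9 0; 0 5 5 50 0 -0.9 0; 0 5 5 50 0 -0.9 0"

```text
time_s: 20.68
eef_pos: [0.4149, -0.0303, 0.1706]
orientation: [0.706, 0.044, -0.044, -0.706]
contact_force: [-0.6, -0.1, -2.2]
width: 0.0177
```

Run:
```python
from geo import *
add('18 0 296 0 0 0','5 5 50 0 -0.9 0');show();print(icnow())
c,im=snap('side','sd16.png');cv2.imwrite('pics/sd16c.png',up(im,240,190,400,310,5))
c,im=snap('scene','sc16.png');cv2.imwrite('pics/sc16c.png',up(im,270,220,410,325,5))
C,y=(.491,-.0363),7.2
q=tcp(C,y,(-10,-10));print(delta([*q,.0358],np.radians(90+y),cmd()))
```

```text
meas [ 0.4149 -0.0303  0.1706] cmd [ 0.4142 -0.03    0.1702] jaw 97.09 97.17 w 0.0177 F [-0.6  -0.11 -2.25] M [0.08 0.15 0.01] t 20.68 roterr [ 0.07  0.08 -0.1 ] vel 0.008
[ 0.4802 -0.0524  0.1413]
(array([  3.6, 134.4,   4.3]), array([ 0.1 , -0.03, -0.08]))
```

View pics/sd16c.png

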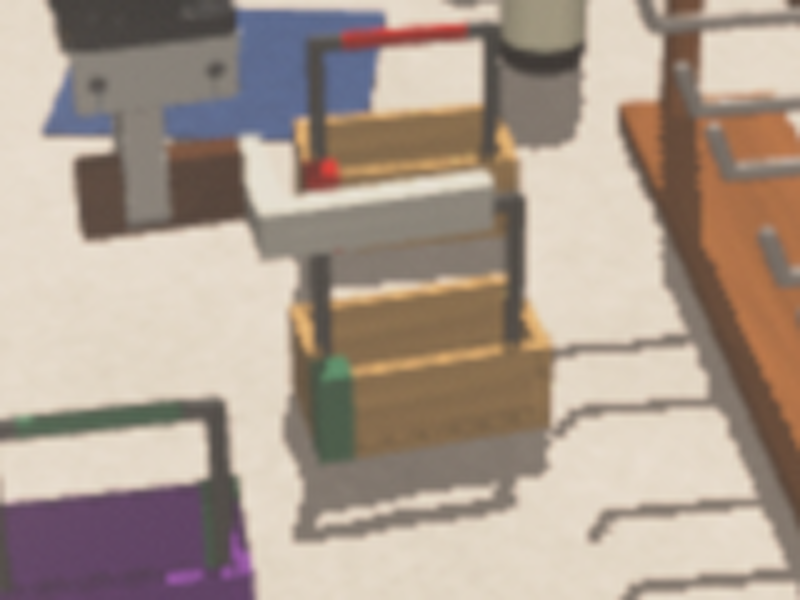

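View pics/sc16c.png

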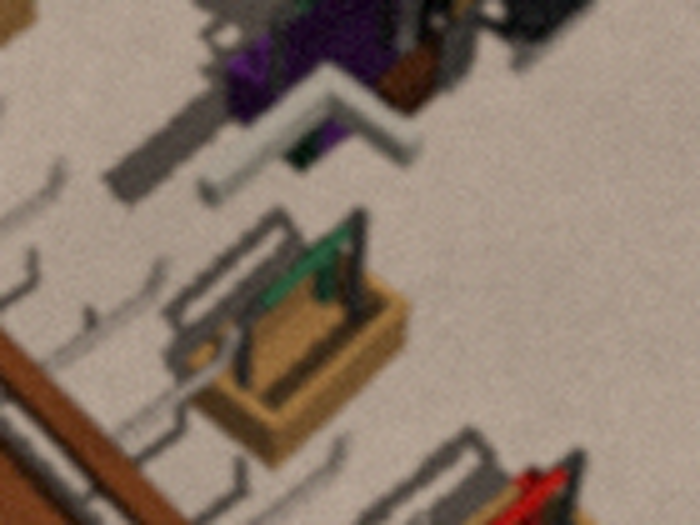

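Run:
```python
from geo import *
a=c6();b=c6('c13.txt')
print(plane(a,213,91,.115),plane(b,502,87,.115),tri((a,213,91),(b,502,87)))
C,y=(.491,-.0363),7.2
q=tcp(C,y,(-10,-9));print(q,delta([*q,.051],np.radians(90+y),cmd()))
```

```text
[ 0.44180306 -0.14305079  0.115     ] [ 0.44404924 -0.14072725  0.115     ] (array([ 0.44316235, -0.14213865,  0.11841151]), [np.float64(1.2034850107814024), np.float64(1.203485010781373)])
[ 0.41693574 -0.02448958] (array([  3.6, 119.2,   5.3]), array([ 0.1 , -0.03, -0.08]))
```

>>> drive_tool --deltas "0 3 20 5 0 0 0; 0 3 50 5 0 0 0; 0 3 80 5 0 0 0; 0 3 105 5 0 0 0; 0 3 119 5 0 0 0; 0 3 119 5 0 0 0; 0 3 119 5 0 0 0; 0 3 119 5 0 0 0"

```text
time_s: 21.45
eef_pos: [0.4183, -0.0247, 0.0525]
orientation: [0.706, 0.045, -0.043, -0.705]
contact_force: [-0.9, -0.3, -0.9]
width: 0.0178
```

Run:
```python
from geo import *
add('3 119 5 0 0 0');show();print(icnow())
c,im=snap('side','sd17.png');cv2.imwrite('pics/sd17c.png',up(im,240,190,400,310,5))
c,im=snap('scene','sc17.png');cv2.imwrite('pics/sc17c.png',up(im,270,220,410,325,5))
```

```text
meas [ 0.4183 -0.0247  0.0525] cmd [ 0.4164 -0.0249  0.0512] jaw 97.11 97.17 w 0.0178 F [-0.91 -0.33 -0.95] M [-0.    0.1   0.03] t 21.45 roterr [ 0.05  0.06 -0.2 ] vel 0.019
[ 0.4836 -0.0468  0.0233]
```

View pics/sd17c.png

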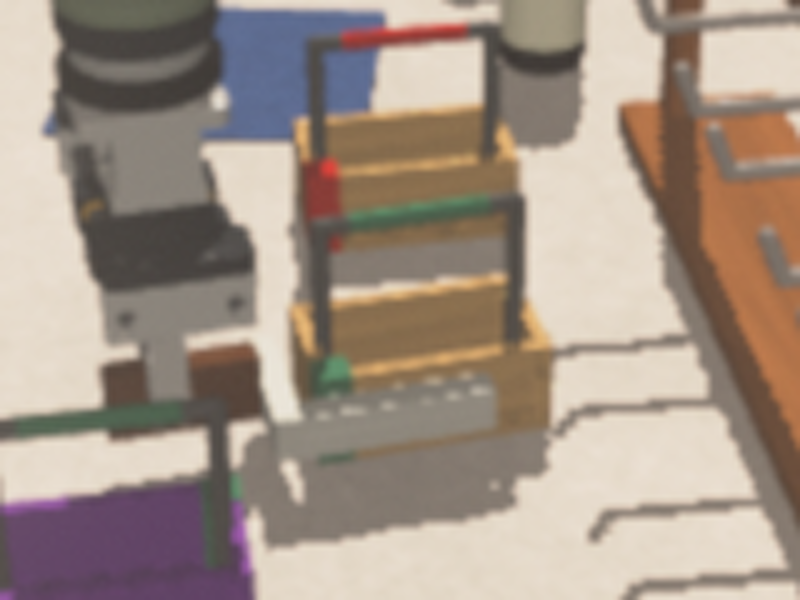

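>>> drive_tool --deltas "0 2 0 2 0 0 0; 0 4 0 4 0 0 0; 0 6 0 6 0 0 0; 0 7 0 7 0 0 0; 0 8 0 8 0 0 0; 0 9 0 9 0 0 0; 0 10 0 10 0 0 0; 0 11 0 11 0 0 0"

```text
time_s: 22.22
eef_pos: [0.4264, -0.0117, 0.0514]
orientation: [0.706, 0.044, -0.044, -0.706]
contact_force: [0.3, -2.9, -1.3]
width: 0.0179
```

>>> drive_tool --deltas "0 1 0 1 0 0 0; 0 2 0 2 0 0 0; 0 3 0 3 0 0 0; 0 4 0 4 0 0 0; 0 5 0 5 0 0 0; 0 6 0 6 0 0 0; 0 7 0 7 0 0 0; 0 8 0 8 0 0 0"

```text
time_s: 22.88
eef_pos: [0.4333, -0.0025, 0.0514]
orientation: [-0.706, -0.044, 0.044, 0.706]
contact_force: [-1.1, -1.4, -1.6]
width: 0.018
```

>>> drive_tool --deltas "0 0.5 0 0.5 0 0 0; 0 1 0 1 0 0 0; 0 2 0 1.5 0 0 0; 0 3 0 2 0 0 0; 0 3.5 0 2.5 0 0 0; 0 4 0 3 0 0 0; 0 4 0 3 0 0 0"

```text
time_s: 23.47
eef_pos: [0.4372, 0.001, 0.0514]
orientation: [-0.706, -0.044, 0.044, 0.706]
contact_force: [-1.8, -0.4, -2.8]
width: 0.0173
```

Run:
```python
from geo import *
add('11 0 11 0 0 0','8 0 8 0 0 0','4 0 3 0 0 0');show();print(icnow())
c,im=snap('side','sd18.png');cv2.imwrite('pics/sd18c.png',up(im,240,190,400,310,5))
c,im=snap('scene','sc18.png');cv2.imwrite('pics/sc18c.png',up(im,270,220,410,325,5))
```

```text
meas [0.4372 0.001  0.0514] cmd [ 4.365e-01 -2.000e-04  5.110e-02] jaw 97.17 97.17 w 0.0173 F [-1.8  -0.35 -2.77] M [-0.11  0.22 -0.06] t 23.47 roterr [ 0.11 -0.   -0.09] vel 0.003
[ 0.5024 -0.021   0.022 ]
```

View pics/sd18c.png

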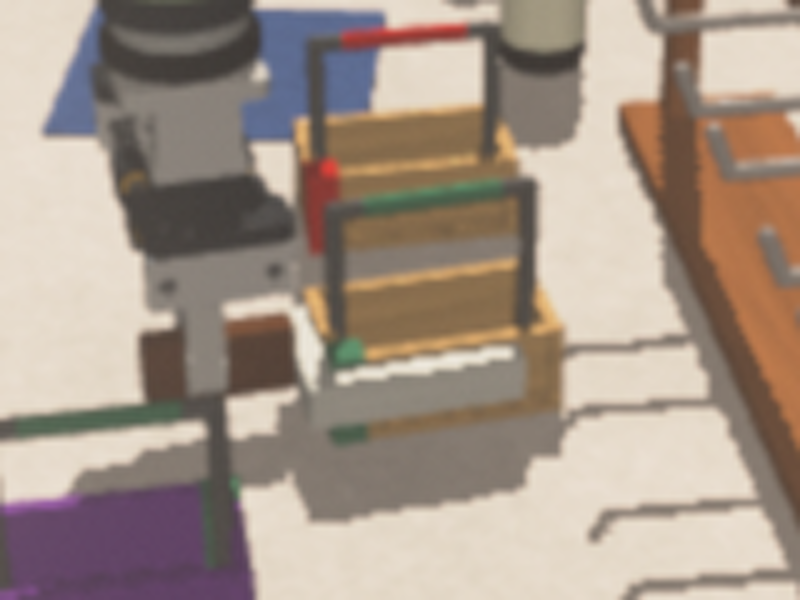

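View pics/sc18c.png

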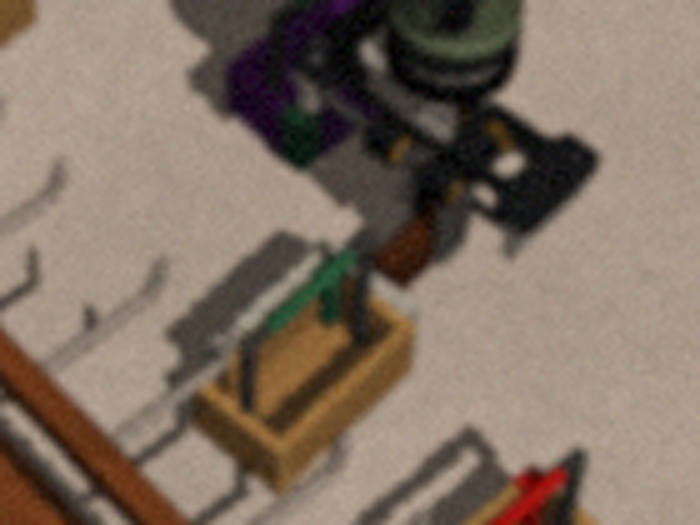

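>>> drive_tool --deltas "0 0.7 0 0.8 0 0 0; 0 1.4 0 1.6 0 0 0; 0 2.1 0 2.4 0 0 0; 0 2.8 0 3.2 0 0 0; 0 3.5 0 4 0 0 0; 0 4.2 0 4.8 0 0 0; 0 4.9 0 5.6 0 0 0; 0 5.6 0 6.4 0 0 0"

```text
time_s: 24.23
eef_pos: [0.4418, 0.008, 0.0514]
orientation: [-0.706, -0.044, 0.044, 0.706]
contact_force: [-1.1, -1.2, -2.3]
width: 0.018
```

Run:
```python
from geo import *
add('5.6 0 6.4 0 0 0');show()
add('-15 0 -15 0 0 0','0 -150 0 0 0 0')
# mat: put square back with ic around original spot
q=tcp((.462,.350),-8.3,(0,0));print(q,delta([*q,.20],np.radians(81.7),cmd()))
```

```text
meas [0.4418 0.008  0.0514] cmd [0.4412 0.0069 0.0511] jaw 97.17 97.17 w 0.018 F [-1.15 -1.19 -2.34] M [-0.16  0.25 -0.05] t 24.23 roterr [ 0.1   0.   -0.07] vel 0.027
[0.40498009 0.38863586] (array([ 26.5,   0.4, 398. ]), array([ 0.11, 15.47, -0.06]))
```

>>> drive_tool --deltas "0 -3 0 -3 0 0 0; 0 -8 0 -8 0 0 0; 0 -15 0 -15 0 0 0; 0 -15 0 -15 0 0 0; 0 -15 0 -15 0 0 0"

```text
time_s: 24.65
eef_pos: [0.4283, -0.0094, 0.0515]
orientation: [-0.706, -0.044, 0.044, 0.706]
contact_force: [-0.8, -0.5, -1.3]
width: 0.0177
```

>>> drive_tool --deltas "0 0 -30 0 0 0 0; 0 0 -65 0 0 0 0; 0 0 -100 0 0 0 0; 0 0 -140 0 0 0 0; 0 0 -150 0 0 0 0; 0 0 -150 0 0 0 0"

```text
time_s: 25.15
eef_pos: [0.4319, -0.0095, 0.2054]
orientation: [0.707, 0.048, -0.041, -0.705]
contact_force: [0.1, 0.2, -3.0]
width: 0.0179
```

>>> drive_tool --deltas "0 1 0 20 0 1 0; 0 4 0 56 0 3 0; 0 7 0 94 0 5 0; 0 10 0 132 0 7 0; 0 13 0 170 0 9 0; 0 16 0 208 0 11 0; 0 19 0 246 0 13 0; 0 21 0 284 0 15 0"

```text
time_s: 25.82
eef_pos: [0.4121, 0.2767, 0.1981]
orientation: [0.706, -0.05, 0.047, -0.705]
contact_force: [1.1, -0.9, -1.3]
width: 0.0177
```

Run:
```python
from geo import *
add('21 0 284 0 15 0')
q=tcp((.462,.350),-8.3,(0,0));print(q,delta([*q,.20],np.radians(81.7),cmd()));show()
c,im=snap('scene','sc19.png');c,im=snap('side','sd19.png')
```

```text
[0.40498009 0.38863586] (array([-24.2,   0.4, 111.6]), array([ 0.12,  0.47, -0.05]))
meas [0.4121 0.2767 0.1981] cmd [0.4138 0.2748 0.2006] jaw 82.07 82.17 w 0.0177 F [ 1.07 -0.94 -1.27] M [0.03 0.07 0.01] t 25.82 roterr [-0.02  0.1   0.19] vel 1.307
```

View pics/raw_sc19.png

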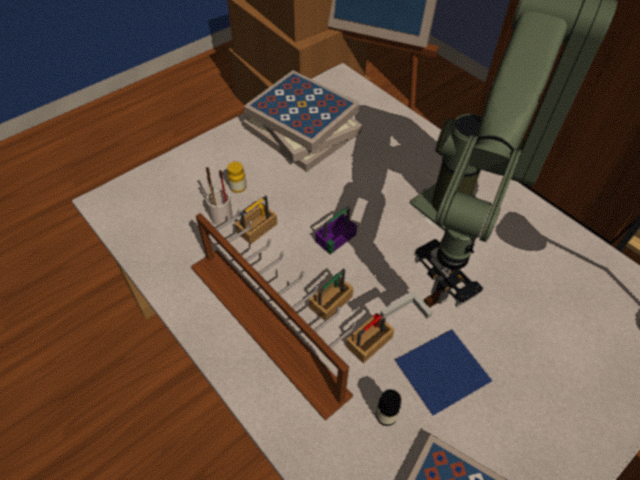

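>>> drive_tool --deltas "0 -6 0 28 0 0.5 0; 0 -14 0 66 0 0.5 0; 0 -22 0 100 0 0.5 0; 0 -24 0 112 0 0.5 0; 0 -24 0 112 0 0.5 0; 0 -24 0 112 0 0.5 0; 0 -24 0 112 0 0.5 0"

```text
time_s: 26.5
eef_pos: [0.4052, 0.3879, 0.1997]
orientation: [0.706, -0.052, 0.051, -0.704]
contact_force: [0.4, -0.3, -1.6]
width: 0.0176
```

>>> drive_tool --deltas "0 0 30 0 0 0 0; 0 0 65 0 0 0 0; 0 0 100 0 0 0 0; 0 0 130 0 0 0 0; 0 0 150 0 0 0 0; 0 0 160 0 0 0 0; 0 0 164 0 0 0 0; 0 0 164 0 0 0 0"

```text
time_s: 27.17
eef_pos: [0.4058, 0.3887, 0.0371]
orientation: [0.706, -0.052, 0.052, -0.705]
contact_force: [-0.3, -0.3, -2.1]
width: 0.0181
```

>>> drive_tool --deltas "0 0 1 0 0 0 0; 0 0 2 0 0 0 0; 0 0 3 0 0 0 0; 0 0 4 0 0 0 0; 0 0 4 0 0 0 0; 0 0 4 0 0 0 0; 0 0 4 0 0 0 0"

```text
time_s: 27.75
eef_pos: [0.4057, 0.3899, 0.0337]
orientation: [-0.705, 0.051, -0.051, 0.705]
contact_force: [0.1, -0.7, -0.3]
width: 0.0178
```

Run:
```python
from geo import *
add('-24 0 112 0 0.5 0','0 164 0 0 0 0','0 4 0 0 0 0');show();print(icnow())
c,im=snap('side','sd20.png');cv2.imwrite('pics/sd20c.png',up(im,230,160,350,250,6))
```

```text
meas [0.4057 0.3899 0.0337] cmd [0.4051 0.3887 0.0324] jaw 81.68 81.67 w 0.0178 F [ 0.07 -0.66 -0.32] M [ 0.05  0.05 -0.03] t 27.75 roterr [ 0.13 -0.01 -0.06] vel 0.003
[0.4627 0.3512 0.0043]
```

View pics/sd20c.png

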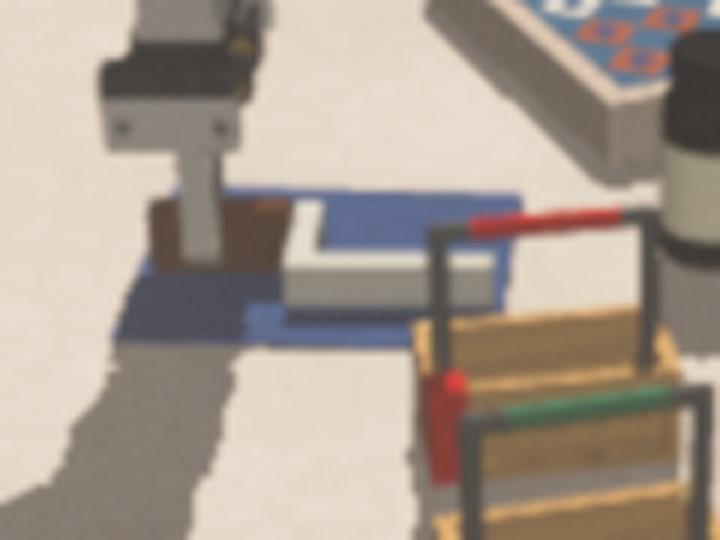

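>>> drive_tool --deltas "0.6 0 0 0 0 0 0; 0.6 0 0 0 0 0 0; 0.6 0 0 0 0 0 0; 0.6 0 0 0 0 0 0; 0.6 0 0 0 0 0 0; 0.6 0 0 0 0 0 0"

```text
time_s: 28.3
eef_pos: [0.4057, 0.3898, 0.0335]
orientation: [-0.705, 0.051, -0.051, 0.705]
contact_force: [-0.5, 0.3, -0.5]
width: 0.0538
```

>>> drive_tool --deltas "0.6 0 -20 0 0 0 0; 0.6 0 -55 0 0 0 0; 0.6 0 -95 0 0 0 0; 0.6 0 -135 0 0 0 0; 0.6 0 -175 0 0 0 0; 0.6 0 -215 0 0 0 0; 0.6 0 -255 0 0 0 0; 0.6 0 -295 0 0 0 0"

```text
time_s: 28.97
eef_pos: [0.4052, 0.3895, 0.3306]
orientation: [-0.705, 0.051, -0.051, 0.705]
contact_force: [0.3, 0.7, -0.1]
width: 0.0563
```

Run:
```python
from geo import *
add('0 -295 0 0 0 0');show()
print(delta([.56,.02,.38],np.radians(90),cmd()))
```

```text
meas [0.4052 0.3895 0.3306] cmd [0.4054 0.3893 0.3274] jaw 81.67 81.67 w 0.0563 F [ 0.28  0.71 -0.13] M [ 0.05 -0.01 -0.03] t 28.97 roterr [ 0.13 -0.   -0.06] vel 0.933
(array([ 206.4,  -52.1, -343.1]), array([ 0.12, -8.33, -0.06]))
```

>>> drive_tool --deltas "1 20 -8 -26 0 -1 0; 1 48 -16 -54 0 -2 0; 1 76 -24 -82 0 -3 0; 1 104 -32 -110 0 -5 0; 1 132 -40 -138 0 -7 0; 1 160 -48 -166 0 -8.3 0; 1 180 -52 -195 0 -8.3 0; 1 180 -52 -215 0 -8.3 0"

```text
time_s: 29.63
eef_pos: [0.5555, 0.1473, 0.3808]
orientation: [0.708, -0.001, 0.002, -0.707]
contact_force: [-0.4, 0.0, -0.8]
width: 0.0936
```

>>> drive_tool --deltas "1 0 0 0 0 0 0; 1 0 0 0 0 0 0; 1 0 0 0 0 0 0; 1 0 0 0 0 0 0; 1 0 0 0 0 0 0"

```text
time_s: 30.05
eef_pos: [0.5522, 0.1523, 0.3804]
orientation: [-0.707, -0.0, 0.001, 0.707]
contact_force: [-0.9, 0.0, -0.8]
width: 0.0938
```

```bash
cat >> geo.py <<'E'
def keep(n,k):
    c,im=snap(n,f'{k}.png');print({a:(v.tolist() if hasattr(v,'tolist') else v) for a,v in c.items()},file=open(f'c_{k}.txt','w'));return c,im
E
python3 - <<'E'
from geo import *
add('180 -52 -215 0 -8.3 0');show()
keep('wrist','w21');keep('scene','sc21');keep('side','sd21')
E
```

```text
meas [0.5522 0.1523 0.3804] cmd [0.5524 0.1506 0.3797] jaw 90.09 89.97 w 0.0938 F [-0.86  0.04 -0.83] M [0.01 0.01 0.04] t 30.05 roterr [ 0.12 -0.12 -0.06] vel 0.004
```

View pics/raw_w21.png

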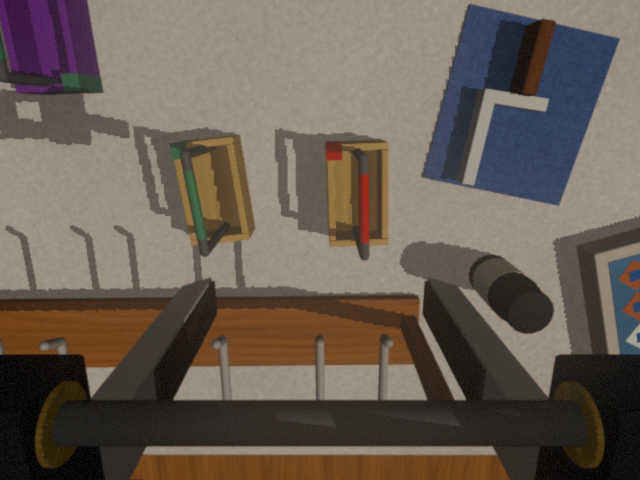

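>>> drive_tool --deltas "1 0 0 -20 0 0 0; 1 0 0 -60 0 0 0; 1 0 0 -100 0 0 0; 1 0 0 -140 0 0 0; 1 0 0 -180 0 0 0; 1 0 0 -220 0 0 0; 1 0 0 -250 0 0 0; 1 0 0 -260 0 0 0"

```text
time_s: 30.87
eef_pos: [0.5522, -0.1129, 0.3801]
orientation: [0.708, -0.002, 0.001, -0.707]
contact_force: [0.5, -0.1, -0.5]
width: 0.0935
```

>>> drive_tool --deltas "1 0 0 0 0 0 0; 1 0 0 0 0 0 0; 1 0 0 0 0 0 0; 1 0 0 0 0 0 0; 1 0 0 0 0 0 0"

```text
time_s: 31.28
eef_pos: [0.5526, -0.1074, 0.3806]
orientation: [-0.707, -0.001, 0.001, 0.707]
contact_force: [-0.4, -0.4, 0.0]
width: 0.0937
```

Run:
```python
from geo import *
add('0 0 -260 0 0 0');show()
keep('wrist','w22');keep('scene','sc22');keep('side','sd22')
```

```text
meas [ 0.5526 -0.1074  0.3806] cmd [ 0.5523 -0.1094  0.3802] jaw 90.11 89.97 w 0.0937 F [-0.38 -0.43  0.04] M [ 0.1   0.   -0.02] t 31.28 roterr [ 0.12 -0.14 -0.08] vel 0.006
```

View pics/raw_w22.png

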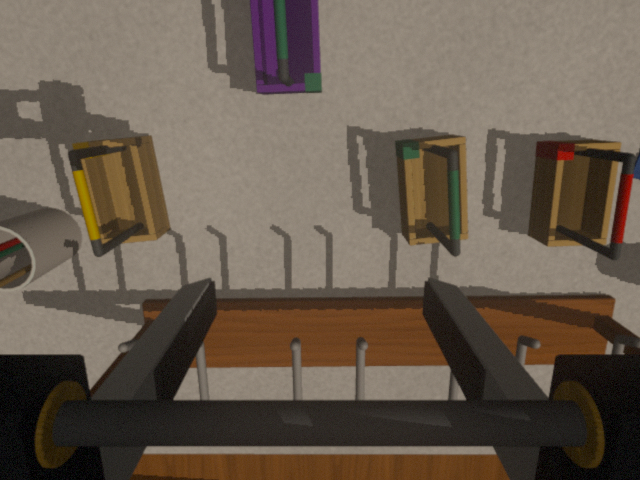

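Run:
```python
from geo import *
a=c6('c_w21.txt');b=c6('c_w22.txt')
for u in((320,340),(386,340),(221,342)): print('w21',np.round(plane(a,*u,.232),4))
for u in((125,346),(200,345),(297,344),(362,343),(523,343),(614,345)): print('w22',np.round(plane(b,*u,.232),4))
for c,l in((b,[(147,300),(613,298)]),(a,[(60,298),(418,297)])): print('plate',[np.round(plane(c,*u,.016),4) for u in l])
for k in('w21','w22'):
    im=cv2.convertScaleAbs(cv2.imread(f'pics/raw_{k}.png'),alpha=1.4)
    cv2.imwrite(f'pics/{k}c.png',up(im,200,270,440,410,3.3))
im=cv2.imread('pics/raw_sd22.png');cv2.imwrite('pics/sd22c.png',up(im,340,130,500,370,2.5))
print('tri tip h3', tri((a,320,340),(b,614,345)),tri((a,221,342),(b,523,343)))
```

```text
w21 [0.6464 0.1524 0.232 ]
w21 [0.6463 0.2048 0.232 ]
w21 [0.6483 0.0736 0.232 ]
w22 [ 0.6529 -0.263   0.232 ]
w22 [ 0.6518 -0.203   0.232 ]
w22 [ 0.6507 -0.1256  0.232 ]
w22 [ 0.6497 -0.0738  0.232 ]
w22 [0.6493 0.0545 0.232 ]
w22 [0.6509 0.1272 0.232 ]
plate [array([ 0.7117, -0.3354,  0.016 ]), array([0.7072, 0.2792, 0.016 ])]
plate [array([ 0.7082, -0.1901,  0.016 ]), array([0.7057, 0.2817, 0.016 ])]
tri tip h3 (array([0.66804464, 0.15245091, 0.19828057]), [np.float64(2.1573977099358146), np.float64(2.157397709935689)]) (array([0.66287463, 0.06733408, 0.20762436]), [np.float64(0.44395333909181), np.float64(0.4439533390917126)])
```

View pics/w21c.png

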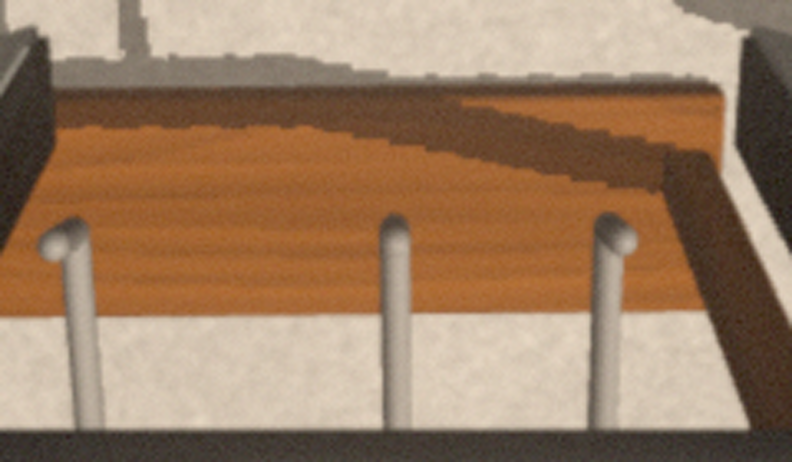

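View pics/w22c.png

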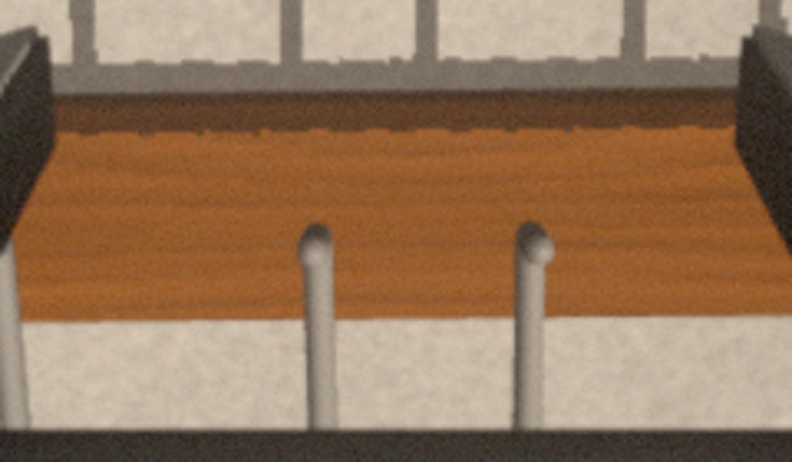

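View pics/sd22c.png

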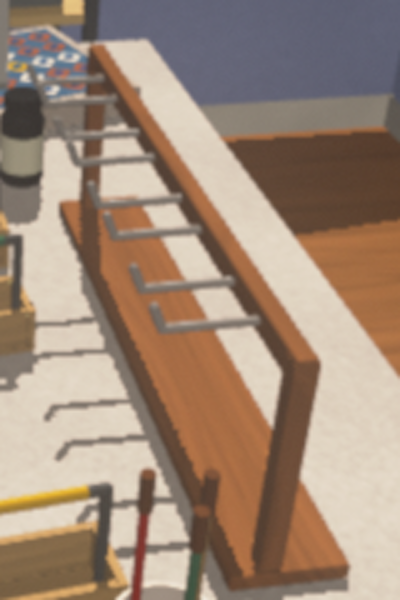

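Run:
```python
from geo import *
a=c6('c_w21.txt');b=c6('c_w22.txt')
for k in('w21','w22'):
    im=cv2.convertScaleAbs(cv2.imread(f'pics/raw_{k}.png'),alpha=1.5)
    cv2.imwrite(f'pics/{k}d.png',np.vstack([up(im,0,320,240,410,3.3),up(im,420,320,640,410,3.6)[:, :792]]))
for u in((320,340.3),(388.5,342.7),(215.8,344.2)): print('w21',np.round(plane(a,*u,.232),4))
for u in((295.8,344.8),(363.6,344.8)): print('w22',np.round(plane(b,*u,.232),4))
```

```text
w21 [0.6466 0.1524 0.232 ]
w21 [0.6487 0.2069 0.232 ]
w21 [0.6503 0.0694 0.232 ]
w22 [ 0.6514 -0.1265  0.232 ]
w22 [ 0.6513 -0.0724  0.232 ]
```

View pics/w22d.png

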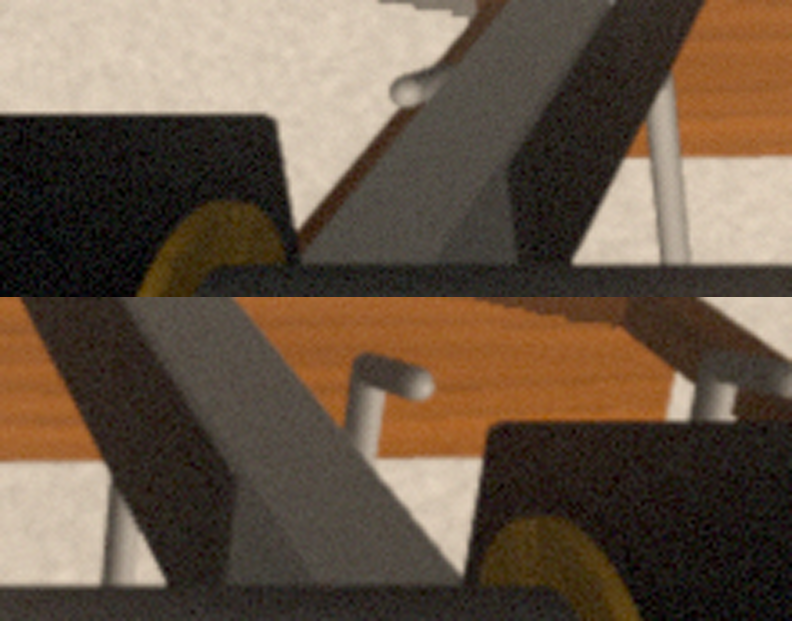

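Run:
```python
from geo import *
for k in('w21','w22'):
    im=cv2.convertScaleAbs(cv2.imread(f'pics/raw_{k}.png'),alpha=1.4)
    if k=='w21': v=[up(im,160,125,260,270,4),up(im,315,125,405,270,4)]
    else: v=[up(im,60,125,175,270,4)]
    cv2.imwrite(f'pics/{k}e.png',np.hstack(v))
```

```text
(no output)
```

View pics/w21e.png

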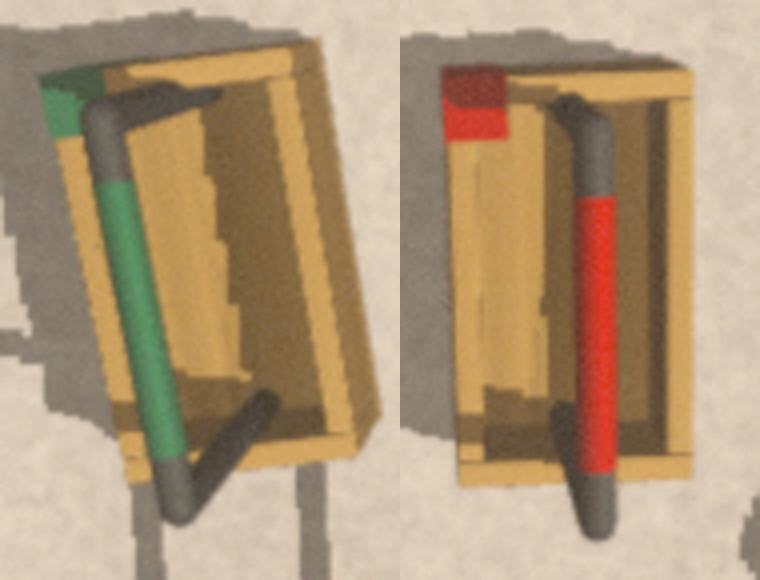

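View pics/w22e.png

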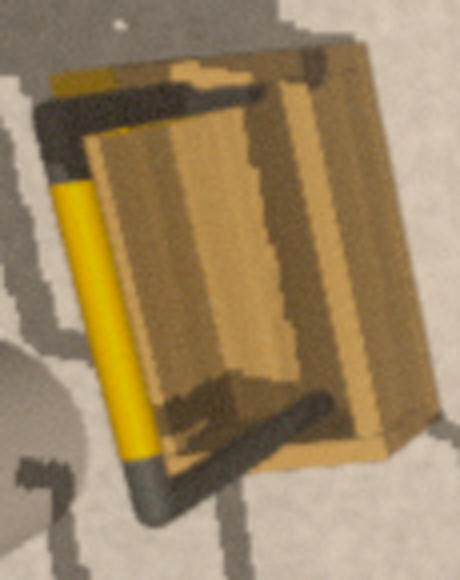

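Run:
```python
from geo import *
a=c6('c_w21.txt');b=c6('c_w22.txt')
def mask_ends(im,lo,hi,box):
    x0,y0,x1,y1=box;h=cv2.cvtColor(im,cv2.COLOR_BGR2HSV)[y0:y1,x0:x1];m=cv2.inRange(h,lo,hi)
    n,l,st,ce=cv2.connectedComponentsWithStats(m);
    out=[]
    for i in np.argsort(-st[1:,4])[:3]+1: out.append((st[i].tolist(),np.round(ce[i]+[x0,y0],1).tolist()))
    return out
im=cv2.imread('pics/raw_w22.png')
print('green',mask_ends(im,(60,60,30),(95,255,255),(395,130,475,265)))
print('red',mask_ends(im,(0,170,60),(6,255,255),(525,130,640,265)))
im1=cv2.imread('pics/raw_w21.png')
print('green',mask_ends(im1,(60,60,30),(95,255,255),(160,130,260,265)))
print('red',mask_ends(im1,(0,170,60),(6,255,255),(315,130,405,265)))
def rep(n,c,off,p,q):
    A,B=[plane(c,off[0]+u/4,off[1]+v/4,.115) for u,v in(p,q)];d=B-A;print(n,'mid',np.round((A+B)/2,4),'yaw',np.degrees(np.arctan2(d[1],d[0])),np.linalg.norm(d))
rep('green',a,(160,125),(115,183),(168,458));rep('red',a,(315,125),(195,198),(197,472));rep('yel',b,(60,125),(70,182),(140,460))
```

```text
green [([55, 41, 9, 68, 347], [455.4, 203.1]), ([8, 16, 15, 13, 136], [409.3, 152.5]), ([56, 76, 2, 2, 2], [451.5, 206.5])]
red [([88, 44, 20, 69, 579], [622.7, 207.6]), ([31, 13, 19, 17, 258], [565.1, 151.7])]
green [([25, 41, 21, 68, 458], [195.3, 204.5]), ([11, 17, 9, 12, 78], [174.9, 152.3])]
red [([45, 44, 9, 69, 568], [364.3, 207.4]), ([11, 19, 16, 11, 127], [333.0, 155.2]), ([19, 19, 1, 1, 1], [334.0, 149.0])]
green mid [0.5628 0.0275 0.115 ] yaw 6.355776975833331 0.07071812735565286
red mid [0.5662 0.1966 0.115 ] yaw 2.1562793439402053 0.0703948746244656
yel mid [ 0.564  -0.3419  0.115 ] yaw 5.678507220400954 0.07148648646024662
```

Run:
```python
from geo import *
a=c6('c_w21.txt');b=c6('c_w22.txt')
print(tri((a,364.3,207.4),(b,622.7,207.6)),tri((a,195.3,204.5),(b,455.4,203.1)))
k=cmd()
for n,m,y in(('yel',(.564,-.3417),5.8),('green',(.5625,.0276),6.8),('red',(.566,.1968),2.3)):
    print(n,delta([*m,.20],np.radians(90+y),k),delta([*m,.118],np.radians(90+y),k)[0])
```

```text
(array([0.56425197, 0.19683384, 0.11455855]), [np.float64(0.10584158824232459), np.float64(0.10584158824243325)]) (array([0.56044138, 0.0277981 , 0.1164426 ]), [np.float64(0.6561676226131539), np.float64(0.6561676226130455)])
yel (array([  12. ,  180.6, -231.9]), array([ 0.11, -5.83, -0.07])) [  12.1  262.6 -231.8]
green (array([ 10.4, 179.9, 137.4]), array([ 0.11, -6.83, -0.07])) [ 10.4 261.9 137.5]
red (array([ 13.8, 179.6, 306.6]), array([ 0.11, -2.33, -0.07])) [ 13.9 261.6 306.7]
```

>>> drive_tool --deltas "0.6 1 20 20 0 -1 0; 0.6 3 50 50 0 -2 0; 0.6 5 80 80 0 -3.5 0; 0.6 7 110 110 0 -5 0; 0.6 10 140 137 0 -6.8 0; 0.6 10 165 137 0 -6.8 0; 0.6 10 180 137 0 -6.8 0; 0.6 10 180 137 0 -6.8 0"

```text
time_s: 32.1
eef_pos: [0.5593, 0.0294, 0.1957]
orientation: [-0.705, -0.039, 0.046, 0.706]
contact_force: [-0.4, -0.3, -0.5]
width: 0.0564
```

>>> drive_tool --deltas "0.6 0 0 0 0 0 0; 0.6 0 0 0 0 0 0; 0.6 0 0 0 0 0 0; 0.6 0 20 0 0 0 0; 0.6 0 45 0 0 0 0; 0.6 0 70 0 0 0 0; 0.6 0 82 0 0 0 0; 0.6 0 82 0 0 0 0"

```text
time_s: 32.77
eef_pos: [0.5608, 0.0277, 0.1163]
orientation: [-0.706, -0.04, 0.043, 0.706]
contact_force: [-0.8, -0.1, -0.2]
width: 0.0565
```

>>> drive_tool --deltas "0.6 0 0 0 0 0 0; 0.6 0 0 0 0 0 0; 0.6 0 0 0 0 0 0; 0.6 0 0 0 0 0 0"

```text
time_s: 33.1
eef_pos: [0.5639, 0.0278, 0.1203]
orientation: [0.706, 0.043, -0.041, -0.706]
contact_force: [0.1, -0.5, -0.2]
width: 0.0566
```

Run:
```python
from geo import *
add('10 180 137 0 -6.8 0','0 82 0 0 0 0');show()
keep('wrist','w23')
```

```text
meas [0.5639 0.0278 0.1203] cmd [0.5621 0.0271 0.1179] jaw 96.77 96.77 w 0.0566 F [ 0.13 -0.5  -0.17] M [-0.04 -0.02  0.02] t 33.1 roterr [ 0.06  0.   -0.27] vel 0.009
```

View pics/raw_w23.png

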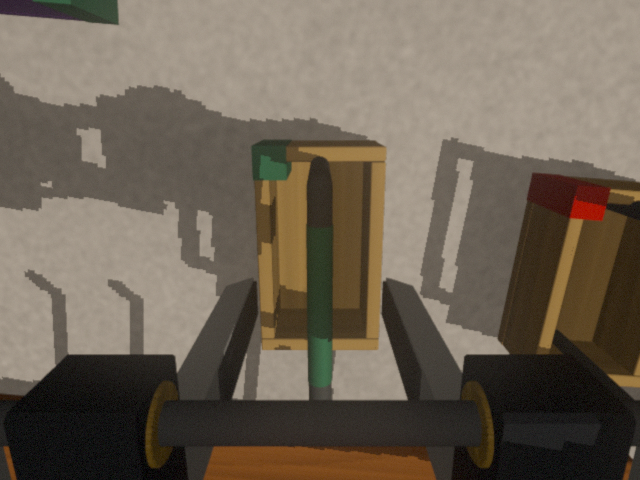

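>>> drive_tool --deltas "0 0 0 0 0 0 0; 0 0 0 0 0 0 0; 0 0 0 0 0 0 0; 0 0 0 0 0 0 0; 0 0 0 0 0 0 0; 0 0 0 0 0 0 0; 0 0 0 0 0 0 0; 0 0 0 0 0 0 0"

```text
time_s: 33.82
eef_pos: [0.5625, 0.0278, 0.1184]
orientation: [0.706, 0.042, -0.042, -0.706]
contact_force: [-0.4, -0.2, 0.2]
width: 0.009
```

>>> drive_tool --deltas "0 0 0 0 0 0 0; 0 0 0 0 0 0 0; 0 0 -10 0 0 0 0; 0 0 -35 0 0 0 0; 0 0 -65 0 0 0 0; 0 0 -95 0 0 0 0; 0 0 -120 0 0 0 0; 0 0 -137 0 0 0 0"

```text
time_s: 34.48
eef_pos: [0.5632, 0.028, 0.2588]
orientation: [0.706, 0.043, -0.041, -0.706]
contact_force: [-0.1, 0.2, -2.2]
width: 0.0086
```

Run:
```python
from geo import *
add('0 -137 0 0 0 0');show()
k=cmd();add('0 0 0 0 56 0','0 0 0 0 40.4 0')
print(delta([.56,.0405,.255],np.radians(.4),cmd()),delta([.683,.0405,.255],np.radians(.4),cmd()))
c,im=keep('side','sd24');cv2.imwrite('pics/sd24c.png',up(im,200,100,400,300,3))
```

```text
meas [0.5632 0.028  0.2588] cmd [0.5622 0.0273 0.2549] jaw 96.78 96.77 w 0.0086 F [-0.06  0.16 -2.18] M [ 0.08 -0.    0.1 ] t 34.48 roterr [ 0.08 -0.01 -0.27] vel 0.379
(array([-13.2,  -0.1,  -2.1]), array([ 0.07, -0.03,  0.11])) (array([-12.4,  -0.3, 120.9]), array([ 0.07, -0.03,  0.11]))
```

View pics/sd24c.png

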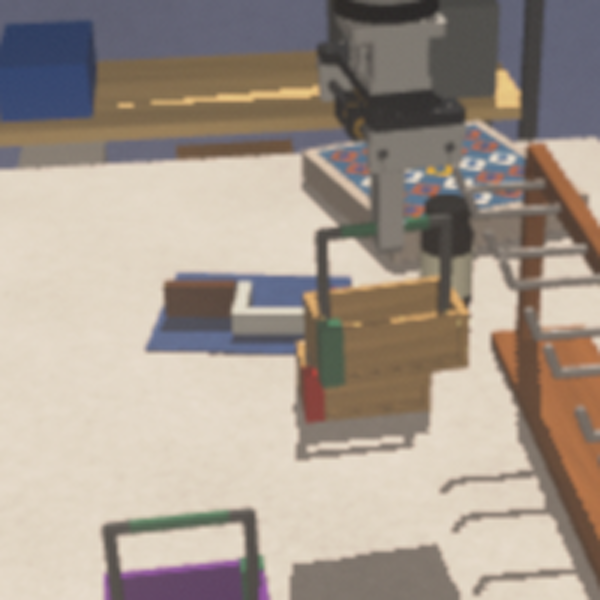

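>>> drive_tool --deltas "0 0 0 0 0 6 0; 0 0 0 0 0 13 0; 0 0 0 0 0 20 0; 0 0 0 0 0 27 0; 0 0 0 0 0 34 0; 0 0 0 0 0 41 0; 0 0 0 0 0 48 0; 0 0 0 0 0 56 0"

```text
time_s: 35.2
eef_pos: [0.5615, 0.0281, 0.254]
orientation: [0.644, -0.293, 0.291, -0.644]
contact_force: [0.1, 0.9, -3.0]
width: 0.0088
```

>>> drive_tool --deltas "0 0 0 0 0 7 0; 0 0 0 0 0 14 0; 0 0 0 0 0 21 0; 0 0 0 0 0 28 0; 0 0 0 0 0 35 0; 0 0 0 0 0 40.4 0; 0 0 0 0 0 40.4 0; 0 0 0 0 0 40.4 0"

```text
time_s: 35.87
eef_pos: [0.5618, 0.0281, 0.2544]
orientation: [0.506, -0.495, 0.493, -0.505]
contact_force: [-0.0, -0.0, -3.2]
width: 0.0087
```

>>> drive_tool --deltas "0 -7 0 0 0 0 0; 0 -13 0 0 0 0 0; 0 -13 0 0 0 0 0; 0 -13 0 0 0 0 0; 0 -13 0 0 0 0 0; 0 -13 0 0 0 0 0; 0 -13 0 0 0 0 0; 0 -13 0 0 0 0 0"

```text
time_s: 36.53
eef_pos: [0.5623, 0.0408, 0.2555]
orientation: [-0.505, 0.495, -0.495, 0.505]
contact_force: [1.0, -0.7, -3.5]
width: 0.0091
```

Run:
```python
from geo import *
add('-13 0 0 0 0 0');show()
c,im=keep('side','sd25');cv2.imwrite('pics/sd25c.png',up(im,240,100,480,300,3.2))
c,im=keep('scene','sc25');cv2.imwrite('pics/sc25c.png',up(im,260,200,440,335,4))
keep('wrist','w25');show()
```

```text
meas [0.5623 0.0408 0.2555] cmd [0.5621 0.0403 0.2549] jaw 1.2 0.37 w 0.0091 F [ 1.03 -0.66 -3.49] M [-0.07  0.03  0.06] t 36.53 roterr [ 0.07 -0.83  0.11] vel 0.003
meas [0.5622 0.0408 0.2554] cmd [0.5621 0.0403 0.2549] jaw 1.2 0.37 w 0.009 F [ 0.32 -0.04 -3.06] M [-0.06  0.08  0.02] t 36.68 roterr [ 0.06 -0.83  0.11] vel 0.003
```

View pics/sd25c.png

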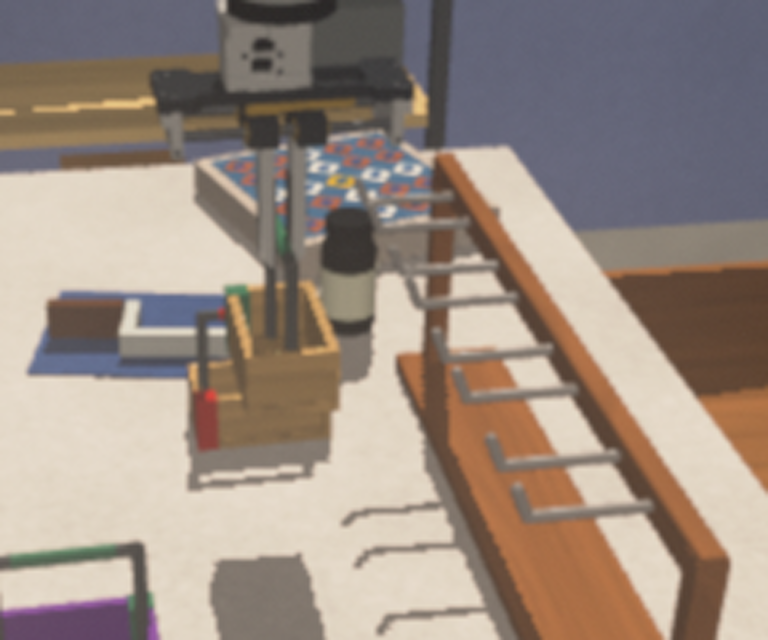

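View pics/sc25c.png

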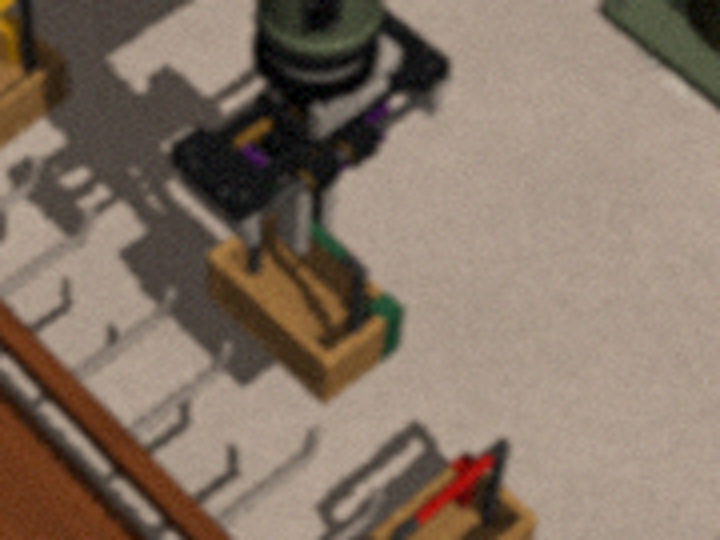

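View pics/raw_w25.png

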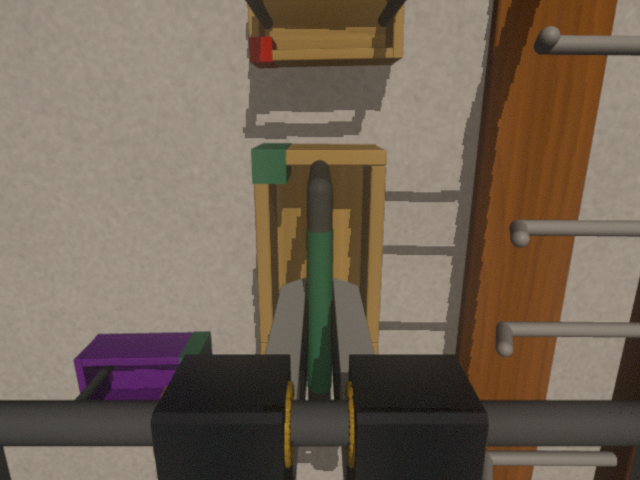

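Run:
```python
from geo import *
c=c6('c_w25.txt')
for u in((520,239),(505,348),(549,39),(517,228),(502,330)): print(np.round(plane(c,*u,.230),4),np.round(plane(c,*u,.206),4))
print('bar end',plane(c,319,170,.252),'plate',plane(c,475,300,.016),plane(c,480,100,.016))
print(delta([.683,.0405,.255],np.radians(.4),cmd()))
```

```text
[0.6516 0.0688 0.23  ] [0.6635 0.062  0.206 ]
[0.6526 0.0146 0.23  ] [6.646e-01 6.000e-04 2.060e-01]
[0.6507 0.1501 0.23  ] [0.6624 0.154  0.206 ]
[0.6495 0.0738 0.23  ] [0.6611 0.0676 0.206 ]
[0.6498 0.0241 0.23  ] [0.6615 0.0113 0.206 ]
bar end [0.56206334 0.10016571 0.252     ] plate [ 0.72191437 -0.05685606  0.016     ] [0.703059   0.13422123 0.016     ]
(array([  0.6,  -0.3, 120.9]), array([ 0.07, -0.03,  0.11]))
```

>>> drive_tool --deltas "0 1 0 15 0 0 0; 0 2 0 35 0 0 0; 0 3 0 55 0 0 0; 0 3 0 75 0 0 0; 0 3 0 95 0 0 0; 0 3 0 112 0 0 0; 0 3 0 121 0 0 0; 0 3 0 121 0 0 0"

```text
time_s: 37.35
eef_pos: [0.6849, 0.0402, 0.2547]
orientation: [-0.505, 0.495, -0.495, 0.505]
contact_force: [-0.2, 0.1, -2.8]
width: 0.009
```

>>> drive_tool --deltas "0 0 0 0 0 0 0; 0 0 0 0 0 0 0; 0 0 0 0 0 0 0; 0 0 0 0 0 0 0"

```text
time_s: 37.68
eef_pos: [0.6827, 0.0405, 0.2557]
orientation: [0.505, -0.495, 0.495, -0.505]
contact_force: [0.0, 0.1, -2.9]
width: 0.0092
```

Run:
```python
from geo import *
add('3 0 121 0 0 0');show()
c,im=keep('side','sd26');cv2.imwrite('pics/sd26c.png',up(im,300,100,500,300,3))
keep('wrist','w26')
```

```text
meas [0.6827 0.0405 0.2557] cmd [0.6831 0.0381 0.2547] jaw 1.21 0.37 w 0.0092 F [ 0.01  0.11 -2.86] M [-0.04  0.05 -0.  ] t 37.68 roterr [ 0.05 -0.84  0.11] vel 0.004
```

View pics/sd26c.png

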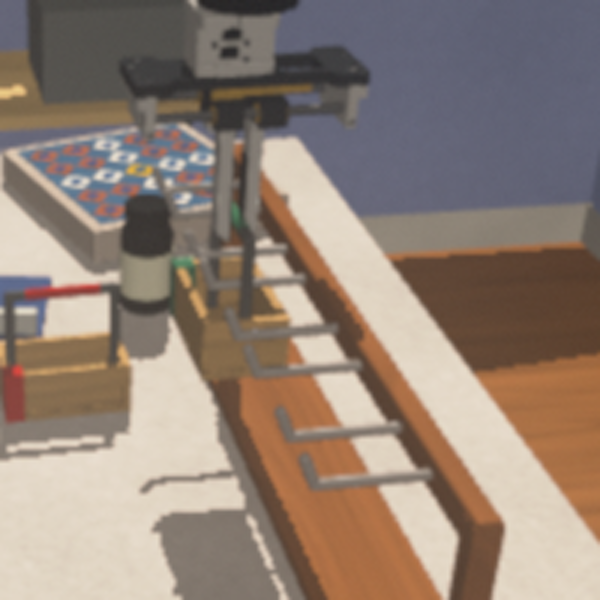

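View pics/raw_w26.png

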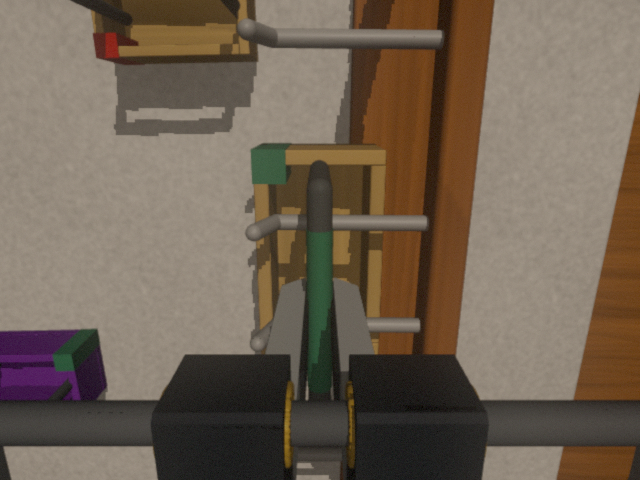

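>>> drive_tool --deltas "0 0 8 0 0 0 0; 0 0 18 0 0 0 0; 0 0 28 0 0 0 0; 0 0 34 0 0 0 0; 0 0 37 0 0 0 0; 0 0 39 0 0 0 0; 0 0 39 0 0 0 0; 0 0 39 0 0 0 0"

```text
time_s: 38.45
eef_pos: [0.6829, 0.0406, 0.2179]
orientation: [0.505, -0.495, 0.495, -0.505]
contact_force: [-4.3, 0.7, 5.2]
width: 0.0091
```

>>> drive_tool --deltas "0.4 0 0 0 0 0 0; 0.4 0 0 0 0 0 0; 0.4 0 0 0 0 0 0; 0.4 0 0 0 0 0 0; 0.4 0 0 0 0 0 0; 0.4 0 0 0 0 0 0"

```text
time_s: 38.95
eef_pos: [0.6834, 0.0405, 0.2161]
orientation: [0.505, -0.495, 0.495, -0.505]
contact_force: [-0.6, 0.3, 0.0]
width: 0.0375
```

Run:
```python
from geo import *
add('0 39 0 0 0 0');show()
c,im=keep('side','sd27');cv2.imwrite('pics/sd27c.png',up(im,300,100,500,300,3))
keep('wrist','w27')
```

```text
meas [0.6834 0.0405 0.2161] cmd [0.6831 0.038  0.2157] jaw 1.21 0.37 w 0.0375 F [-0.58  0.32  0.04] M [-0.01  0.02  0.  ] t 38.95 roterr [ 0.06 -0.83  0.11] vel 0.002
```

View pics/raw_w27.png

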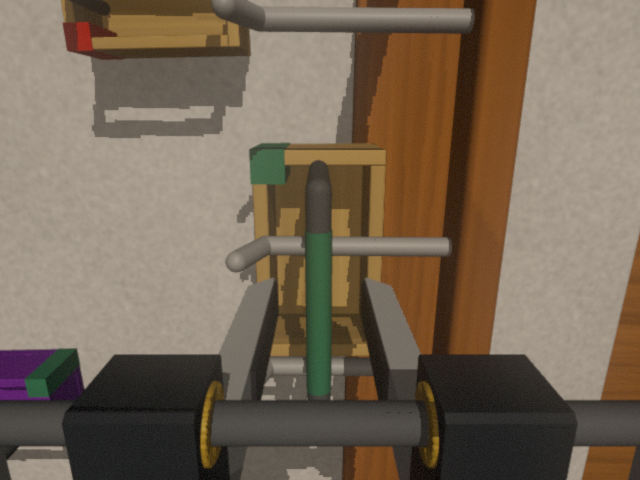

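Run:
```python
from geo import *
add('0 -130 0 0 0 0')
print(delta([.565,.1968,.25],np.radians(92.3),cmd()))
```

```text
(array([-159.5,   95.6, -117.1]), array([-3.000e-02,  8.807e+01,  1.400e-01]))
```

>>> drive_tool --deltas "0.4 0 -10 0 0 0 0; 0.4 0 -30 0 0 0 0; 0.4 0 -60 0 0 0 0; 0.5 0 -95 0 0 0 0; 0.6 0 -130 0 0 0 0; 0.6 0 -130 0 0 0 0"

```text
time_s: 39.55
eef_pos: [0.6866, 0.0404, 0.3579]
orientation: [-0.501, 0.49, -0.499, 0.509]
contact_force: [1.0, 0.9, 1.4]
width: 0.054
```

Run:
```python
from geo import *
show()
c,im=keep('side','sd28');cv2.imwrite('pics/sd28c.png',up(im,300,100,500,300,3))
keep('wrist','w28')
```

```text
meas [0.6866 0.0404 0.3579] cmd [0.6832 0.0383 0.3457] jaw 1.21 0.37 w 0.054 F [1.04 0.93 1.4 ] M [-0.07  0.06 -0.01] t 39.55 roterr [ 1.05 -0.84  0.04] vel 0.079
```

View pics/sd28c.png

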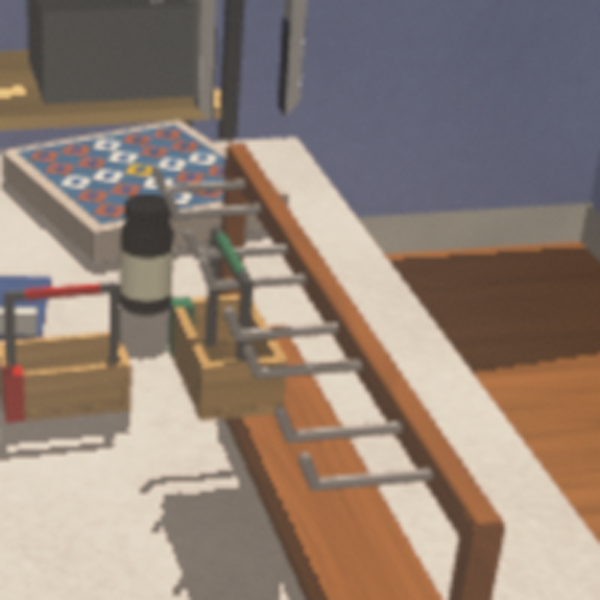

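>>> drive_tool --deltas "0.6 -10 0 -14 0 -6 0; 0.6 -30 0 -30 0 -13 0; 0.6 -52 12 -46 0 -20 0; 0.6 -74 26 -62 0 -27 0; 0.6 -96 42 -78 0 -34 0; 0.6 -118 58 -94 0 -41 0; 0.6 -140 76 -108 0 -48 0; 0.6 -159 95 -117 0 -55 0"

```text
time_s: 40.32
eef_pos: [0.5604, 0.1981, 0.2492]
orientation: [0.678, -0.204, 0.202, -0.677]
contact_force: [0.0, -0.2, 0.1]
width: 0.0564
```

>>> drive_tool --deltas "0.6 0 0 0 0 -7 0; 0.6 0 0 0 0 -14 0; 0.6 0 0 0 0 -21 0; 0.6 0 0 0 0 -28 0; 0.6 0 0 0 0 -35 0; 0.6 0 0 0 0 -37 0; 0.6 0 0 0 0 -37 0; 0.6 0 0 0 0 -37 0"

```text
time_s: 40.98
eef_pos: [0.562, 0.1968, 0.2499]
orientation: [0.707, 0.018, -0.02, -0.707]
contact_force: [0.1, -0.5, -0.3]
width: 0.0564
```

>>> drive_tool --deltas "0.6 0 0 0 0 0 0; 0.6 0 0 0 0 0 0; 0.6 0 0 0 0 0 0"

```text
time_s: 41.23
eef_pos: [0.5628, 0.1969, 0.2512]
orientation: [0.707, 0.019, -0.02, -0.707]
contact_force: [-0.1, -0.6, 0.3]
width: 0.0566
```

Run:
```python
from geo import *
add('-159 95 -117 0 -55 0','0 0 0 0 -37 0');show()
c,im=keep('wrist','w29')
h=cv2.cvtColor(im,cv2.COLOR_BGR2HSV);m=cv2.inRange(h,(0,170,60),(6,255,255));n,l,st,ce=cv2.connectedComponentsWithStats(m)
for i in np.argsort(-st[1:,4])[:3]+1: print(st[i],ce[i])
print(delta([.565,.1968,.118],np.radians(92.3),cmd()))
```

```text
meas [0.5628 0.1969 0.2512] cmd [0.5651 0.1963 0.2506] jaw 93.18 92.37 w 0.0566 F [-0.07 -0.6   0.35] M [-0.01  0.03 -0.01] t 41.23 roterr [ 0.1  -0.81 -0.04] vel 0.005
[ 313  184   15   97 1222] [319.63829787 230.84860884]
[278 146  22  16 251] [288.07968127 154.96414343]
[296 143   2   2   2] [296.5 143.5]
(array([1.000e-01, 1.326e+02, 7.000e-01]), array([ 0.11,  0.07, -0.07]))
```

View pics/raw_w29.png

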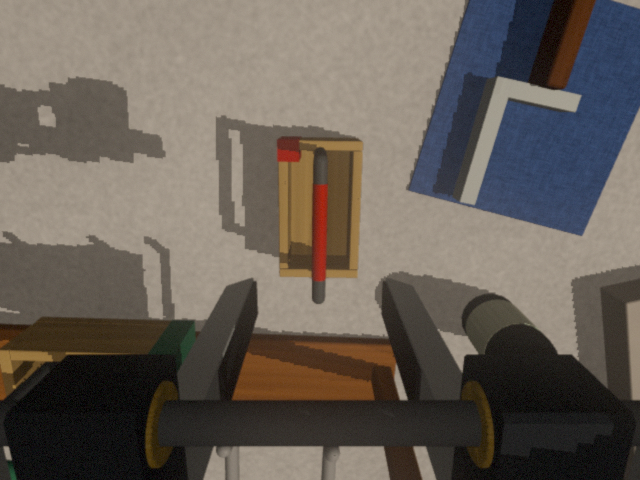

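>>> drive_tool --deltas "0.6 0 25 0 0 0 0; 0.6 0 55 0 0 0 0; 0.6 0 85 0 0 0 0; 0.6 0 110 0 0 0 0; 0.6 0 126 0 0 0 0; 0.6 0 132 0 0 0 0; 0.6 0 132 0 0 0 0; 0.6 0 132 0 0 0 0"

```text
time_s: 41.95
eef_pos: [0.5636, 0.1971, 0.1202]
orientation: [-0.707, -0.02, 0.019, 0.707]
contact_force: [0.3, -0.4, 0.3]
width: 0.0564
```

>>> drive_tool --deltas "0.6 0 0 0 0 0 0; 0.6 0 0 0 0 0 0; 0.6 0 0 0 0 0 0; 0 0 0 0 0 0 0; 0 0 0 0 0 0 0; 0 0 0 0 0 0 0; 0 0 0 0 0 0 0; 0 0 0 0 0 0 0"

```text
time_s: 42.62
eef_pos: [0.5629, 0.197, 0.1194]
orientation: [0.707, 0.02, -0.02, -0.707]
contact_force: [-0.2, 0.0, -0.6]
width: 0.0263
```

>>> drive_tool --deltas "0 0 0 0 0 0 0; 0 0 0 0 0 0 0; 0 0 0 0 0 0 0; 0 0 0 0 0 0 0; 0 0 0 0 0 0 0; 0 0 0 0 0 0 0"

```text
time_s: 43.12
eef_pos: [0.563, 0.1969, 0.1194]
orientation: [0.707, 0.02, -0.02, -0.707]
contact_force: [1.7, -0.4, -1.0]
width: 0.0089
```

>>> drive_tool --deltas "0 0 -10 0 0 0 0; 0 0 -35 0 0 0 0; 0 0 -65 0 0 0 0; 0 0 -95 0 0 0 0; 0 0 -120 0 0 0 0; 0 0 -137 0 0 0 0; 0 0 -137 0 0 0 0; 0 0 -137 0 0 0 0"

```text
time_s: 43.78
eef_pos: [0.5632, 0.1971, 0.257]
orientation: [-0.707, -0.02, 0.019, 0.707]
contact_force: [0.8, 0.2, -5.1]
width: 0.0091
```

Run:
```python
from geo import *
add('0 132 0 0 0 0','0 -137 0 0 0 0');show()
c,im=keep('side','sd30');cv2.imwrite('pics/sd30c.png',up(im,200,100,400,300,3))
add('0 0 0 0 55 0','0 0 0 0 37 0');k=cmd();print(k['eef_pos'],delta([.56,.1795,.255],np.radians(.4),k),delta([.682,.1795,.255],np.radians(.4),k))
```

```text
meas [0.5632 0.1971 0.257 ] cmd [0.5651 0.1964 0.2556] jaw 93.22 92.37 w 0.0091 F [ 0.77  0.24 -5.1 ] M [ 0.05 -0.03 -0.03] t 43.78 roterr [ 0.13 -0.84 -0.16] vel 0.053
[0.56511287 0.19635244 0.2555598 ] (array([16.8,  0.6, -5.2]), array([ 0.07, -0.03,  0.11])) (array([ 17.6,   0.5, 116.8]), array([ 0.07, -0.03,  0.11]))
```

View pics/sd30c.png

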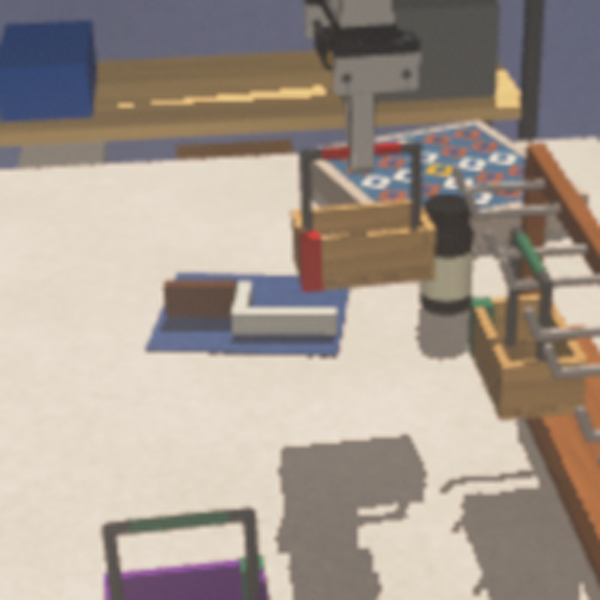

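>>> drive_tool --deltas "0 0 0 0 0 6 0; 0 0 0 0 0 13 0; 0 0 0 0 0 20 0; 0 0 0 0 0 27 0; 0 0 0 0 0 34 0; 0 0 0 0 0 41 0; 0 0 0 0 0 48 0; 0 0 0 0 0 55 0"

```text
time_s: 44.5
eef_pos: [0.561, 0.1966, 0.2528]
orientation: [0.637, -0.313, 0.309, -0.634]
contact_force: [-0.5, 0.2, -5.1]
width: 0.0088
```

>>> drive_tool --deltas "0 0 0 0 0 7 0; 0 0 0 0 0 14 0; 0 0 0 0 0 21 0; 0 0 0 0 0 28 0; 0 0 0 0 0 35 0; 0 0 0 0 0 37 0; 0 0 0 0 0 37 0; 0 0 0 0 0 37 0"

```text
time_s: 45.17
eef_pos: [0.5616, 0.1967, 0.2538]
orientation: [0.507, -0.495, 0.493, -0.504]
contact_force: [-0.4, -0.0, -5.3]
width: 0.0091
```

>>> drive_tool --deltas "0 7 0 0 0 0 0; 0 14 0 0 0 0 0; 0 18 0 0 0 0 0; 0 18 0 0 0 0 0; 0 18 0 0 0 0 0; 0 18 0 0 0 0 0; 0 18 0 0 0 0 0; 0 18 0 0 0 0 0"

```text
time_s: 45.83
eef_pos: [0.5633, 0.1792, 0.2565]
orientation: [-0.505, 0.495, -0.495, 0.505]
contact_force: [-0.4, 0.5, -4.9]
width: 0.0093
```

Run:
```python
from geo import *
add('18 0 0 0 0 0');show()
c,im=keep('wrist','w31');k=cmd();print(delta([.682,.1785,.255],np.radians(.4),k))
```

```text
meas [0.5633 0.1792 0.2565] cmd [0.5652 0.1784 0.2556] jaw 1.22 0.37 w 0.0093 F [-0.4   0.47 -4.92] M [-0.1   0.09  0.01] t 45.83 roterr [ 0.07 -0.85  0.12] vel 0.002
(array([  0.6,   0.5, 116.8]), array([ 0.07, -0.03,  0.11]))
```

View pics/raw_w31.png

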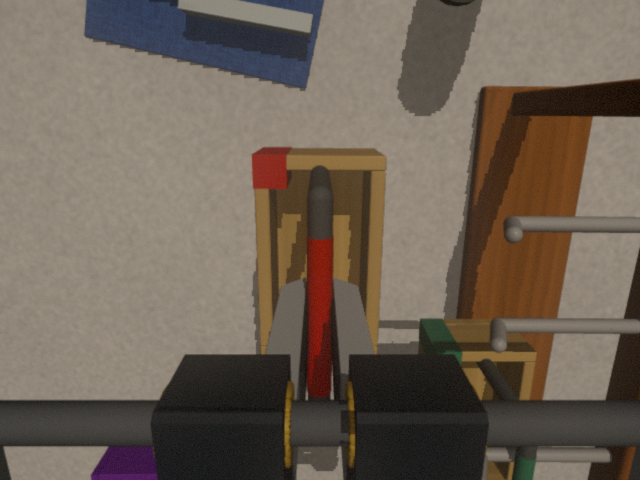

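>>> drive_tool --deltas "0 -1 0 15 0 0 0; 0 -2 0 35 0 0 0; 0 -3 0 55 0 0 0; 0 -3 0 75 0 0 0; 0 -3 0 95 0 0 0; 0 -3 0 112 0 0 0; 0 -3 0 118 0 0 0; 0 -3 0 118 0 0 0"

```text
time_s: 46.55
eef_pos: [0.6822, 0.1843, 0.2556]
orientation: [0.505, -0.495, 0.495, -0.505]
contact_force: [-1.1, 0.1, -4.6]
width: 0.0093
```

>>> drive_tool --deltas "0 0 0 0 0 0 0; 0 0 0 0 0 0 0; 0 0 0 0 0 0 0; 0 0 0 0 0 0 0"

```text
time_s: 46.88
eef_pos: [0.6805, 0.1847, 0.2568]
orientation: [0.505, -0.495, 0.495, -0.505]
contact_force: [-0.1, 0.9, -3.8]
width: 0.009
```

Run:
```python
from geo import *
add('-3 0 118 0 0 0');show()
keep('wrist','w32')
```

```text
meas [0.6805 0.1847 0.2568] cmd [0.6832 0.1821 0.2555] jaw 1.23 0.37 w 0.009 F [-0.14  0.92 -3.78] M [-0.07  0.1  -0.03] t 46.88 roterr [ 0.06 -0.86  0.11] vel 0.005
```

View pics/raw_w32.png

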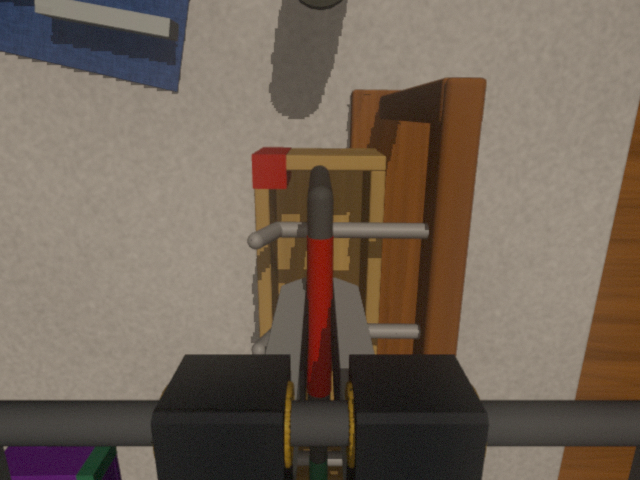

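>>> drive_tool --deltas "0 0 8 0 0 0 0; 0 0 18 0 0 0 0; 0 0 28 0 0 0 0; 0 0 34 0 0 0 0; 0 0 37 0 0 0 0; 0 0 39 0 0 0 0; 0 0 39 0 0 0 0; 0 0 39 0 0 0 0"

```text
time_s: 47.6
eef_pos: [0.6811, 0.1844, 0.2189]
orientation: [-0.505, 0.495, -0.495, 0.505]
contact_force: [-4.9, -1.4, 2.6]
width: 0.0089
```

>>> drive_tool --deltas "0.4 0 0 0 0 0 0; 0.4 0 0 0 0 0 0; 0.4 0 0 0 0 0 0; 0.4 0 0 0 0 0 0; 0.4 0 0 0 0 0 0; 0.4 0 0 0 0 0 0; 0.4 0 0 0 0 0 0"

```text
time_s: 48.18
eef_pos: [0.6813, 0.1845, 0.2173]
orientation: [-0.505, 0.495, -0.495, 0.505]
contact_force: [0.1, -0.3, -0.2]
width: 0.0373
```

>>> drive_tool --deltas "0.4 0 -10 0 0 0 0; 0.4 0 -30 0 0 0 0; 0.4 0 -60 0 0 0 0; 0.5 0 -95 0 0 0 0; 0.6 0 -130 0 0 0 0; 0.6 0 -130 0 0 0 0"

```text
time_s: 48.68
eef_pos: [0.6844, 0.185, 0.3591]
orientation: [-0.5, 0.491, -0.498, 0.51]
contact_force: [0.1, 0.2, 2.2]
width: 0.0537
```

Run:
```python
from geo import *
add('0 39 0 0 0 0','0 -130 0 0 0 0');show()
c,im=keep('side','sd33');cv2.imwrite('pics/sd33.png',im)
k=cmd();print(delta([.564,-.3417,.25],np.radians(95.8),k))
```

```text
meas [0.6844 0.185  0.3591] cmd [0.6833 0.1823 0.3465] jaw 1.21 0.37 w 0.0537 F [0.08 0.22 2.17] M [-0.05  0.01  0.  ] t 48.68 roterr [ 1.06 -0.84  0.24] vel 0.075
(array([ 523. ,   97.6, -122.6]), array([-3.000e-02,  8.457e+01,  1.400e-01]))
```

View pics/sd33.png

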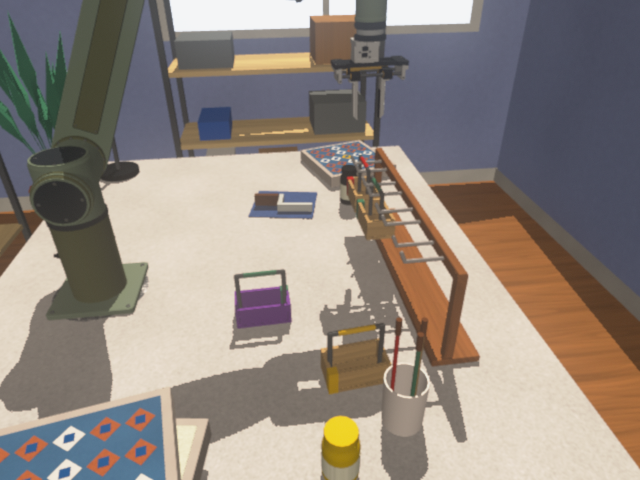

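Run:
```python
from geo import *
c=c6('c13.txt')
for u in((30,316),(80,291),(75,343)): print(np.round(plane(c,*u,.22),3),np.round(plane(c,*u,.18),3))
S=cal('scene');D=cal('side')
print(tri((S,208,168),(D,397,321)),tri((S,220,173),(D,424,325)))
im=cv2.imread('pics/raw_sd33.png');cv2.imwrite('pics/sd33y.png',up(im,300,310,420,410,6))
```

```text
[ 0.628 -0.471  0.22 ] [ 0.65  -0.498  0.18 ]
[ 0.606 -0.436  0.22 ] [ 0.625 -0.458  0.18 ]
[ 0.646 -0.442  0.22 ] [ 0.671 -0.465  0.18 ]
(array([ 0.61382577, -0.45990961,  0.22980711]), [np.float64(16.150444980904453), np.float64(16.15044498090439)]) (array([ 0.62513033, -0.44408043,  0.21639466]), [np.float64(19.362700207120795), np.float64(19.362700207120998)])
```

View pics/sd33y.png

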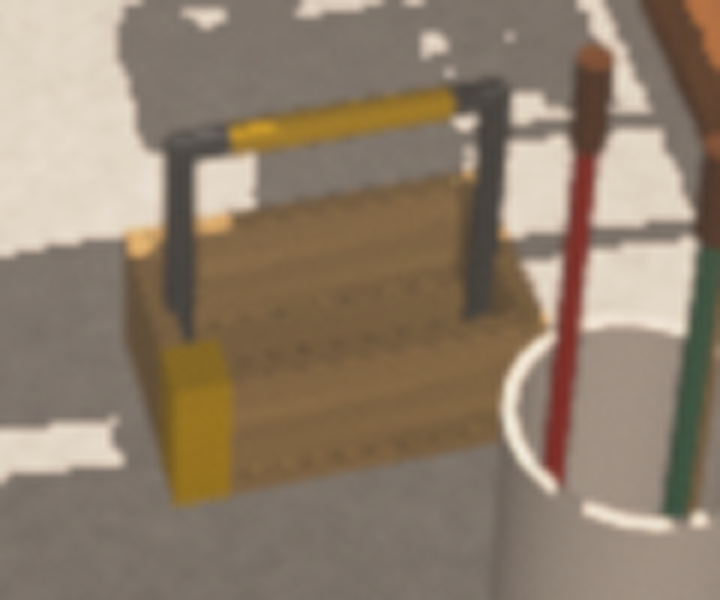

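>>> drive_tool --deltas "0.6 20 0 -10 0 -5 0; 0.6 58 0 -28 0 -11 0; 0.6 96 5 -46 0 -17 0; 0.6 134 12 -64 0 -23 0; 0.6 172 20 -82 0 -29 0; 0.6 210 28 -100 0 -36 0; 0.6 248 36 -118 0 -43 0; 0.6 286 46 -131 0 -50 0"

```text
time_s: 49.4
eef_pos: [0.5583, -0.0948, 0.3034]
orientation: [0.666, -0.238, 0.237, -0.666]
contact_force: [0.3, -0.4, 0.3]
width: 0.0563
```

Run:
```python
from geo import *
add('286 46 -131 0 -50 0');show();k=cmd()
print(delta([.5521,-.3429,.28],np.radians(88),k))
```

```text
meas [ 0.5583 -0.0948  0.3034] cmd [ 0.5541 -0.1046  0.3012] jaw 50.75 50.37 w 0.0563 F [ 0.29 -0.37  0.32] M [-0.08 -0.    0.  ] t 49.4 roterr [ 0.11 -0.38  0.07] vel 2.175
(array([ 150.4,   21.6, -184.7]), array([ 1.300e-01, -3.763e+01, -2.000e-02]))
```

>>> drive_tool --deltas "0.6 25 3 -30 0 -6 0; 0.6 50 6 -61 0 -13 0; 0.6 75 9 -92 0 -20 0; 0.6 100 12 -123 0 -27 0; 0.6 125 15 -154 0 -34 0; 0.6 145 18 -178 0 -37.6 0; 0.6 150 21 -185 0 -37.6 0; 0.6 150 21 -185 0 -37.6 0"

```text
time_s: 50.07
eef_pos: [0.5563, -0.3338, 0.2808]
orientation: [-0.706, 0.015, -0.013, 0.708]
contact_force: [0.4, 0.9, 0.0]
width: 0.0562
```

>>> drive_tool --deltas "0.6 0 0 0 0 0 0; 0.6 0 0 0 0 0 0; 0.6 0 0 0 0 0 0; 0.6 0 0 0 0 0 0; 0.6 0 0 0 0 0 0"

```text
time_s: 50.48
eef_pos: [0.5582, -0.3305, 0.2838]
orientation: [0.707, -0.011, 0.012, -0.707]
contact_force: [-0.0, -0.1, 0.0]
width: 0.0565
```

Run:
```python
from geo import *
add('150 21 -185 0 -37.6 0');show();k=cmd()
c,im=keep('wrist','w34')
h=cv2.cvtColor(im,cv2.COLOR_BGR2HSV);m=cv2.inRange(h,(22,170,60),(32,255,255));n,l,st,ce=cv2.connectedComponentsWithStats(m)
for i in np.argsort(-st[1:,4])[:3]+1: print(st[i],ce[i],plane(c,*ce[i],.115))
print(delta([.5521,-.3429,.118],np.radians(88),k))
keep('side','sd34');keep('scene','sc34')
```

```text
meas [ 0.5582 -0.3305  0.2838] cmd [ 0.5516 -0.3428  0.2806] jaw 88.1 87.97 w 0.0565 F [-0.02 -0.12  0.  ] M [0.05 0.01 0.02] t 50.48 roterr [ 0.09 -0.13 -0.1 ] vel 0.008
[  26  116   86   70 3735] [ 61.86506024 150.19973226] [ 0.49961378 -0.52145581  0.115     ]
[ 294  181   25   88 1028] [306.10797665 223.37937743] [ 0.56187714 -0.34155616  0.115     ]
[260 151  24  16 267] [270.80149813 158.89513109] [ 0.51114504 -0.36595899  0.115     ]
(array([  0.7, 162.6,   0.3]), array([ 0.11, -0.03, -0.06]))
```

View pics/raw_w34.png

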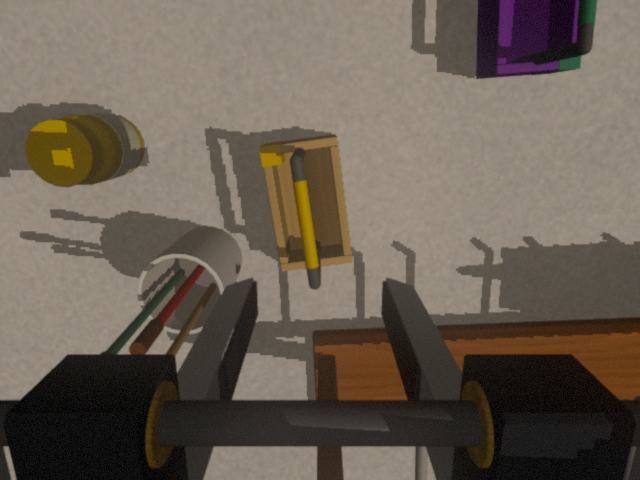

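```bash
cat >> h.py <<'E'
def resync(s):
    # restart the command log from a measured pose
    open('log.txt','w').close()
    json.dump([list(s['eef_pos']),list(s['orientation'])],open('base.json','w'))
import os
if os.path.exists('base.json'): 
    _b=json.load(open('base.json'));P0=np.array(_b[0]);Q0=_b[1]
E
python3 - <<'E'
from geo import *
s=get_state();resync(s)
print(delta([.551,-.343,.18],np.radians(88),s),delta([.551,-.343,.118],np.radians(88),s))
E
```

```text
(array([ -6.6, 103.5, -12.1]), array([0.01, 0.05, 0.02])) (array([ -6.7, 165.5, -12.1]), array([0.01, 0.05, 0.02]))
```

>>> drive_tool --deltas "0.6 -3 15 -6 0 0 0; 0.6 -7 35 -12 0 0 0; 0.6 -7 60 -12 0 0 0; 0.6 -7 80 -12 0 0 0; 0.6 -7 80 -12 0 0 0; 0.6 -7 80 -12 0 0 0; 0.6 -7 80 -12 0 0 0"

```text
time_s: 51.22
eef_pos: [0.551, -0.3439, 0.2046]
orientation: [0.707, -0.012, 0.013, -0.707]
contact_force: [-0.0, -0.0, 0.9]
width: 0.0564
```

Run:
```python
from geo import *
add('-7 80 -12 0 0 0');show();s=get_state();print(delta([.551,-.343,.118],np.radians(88),s))
c,im=keep('scene','sc35');cv2.imwrite('pics/sc35c.png',up(im,190,140,330,245,5))
c,im=keep('side','sd35');cv2.imwrite('pics/sd35c.png',up(im,280,200,440,360,4))
```

```text
meas [ 0.551  -0.3439  0.2046] cmd [ 0.5506 -0.3429  0.2035] jaw 88.01 88.05 w 0.0564 F [-0.04 -0.03  0.85] M [0.02 0.02 0.02] t 51.22 roterr [-0.06  0.04 -0.07] vel 0.023
(array([-0.2, 86.6,  1. ]), array([0.07, 0.01, 0.1 ]))
```

View pics/sc35c.png

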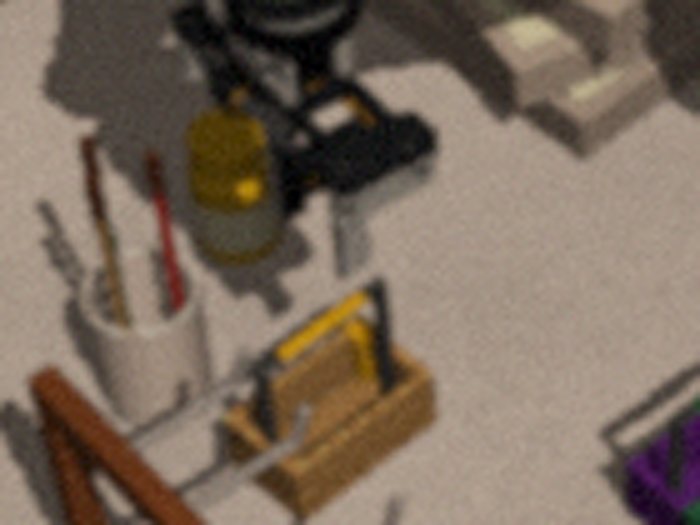

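View pics/sd35c.png

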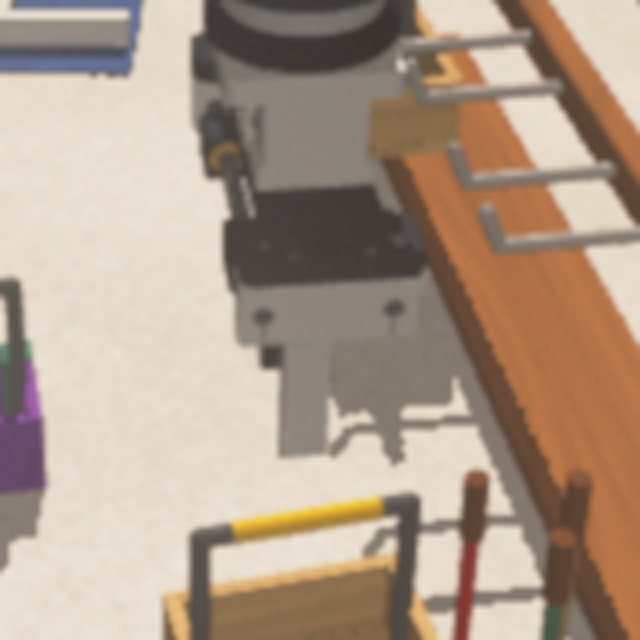

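>>> drive_tool --deltas "0.6 0 15 0 0 0 0; 0.6 0 35 0 0 0 0; 0.6 0 55 0 0 0 0; 0.6 0 72 0 0 0 0; 0.6 0 83 0 0 0 0; 0.6 0 86 0 0 0 0; 0.6 0 86 0 0 0 0; 0.6 0 86 0 0 0 0"

```text
time_s: 51.98
eef_pos: [0.5512, -0.3441, 0.1186]
orientation: [0.708, -0.012, 0.013, -0.706]
contact_force: [-0.6, -0.1, 0.6]
width: 0.0565
```

Run:
```python
from geo import *
add('0 86 0 0 0 0');show()
keep('wrist','w36')
c,im=keep('scene','sc36');cv2.imwrite('pics/sc36c.png',up(im,190,140,330,245,5))
```

```text
meas [ 0.5512 -0.3441  0.1186] cmd [ 0.5507 -0.3429  0.1175] jaw 88.01 88.05 w 0.0565 F [-0.6  -0.08  0.61] M [ 0.03  0.05 -0.01] t 51.98 roterr [-0.07  0.04 -0.09] vel 0.011
```

View pics/raw_w36.png

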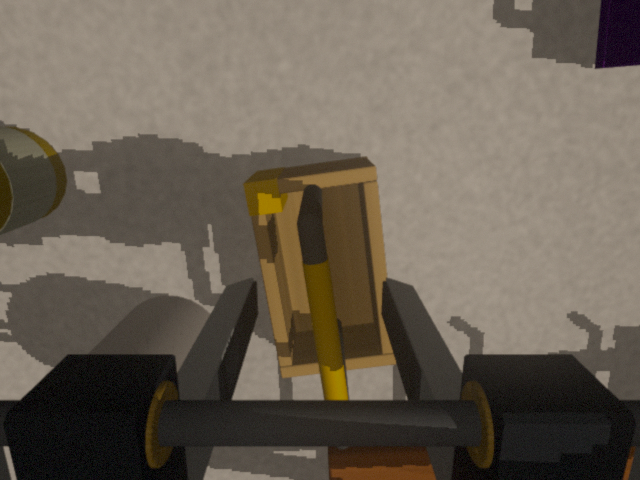

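View pics/sc36c.png

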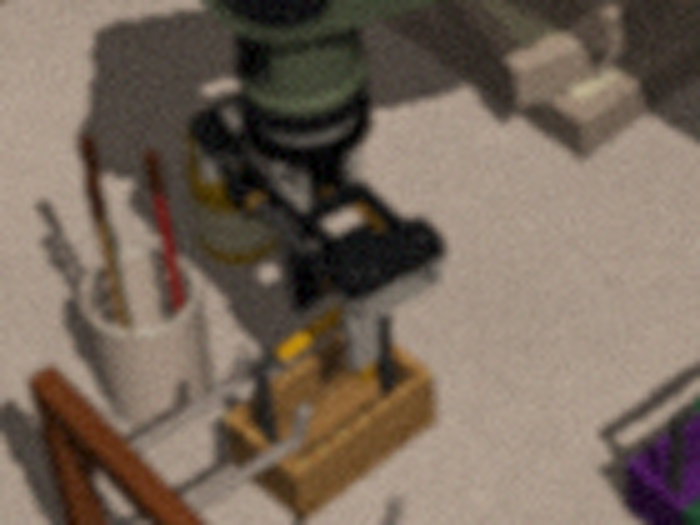

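>>> drive_tool --deltas "0 0 0 0 0 0 0; 0 0 0 0 0 0 0; 0 0 0 0 0 0 0; 0 0 0 0 0 0 0; 0 0 0 0 0 0 0; 0 0 0 0 0 0 0; 0 0 0 0 0 0 0; 0 0 0 0 0 0 0"

```text
time_s: 52.75
eef_pos: [0.5503, -0.3433, 0.117]
orientation: [-0.707, 0.012, -0.012, 0.707]
contact_force: [-1.1, 0.6, -0.7]
width: 0.0089
```

>>> drive_tool --deltas "0 0 0 0 0 0 0; 0 0 0 0 0 0 0; 0 0 0 0 0 0 0; 0 0 0 0 0 0 0"

```text
time_s: 53.08
eef_pos: [0.5501, -0.3433, 0.1169]
orientation: [-0.707, 0.012, -0.012, 0.707]
contact_force: [-0.0, 1.5, -0.4]
width: 0.009
```

>>> drive_tool --deltas "0 0 -10 0 0 0 0; 0 0 -35 0 0 0 0; 0 0 -65 0 0 0 0; 0 0 -95 0 0 0 0; 0 0 -120 0 0 0 0; 0 0 -137 0 0 0 0; 0 0 -137 0 0 0 0; 0 0 -137 0 0 0 0"

```text
time_s: 53.75
eef_pos: [0.5507, -0.3439, 0.2552]
orientation: [0.708, -0.012, 0.013, -0.706]
contact_force: [-0.4, 0.4, -4.1]
width: 0.0089
```

Run:
```python
from geo import *
add('0 -137 0 0 0 0');show()
keep('wrist','w37')
c,im=keep('side','sd37');cv2.imwrite('pics/sd37c.png',up(im,280,180,440,340,4))
```

```text
meas [ 0.5507 -0.3439  0.2552] cmd [ 0.5506 -0.3429  0.2545] jaw 87.99 88.05 w 0.0089 F [-0.37  0.37 -4.11] M [ 0.02  0.03 -0.03] t 53.75 roterr [-0.08  0.06 -0.09] vel 0.055
```

View pics/sd37c.png

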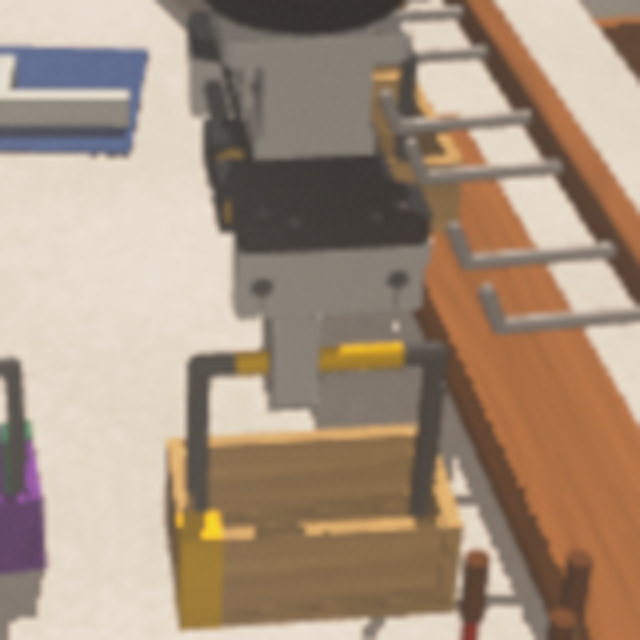

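View pics/raw_w37.png

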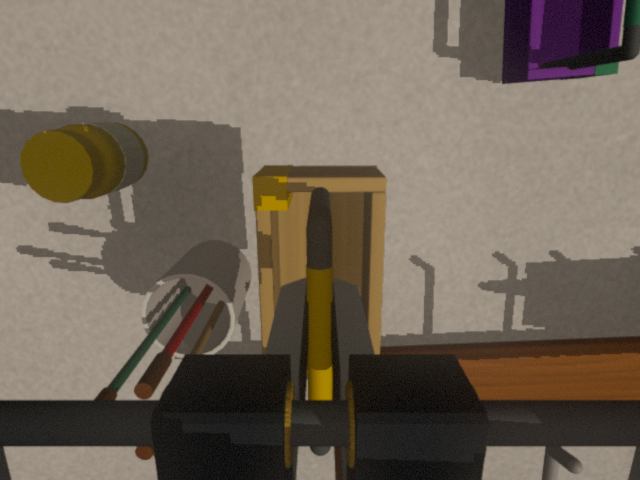

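>>> drive_tool --deltas "0 0 0 12 0 0 0; 0 0 0 35 0 0 0; 0 0 0 60 0 0 0; 0 0 0 85 0 0 0; 0 0 0 105 0 0 0; 0 0 0 117 0 0 0; 0 0 0 117 0 0 0; 0 0 0 117 0 0 0"

```text
time_s: 54.52
eef_pos: [0.5541, -0.2261, 0.2533]
orientation: [0.707, -0.012, 0.011, -0.707]
contact_force: [0.9, -0.8, -3.4]
width: 0.0088
```

>>> drive_tool --deltas "0 0 0 0 0 6 0; 0 0 0 0 0 13 0; 0 0 0 0 0 20 0; 0 0 0 0 0 27 0; 0 0 0 0 0 34 0; 0 0 0 0 0 41 0; 0 0 0 0 0 48 0; 0 0 0 0 0 48 0"

```text
time_s: 55.18
eef_pos: [0.5541, -0.2282, 0.2537]
orientation: [0.641, -0.3, 0.3, -0.64]
contact_force: [-0.2, -0.6, -3.7]
width: 0.0091
```

>>> drive_tool --deltas "0 0 0 0 0 7 0; 0 0 0 0 0 14 0; 0 0 0 0 0 21 0; 0 0 0 0 0 28 0; 0 0 0 0 0 35 0; 0 0 0 0 0 39.6 0; 0 0 0 0 0 39.6 0; 0 0 0 0 0 39.6 0"

```text
time_s: 55.85
eef_pos: [0.5543, -0.2274, 0.2539]
orientation: [0.503, -0.497, 0.497, -0.502]
contact_force: [-0.1, -0.0, -3.8]
width: 0.0088
```

>>> drive_tool --deltas "0 0 0 0 0 0 0; 0 0 0 0 0 0 0; 0 0 0 0 0 0 0; 0 0 0 0 0 0 0; 0 0 0 0 0 0 0"

```text
time_s: 56.27
eef_pos: [0.5544, -0.2266, 0.2542]
orientation: [-0.502, 0.498, -0.498, 0.502]
contact_force: [-0.6, -0.5, -3.9]
width: 0.0094
```

Run:
```python
from geo import *
add('0 0 117 0 0 0','0 0 0 0 48 0','0 0 0 0 39.6 0');show()
c,im=keep('wrist','w38');k=cmd();print(delta([.683,-.226,.255],np.radians(.4),k))
```

```text
meas [ 0.5544 -0.2266  0.2542] cmd [ 0.5546 -0.2259  0.2545] jaw 0.44 0.45 w 0.0094 F [-0.6  -0.54 -3.95] M [ 0.03  0.04 -0.  ] t 56.27 roterr [-0.02  0.01  0.01] vel 0.003
(array([  1.1,  -0.5, 128.4]), array([-0.02,  0.05,  0.01]))
```

View pics/raw_w38.png

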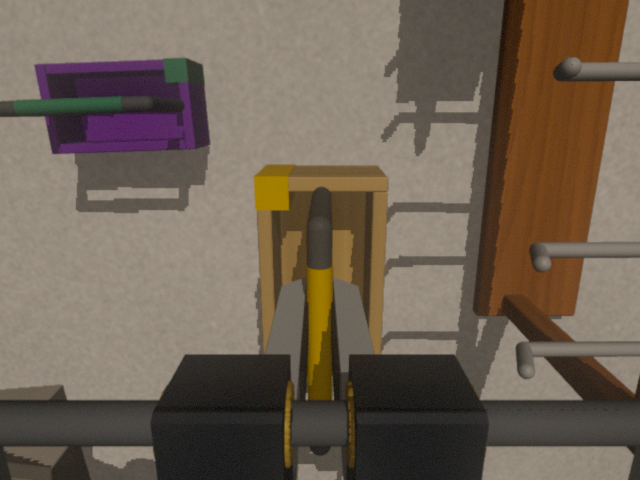

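Run:
```python
from geo import *
c=c6('c_w38.txt')
for u in((542,262),(526,371),(570,68)): print(np.round(plane(c,*u,.230),4))
e=plane(c,321,192,.252);f=plane(c,320,250,.252);print('bar end',e,f)
for k,u in(('w25',(319,170)),('w31',(320,172))): print(k,plane(c6(f'c_{k}.txt'),*u,.252))
```

```text
[ 0.6548 -0.2099  0.23  ]
[ 0.6555 -0.2655  0.23  ]
[ 0.6535 -0.129   0.23  ]
bar end [ 0.55581584 -0.17517581  0.252     ] [ 0.55563238 -0.19794044  0.252     ]
w25 [0.56206334 0.10016571 0.252     ]
w31 [0.56350781 0.23767146 0.252     ]
```

>>> drive_tool --deltas "0 1 0 15 0 0 0; 0 2 0 35 0 0 0; 0 2 0 55 0 0 0; 0 2 0 75 0 0 0; 0 2 0 95 0 0 0; 0 2 0 115 0 0 0; 0 2 0 129 0 0 0; 0 2 0 129 0 0 0"

```text
time_s: 56.98
eef_pos: [0.6858, -0.2272, 0.2533]
orientation: [-0.502, 0.497, -0.498, 0.503]
contact_force: [0.8, 0.3, -4.2]
width: 0.0091
```

>>> drive_tool --deltas "0 0 0 0 0 0 0; 0 0 0 0 0 0 0; 0 0 0 0 0 0 0; 0 0 0 0 0 0 0; 0 0 0 0 0 0 0"

```text
time_s: 57.4
eef_pos: [0.6828, -0.2279, 0.2545]
orientation: [0.502, -0.498, 0.498, -0.502]
contact_force: [-0.3, -0.2, -3.6]
width: 0.0089
```

Run:
```python
from geo import *
add('2 0 129 0 0 0');show()
c,im=keep('wrist','w39')
```

```text
meas [ 0.6828 -0.2279  0.2545] cmd [ 0.6836 -0.2269  0.2545] jaw 0.38 0.45 w 0.0089 F [-0.28 -0.21 -3.6 ] M [-0.05  0.07 -0.  ] t 57.4 roterr [-0.02  0.07  0.01] vel 0.004
```

View pics/raw_w39.png

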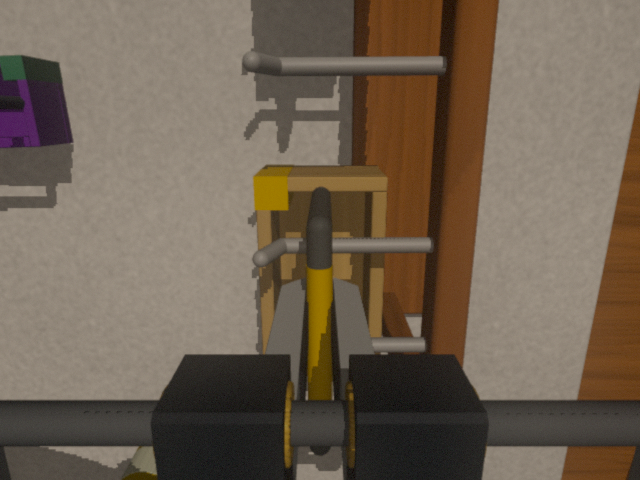

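>>> drive_tool --deltas "0 0 8 0 0 0 0; 0 0 18 0 0 0 0; 0 0 28 0 0 0 0; 0 0 34 0 0 0 0; 0 0 37 0 0 0 0; 0 0 38 0 0 0 0; 0 0 38 0 0 0 0; 0 0 38 0 0 0 0"

```text
time_s: 58.12
eef_pos: [0.6836, -0.2276, 0.2166]
orientation: [-0.502, 0.498, -0.498, 0.502]
contact_force: [-2.2, 1.1, 0.6]
width: 0.0091
```

>>> drive_tool --deltas "0.4 0 0 0 0 0 0; 0.4 0 0 0 0 0 0; 0.4 0 0 0 0 0 0; 0.4 0 0 0 0 0 0; 0.4 0 0 0 0 0 0; 0.4 0 0 0 0 0 0; 0.4 0 0 0 0 0 0"

```text
time_s: 58.7
eef_pos: [0.6835, -0.2277, 0.2162]
orientation: [-0.502, 0.498, -0.498, 0.502]
contact_force: [-0.1, 0.6, -0.1]
width: 0.038
```

>>> drive_tool --deltas "0.4 0 -10 0 0 0 0; 0.4 0 -30 0 0 0 0; 0.4 0 -60 0 0 0 0; 0.4 0 -95 0 0 0 0; 0.4 0 -130 0 0 0 0; 0.4 0 -130 0 0 0 0; 0.4 0 -130 0 0 0 0; 0.4 0 -130 0 0 0 0"

```text
time_s: 59.37
eef_pos: [0.6834, -0.2276, 0.3466]
orientation: [-0.502, 0.498, -0.498, 0.502]
contact_force: [0.6, -0.5, -1.1]
width: 0.0377
```

>>> drive_tool --deltas "0.4 0 0 -30 0 0 0; 0.4 0 0 -65 0 0 0; 0.4 0 0 -100 0 0 0; 0.4 0 0 -135 0 0 0; 0.4 0 0 -170 0 0 0; 0.4 0 0 -200 0 0 0; 0.4 0 0 -200 0 0 0; 0.4 0 0 -200 0 0 0"

```text
time_s: 60.03
eef_pos: [0.4818, -0.2285, 0.3445]
orientation: [0.501, -0.5, 0.498, -0.501]
contact_force: [0.0, -0.3, 1.5]
width: 0.0376
```

Run:
```python
from geo import *
add('0 38 0 0 0 0','0 -130 0 0 0 0','0 0 -200 0 0 0');show()
c,im=keep('side','sd40');c,im2=keep('scene','sc40');cv2.imwrite('pics/sc40c.png',up(im2,190,140,500,420,2.4)); cv2.imwrite('pics/sd40c.png',up(im,230,130,480,400,2.2)[:600])
keep('wrist','w40')
```

```text
meas [ 0.4818 -0.2285  0.3445] cmd [ 0.4836 -0.2285  0.3464] jaw 0.32 0.45 w 0.0376 F [ 0.01 -0.34  1.45] M [-0.06  0.04 -0.06] t 60.03 roterr [-0.15  0.13  0.12] vel 0.062
```

View pics/sc40c.png

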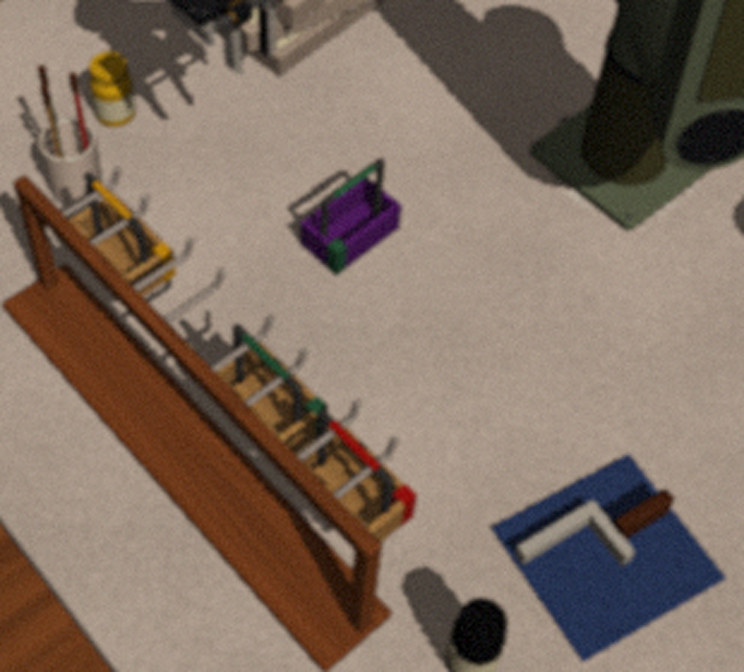

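View pics/sd40c.png

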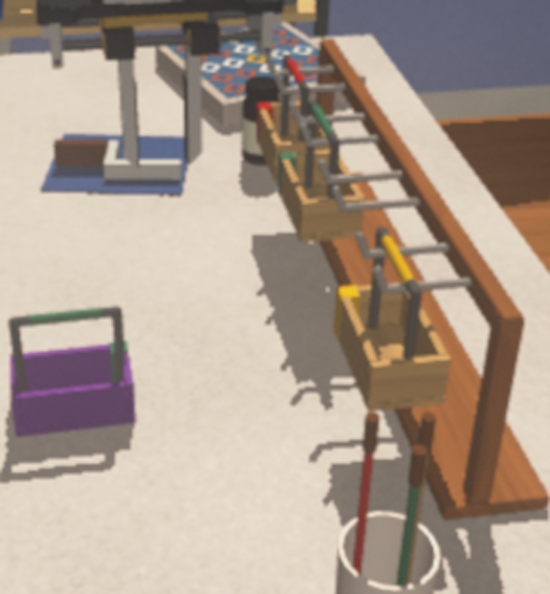

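>>> drive_tool --deltas "0.4 0 0 0 0 0 0; 0.4 0 0 0 0 0 0; 0.4 0 0 0 0 0 0; 0.4 0 0 0 0 0 0; 0.4 0 0 0 0 0 0; 0.4 0 0 0 0 0 0; 0.4 0 0 0 0 0 0; 0.4 0 0 0 0 0 0"

```text
time_s: 60.85
eef_pos: [0.4834, -0.2291, 0.3462]
orientation: [-0.502, 0.498, -0.498, 0.502]
contact_force: [-0.5, -0.0, -0.2]
width: 0.0375
```

Run:
```python
from geo import *
show()
D,im=keep('side','sd41');S,im2=keep('scene','sc41')
def cen(im,lo,hi,box,n=1):
    x0,y0,x1,y1=box;h=cv2.cvtColor(im,cv2.COLOR_BGR2HSV)[y0:y1,x0:x1];m=cv2.inRange(h,lo,hi)
    k,l,st,ce=cv2.connectedComponentsWithStats(m)
    return [(int(st[i,4]),np.round(ce[i]+[x0,y0],1)) for i in np.argsort(-st[1:,4])[:3]+1]
ye=((20,150,60),(34,255,255));gr=((60,60,30),(95,255,255));re=((0,150,60),(7,255,255))
R={}
for n,c,bs,bd in(('yellow',ye,(200,200,270,270),(370,220,440,290)),('green',gr,(270,260,340,320),(350,160,400,220)),('red',re,(310,300,370,360),(340,140,385,190))):
    a=cen(im2,*c,bs);b=cen(im,*c,bd);print(n,a,b)
    print('   ',tri((S,*a[0][1]),(D,*b[0][1])))
cv2.imwrite('pics/sd41c.png',up(im,330,140,480,330,3.1));cv2.imwrite('pics/sc41c.png',up(im2,200,200,380,360,4)[:600])
```

```text
meas [ 0.4834 -0.2291  0.3462] cmd [ 0.4836 -0.2285  0.3464] jaw 0.4 0.45 w 0.0375 F [-0.46 -0.   -0.15] M [-0.04  0.07 -0.04] t 60.85 roterr [-0.01  0.05  0.01] vel 0.002
yellow [(35, array([236.8, 223.5])), (25, array([257. , 244.5])), (2, array([259.5, 254.5]))] [(96, array([409.9, 246.9])), (56, array([388.6, 263.1]))]
    (array([ 0.68317251, -0.2402699 ,  0.21811415]), [np.float64(0.20782352427487827), np.float64(0.20782352427488252)])
green [(58, array([299.9, 288.1])), (28, array([321.2, 308.8]))] [(34, array([376. , 183.6])), (11, array([360.5, 200.6]))]
    (array([0.68288196, 0.04031008, 0.21980692]), [np.float64(1.2744412875668085), np.float64(1.2744412875667597)])
red [(114, array([337.3, 325.5])), (75, array([358.4, 348. ]))] [(30, array([363.9, 161.7])), (21, array([350.3, 177.9]))]
    (array([0.68173852, 0.1817311 , 0.21833302]), [np.float64(0.27794509576184095), np.float64(0.27794509576185716)])
```

View pics/sd41c.png

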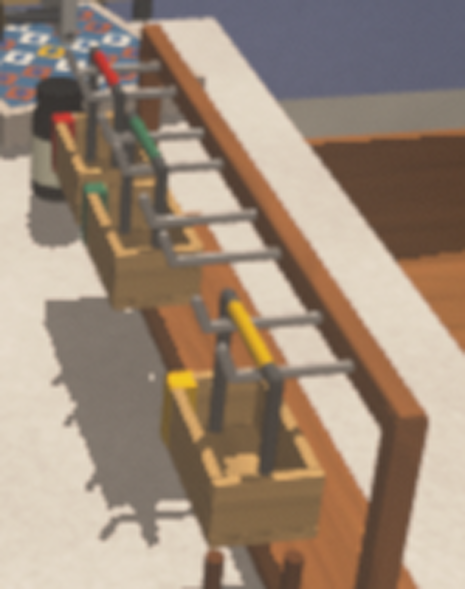

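View pics/sc41c.png

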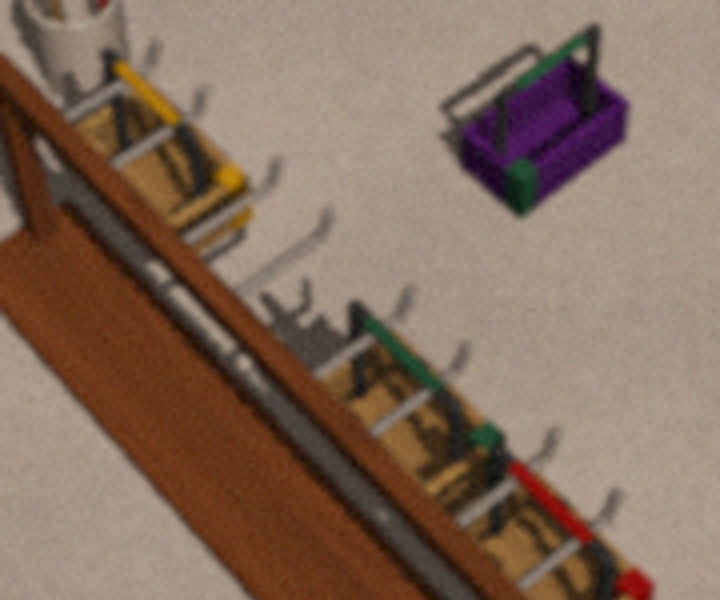

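Run:
```python
from rig import *
print(job_done())
```

```text
the job is handed in; nothing more can be done
None
```

I handed the job in at about 61 s of the 210 s. By my own checks it is complete, but the system reported no verdict. Three boxes were there (red, yellow, green). There was no blue box, and the purple look-alike was left alone.

- **Checking with the square:** I pressed the square into the red, then yellow, then green corner until each box slid along with it. The measured forces on each axis were about 1 to 3.5 N, well under 25 N. The force reading has about 0.5 to 1 N of noise. I had no separate reading for each leg, so full contact is judged from the forces, the pictures and the box positions afterwards, which matched the seated corners to about 1 to 2 mm.
- **Hanging:** Green is on hook 2, red on hook 3 and yellow on hook 0. In the last two-view check the handle bars were within 3 mm of their hooks' middles sideways. Heights were 0.218 to 0.220 m, against the expected 0.215 m and inside the 0.210 to 0.224 m limits. All boxes look upright and still.
- **Square and bystanders:** The square lies flat on the mat. The jars and mug look unmoved, and the gripper was clear of everything.

**Surprises on the way:**
- The yellow box was knocked about 4 cm aside before its check, so I measured it again first.
- I gripped yellow's handle about 12 mm off centre to keep clear of the brushes.
- My record of the commanded arm position drifted 12 mm once. I corrected it from the measured position.

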